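Make up and clamp a squared plate pack

TASK

Make up the plate pack in the squaring fixture: pull the spring clamp's collar up off the pile and swing its arm well clear, then lay every loose plate from the bench on the pile, lengthwise like the fixture, and tap the edges until the whole pack is flush against all three stops. Finally lift the collar, swing the arm back fully over the pack and let it down to hold the pack, still flush. Leave the sample bottles alone.

Things in the scene. Friction and masses are not known exactly. Their poses are not given: they have to be found in the camera images.
- base: squaring fixture fixed to the bench, turned up to 0.2 rad: dark flat steel base 12 mm thick with three upright steel stop blocks (47 mm over its top) and a spring swing clamp. Origin at the underside below the nest; axes as the nest. The base reaches from x -101 to +134 mm, y -58 to +75 mm; the clamp's post stands at x = 100, y = +60 mm
- nest (a point): on a pad (x -45 to 45, y -21 to 23 mm) raised 5 mm over the base, 17 mm over the bench, below the centre of a plate flush with all stops: two blocks (12 mm wide, at x = -38 and +38 mm) have inner faces at y = -30 mm; one block (20 mm wide, centred at y = -6 mm) has its inner face at x = +55 mm; sides -x and +y are open. A flush plate has its centre at x = y = 0, 110 mm side along x
- clamp_lift (a joint): height of the clamp's collar and arm in m: 0 at the bottom, up to 0.060 when pulled right up. A spring with the arm's weight pulls it down with about 4.5 N at the bottom and 8 N at the top (it drops slowly). At 0 the underside of the clamp foot is 6 mm above the pad, so it rests at about n x 6 mm - 6 mm (up to 2 mm less) on a pack of n plates
- clamp_turn (a joint): swing of the clamp arm in rad: 0 = its foot is over the pack (foot centre at x = 22, y = +1 mm of the nest), grows clockwise seen from above to 1.45 = swung clear over the open +y side; stays where left. Collar and arm turn together; too low, the arm strikes the pack
- collar_grip (a point): middle of the grip of the clamp's collar, on the post's axis: an upright square aluminium block 26 x 26 mm and 42 mm tall (21 mm above and below this point), the round dark collar of 32 mm diameter begins 22 mm below this point. x points along the clamp arm toward its foot, so the flats face along x and y; z up
- clamp_foot: underside of the black foot (18 mm diameter) at the end of the clamp arm; 98 mm from the post axis, 46 mm below collar_grip; the arm is 14 mm wide and its top is 14 mm above this point (17 mm over the foot)
- mid_a (a point): centre of a flat white plastic plate 110 x 60 x 6 mm (0.06 kg) with two dark hole marks; x along the 110 mm, y along the 60 mm, z its thickness (half a turn makes no difference); at the start it lies in the untidy pile of two on the fixture, under the clamp
- plate_a: the same plate, origin at the centre of its underside; one alone slides under 1 N, squaring the whole pack takes up to about 15 N
- mid_b (a point): centre of a flat white plastic plate 110 x 60 x 6 mm (0.06 kg) with two dark hole marks; x along the 110 mm, y along the 60 mm, z its thickness (half a turn makes no difference); at the start it lies in the untidy pile of two on the fixture, under the clamp
- plate_b: the same plate, origin at the centre of its underside; one alone slides under 1 N, squaring the whole pack takes up to about 15 N
- mid_c (a point): centre of a flat white plastic plate 110 x 60 x 6 mm (0.06 kg) with two dark hole marks; x along the 110 mm, y along the 60 mm, z its thickness (half a turn makes no difference); at the start it lies alone on the bench; may be absent
- plate_c: the same plate, origin at the centre of its underside; one alone slides under 1 N, squaring the whole pack takes up to about 15 N
- mid_d (a point): centre of a flat white plastic plate 110 x 60 x 6 mm (0.06 kg) with two dark hole marks; x along the 110 mm, y along the 60 mm, z its thickness (half a turn makes no difference); at the start it lies alone on the bench; may be absent
- plate_d: the same plate, origin at the centre of its underside; one alone slides under 1 N, squaring the whole pack takes up to about 15 N
- mid_e (a point): centre of a flat white plastic plate 110 x 60 x 6 mm (0.06 kg) with two dark hole marks; x along the 110 mm, y along the 60 mm, z its thickness (half a turn makes no difference); at the start it lies alone on the bench; may be absent
- plate_e: the same plate, origin at the centre of its underside; one alone slides under 1 N, squaring the whole pack takes up to about 15 N
- mid_f (a point): centre of a flat white plastic plate 110 x 60 x 6 mm (0.06 kg) with two dark hole marks; x along the 110 mm, y along the 60 mm, z its thickness (half a turn makes no difference); at the start it lies alone on the bench; may be absent
- plate_f: the same plate, origin at the centre of its underside; one alone slides under 1 N, squaring the whole pack takes up to about 15 N
- vial_left: sample bottle 32 mm across and 60 mm tall standing at the back, origin under its foot; leave alone
- vial_right: another such sample bottle; leave alone
- injector_stand: tall dark clamp stand at the back right, a fixed obstacle: it fills x over 0.60 m, y -0.15 to -0.45 m, to well above 0.35 m; go round it

How it is judged:
By the outcome, as a careful person would: the job done as asked, in the order asked, and still so for the second after the job is handed in, with the robot touching nothing.
Of plate_c, plate_d, plate_e, plate_f only 3 to 4 are there at a start; the rules pass over those that are not, and their reading is None.
At some moment in a run one of plate_c, plate_d, plate_e, plate_f may be knocked a few centimetres aside while the robot is not near it.
Once in a run the grip may slacken for a moment while it holds something.
It also fails if it takes over 210 s, if anything falls off the work surface, if the arm or the gripper's body presses on something with over 40 N, if the wrist force passes 120 N, or if a joint passes its speed limit or range.

ROBOT

A 6-joint arm with a two-finger parallel gripper is mounted at the origin on a cart in front of the work surface, level with it; the furniture and walls round the work are solid. World frame = base frame: x ahead of the robot, y to its left, z up, the work surface at z = 0. Lengths are in m, angles in rad, forces in N, time in s.
With the tool pointing down it reaches from about 0.325 to 0.9 m from the base axis. Payload 6.1 kg.
Tool frame: the origin (TCP) lies on the centre line of the jaws, within the pads' length; the fingertips stand 17 mm ahead of it and the grasp point (between the pads) lies 2 mm behind it; x points along the fingers, y is the direction in which the jaws open and shut, and the axes are right-handed (so a half turn about x gives the same grasp; the last joint's range is limited). The gripper opens to 85 mm and grips with 20 to 120 N. Pads are 22 mm wide; open, the fingers measure 114 mm over their backs; the gripper's body (76 mm by 85 mm) begins 54 mm behind the grasp point. The pads swing forward as they close: fully open they stand 13 mm farther back than shut.
Start: joints at [-1.305, 0.22, 1.526, -0, 1.395, -0.126], TCP at [0.239, -0.578, 0.248] pointing down, gripper open.
Joint ranges: [-2.98, 2.98], [-0.91, 2.08], [0.09, 2.57], [-1.24, 4.39], [0.2, 2.65], [-2.68, 2.68]. Speed limits (rad/s): [2.57, 2.57, 3.01, 3.14, 3.14, 3.14].

INTERFACE

Orientations are given as [roll, pitch, yaw] about the fixed x, y, z axes, in that order (R = Rz(yaw) Ry(pitch) Rx(roll)).
In Python, from workcell import ctrl, snapshot, camera_model, ticket, find_in, trace, place_of gives the robot as it stands. The module is installed in compiled form; this text tells all that it offers.
- The arm moves only by the shell command python3 -m pendant 'ROWS' [FORCE]. ROWS is JSON, a list of rows, each an object of numbers: "x", "y", "z": the shift along the tool's x, y, z in mm; "wx", "wy", "wz": the turn, a rotation vector about the tool's x, y, z in degrees; "fingers": the closure, from 0 (fully open) to 1 (shut). In form: [{"x": .., "y": .., "z": .., "wx": .., "wy": .., "wz": .., "fingers": ..}, ...]. A call has 1 to 10 rows; each row is the pose to reach, as a shift and turn from the pose commanded when the call began, along the tool's axes at that moment; what a row does not reach only later rows make up. A row lasts 1/10 s, in which the tool goes at most 50 mm and 8.59 degrees, less where a joint would pass 70% of its speed; a pose out of reach is approached as far as the arm can. A call with a gripper value outside its range is refused whole. The fingers move at their own pace and stop on an object; FORCE is the grip in N (left out, the last holds). Time passes only in rows, so rows that repeat a pose let the fingers close. It gives the time, the measured TCP pose, the force and the opening at its end, in the units of the state.
- ctrl.sense(): the state, without advancing time (a new reading comes with each control period).
- snapshot(name): name is "side" or "top" or "wrist"; returns (picture, depth): 480x640x3 uint8, red, green, blue; 480x640 float32, m along the optical axis (not along the pixel's ray), 0 where there is no reading.
- camera_model(name): a dict with "fovy" (degrees; the focal length in pixels is half the picture's height over the tangent of half this angle, whatever the lens; pixels are square), "cx", "cy" (the principal point, pixels), "k1" (the pictures are not rectified: a ray, as slopes to the right and down, at radius r is drawn at 1 + k1 r^2 times it, then the intrinsics apply), "origin" and "attitude" of the camera in the world; the wrist camera has in their place "tool_from_camera" (4x4, takes a point from camera to tool coordinates, whose origin is the TCP and whose axes are the tool frame's). Camera axes: x right, y up, looking along -z (the intrinsics and any distortion apply to the point x, -y, -z); pixel columns grow to the right and rows downward; lengths in m; the calibration is good to about 2 mm. A picture is of the moment at which its call begins: read the wrist's pose just before it. camera_model takes no time and is no camera call.
- ticket.hand_in(): hands the job in, once; it reports no verdict.
Trained networks look in the newest picture that a camera, given by its name, has taken for a name from the list of things; names that differ only in an ending like _2 or _b are one class to them, and where a whole thing is asked for, a point or a joint stands for the part that bears it (a point fixed in the world has none). Each returns a list of dicts, best first, with "conf" (0 to 1); they miss things now and then, are a little off and sometimes report something else, mostly with a low value. They report only what shows in the picture. A call takes as long as a camera call.
- find_in(query, camera): "position" ([column, row] in pixels, amid what is visible of it).
- trace(query, camera): "region" (480x640 bool, what is visible of it) and "position" ([column, row] in pixels, amid what is visible of it).
- place_of(query, camera): "position" ([column, row] in pixels: a listed point, or the origin of a listed thing).
The state is a dict: "time_s": time; "qpos": joint angles; "joint_velocities": joint speeds; "joint_torque": joint torques, N m; "tcp_pos": TCP position; "ee_rot": TCP orientation; "wrist_force": force on the tool from outside, world axes, zero at the start; "ft_torque": the same for the moment, N m; "width": opening from 0.0 (shut) to 1.0 (fully open).
Only numpy, scipy, OpenCV 4.12 (cv2) and the standard library are available. Lean on these libraries where they do the work, as an engineer would, in place of code of your own. Each camera call takes 0.05 s, during which the arm holds its last target.

## Working session

There is one attempt and no reset: what is moved stays moved. The work goes in short steps, Python scripts to look and compute and a shell command to move; the robot and the scene stay as the last step left them, time stands still between calls to the robot, and variables do not carry over. Pictures are saved under pics/ and viewed, and the job is handed in when it is done.

```bash
mkdir -p pics; ls; cat > h.py <<'E'
import numpy as np, cv2
from scipy.spatial.transform import Rotation as R
from workcell import ctrl, snapshot, camera_model, ticket, find_in, trace, place_of
def cam_pose(name, st=None):
    m=camera_model(name)
    if 'tool_from_camera' in m:
        st=st or ctrl.sense()
        T=np.eye(4); T[:3,:3]=R.from_euler('xyz',st['ee_rot']).as_matrix(); T[:3,3]=st['tcp_pos']
        return m, T@np.array(m['tool_from_camera'])
    T=np.eye(4); a=np.array(m['attitude'])
    T[:3,:3]=a if a.shape==(3,3) else R.from_euler('xyz',a).as_matrix(); T[:3,3]=m['origin']
    return m,T
def intr(m):
    f=240/np.tan(np.radians(m['fovy'])/2); return f
def ray(m,px):
    f=intr(m); px=np.atleast_2d(px).astype(float)
    K=np.array([[f,0,m['cx']],[0,f,m['cy']],[0,0,1]])
    d=np.array([m['k1'],0,0,0,0])
    u=cv2.undistortPoints(px.reshape(-1,1,2),K,d).reshape(-1,2)
    return np.c_[u[:,0],-u[:,1],-np.ones(len(u))]
def on_plane(m,T,px,z):
    r=ray(m,px)@T[:3,:3].T; o=T[:3,3]
    s=(z-o[2])/r[:,2]; return o+r*s[:,None]
def project(m,T,P):
    P=np.atleast_2d(P); c=(P-T[:3,3])@T[:3,:3]
    x=c[:,0]/-c[:,2]; y=-c[:,1]/-c[:,2]; k=1+m['k1']*(x*x+y*y); f=intr(m)
    return np.c_[m['cx']+f*x*k, m['cy']+f*y*k]
def cloud(m,T,depth):
    v,u=np.mgrid[0:480,0:640]; r=ray(m,np.c_[u.ravel(),v.ravel()])
    return ((r*depth.reshape(-1,1))@T[:3,:3].T+T[:3,3]).reshape(480,640,3)
def save(p,name): cv2.imwrite('pics/'+name,p[:,:,::-1])
E
python3 - <<'E'
from h import *
s=ctrl.sense(); print(s)
for n in ['side','top','wrist']: print(n,camera_model(n))
for n in ['side','top']:
    p,d=snapshot(n); save(p,n+'0.png'); np.save(n+'0.npy',d)
E
```

```text
pics
{'time_s': 0.0, 'qpos': array([-1.30512775e+00,  2.21246174e-01,  1.52764313e+00,  3.23781785e-05,
        1.39467620e+00, -1.26103103e-01]), 'joint_velocities': array([-4.69421066e-04,  8.92310355e-04, -1.02156401e-04,  5.52586873e-04,
       -9.95183398e-05, -2.49320187e-04]), 'joint_torque': array([ 7.21525903e-04, -4.96901751e+01, -3.89390910e+01, -3.14009094e-04,
        1.12017640e-02, -9.04961951e-06]), 'tcp_pos': array([ 0.23849238, -0.5770814 ,  0.24716983]), 'ee_rot': array([-1.71305029,  1.56882321,  1.82030834]), 'wrist_force': array([-0.08562535, -0.40979391,  0.37550409]), 'ft_torque': array([-0.00493681, -0.00045885, -0.0037077 ]), 'width': 0.9944455196271336}
side {'fovy': 42.78658339506134, 'cx': 316.9700158019173, 'cy': 242.3563030749925, 'k1': -0.027640353018097273, 'origin': array([-0.12322588,  0.97645081,  1.15989772]), 'attitude': array([ 0.86470773,  0.02047617, -2.54668494])}
top {'fovy': 46.892391819340254, 'cx': 318.7547196702249, 'cy': 239.03792211154948, 'k1': -0.019372711600502215, 'origin': array([ 0.4167497 , -0.0527476 ,  1.39868707]), 'attitude': array([ 0.13841293,  0.00893717, -1.55005436])}
wrist {'fovy': 70.25483129887418, 'cx': 315.2608192191082, 'cy': 238.6180258169715, 'k1': -0.04622433549207207, 'tool_from_camera': array([[ 5.72807942e-05,  3.25236776e-01, -9.45632612e-01,
        -1.25076343e-01],
       [ 9.99999632e-01, -8.28498319e-04, -2.24376091e-04,
         3.01615136e-05],
       [-8.56430385e-04, -9.45632251e-01, -3.25236704e-01,
        -8.47455885e-02],
       [ 0.00000000e+00,  0.00000000e+00,  0.00000000e+00,
         1.00000000e+00]])}
```

View pics/top0.png

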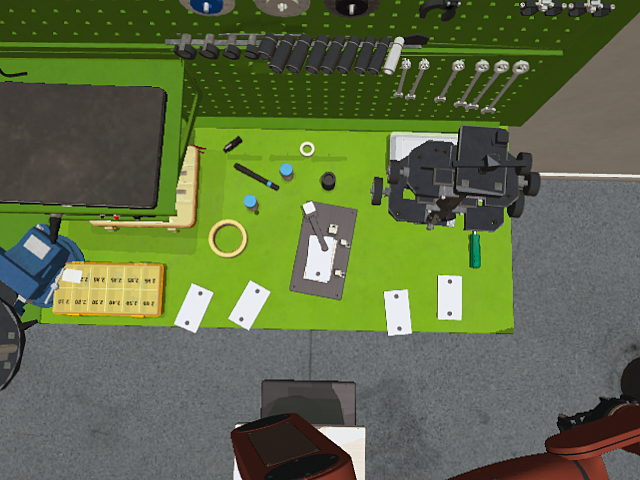

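View pics/side0.png

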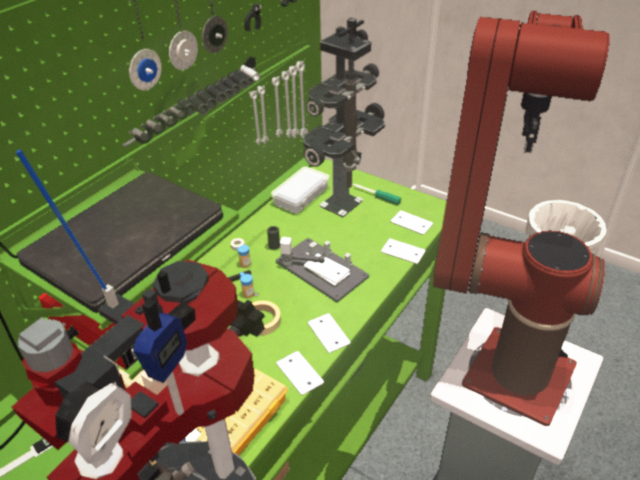

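```bash
cat > meas.py <<'E'
from h import *
def plates(name,p,d,m,T,zr=(0.001,0.06)):
    P=cloud(m,T,d); g=p.astype(int)
    w=(g.min(2)>170)&(g.max(2)-g.min(2)<40)
    w&=(P[...,2]<0.08)&(P[...,2]>-0.02)&(P[...,0]>0.25)&(P[...,0]<0.8)&(d>0)
    w=cv2.morphologyEx(w.astype(np.uint8),cv2.MORPH_CLOSE,np.ones((5,5)))
    n,l,s,c=cv2.connectedComponentsWithStats(w)
    out=[]
    for i in range(1,n):
        if s[i,4]<300: continue
        z=np.median(P[...,2][l==i])
        v,u=np.nonzero(l==i)
        Q=on_plane(m,T,np.c_[u,v],0.006 if z<0.012 else z)
        r=cv2.minAreaRect((Q[:,:2]*1000).astype(np.float32))
        (cx,cy),(a,b),ang=r
        if a<b: ang+=90;a,b=b,a
        ang=(ang+90)%180-90
        out.append((cx,cy,a,b,ang,z*1000,s[i,4],c[i]))
    return out
E
python3 - <<'E'
from meas import *
m,T=cam_pose('top'); p,d=snapshot('top')
for o in plates('top',p,d,m,T): print([np.round(x,1) for x in o])
for q in ['nest','collar_grip','base','clamp_foot','mid_a','mid_c','vial_left','clamp_lift']:
    for o in place_of(q,'top'):
        px=o['position']; h={'nest':.017,'collar_grip':.075,'base':0,'mid_a':.026,'mid_c':.003}.get(q,0)
        print(q,round(o['conf'],2),np.round(px,1),np.round(on_plane(m,T,px,h)[0]*1000,1))
P=cloud(m,T,d)
for px in [(309,209),(320,240),(318,270),(300,280),(345,243),(339,272),(333,228),(250,250),(397,312)]: print(px,np.round(P[px[1],px[0]]*1000,1))
E
```

```text
[np.float64(573.8), np.float64(-56.9), np.float64(146.4), np.float64(98.0), np.float64(-7.3), np.float64(28.4), np.int32(1249), array([321.6, 257.5])]
[np.float64(485.0), np.float64(592.2), np.float64(113.0), np.float64(50.7), np.float64(-55.7), np.float64(57.5), np.int32(327), array([ 66.7, 277.8])]
[np.float64(470.3), np.float64(-366.6), np.float64(110.3), np.float64(57.8), np.float64(-0.5), np.float64(5.6), np.int32(1062), array([449.4, 297.2])]
[np.float64(440.9), np.float64(135.1), np.float64(110.3), np.float64(60.2), np.float64(-28.1), np.float64(6.0), np.int32(1061), array([248.9, 304.8])]
[np.float64(431.0), np.float64(274.4), np.float64(110.0), np.float64(60.6), np.float64(-21.7), np.float64(6.1), np.int32(1063), array([193.3, 307.6])]
[np.float64(431.4), np.float64(-235.7), np.float64(109.0), np.float64(59.1), np.float64(5.6), np.float64(5.7), np.int32(1048), array([397.2, 311.8])]
nest 0.68 [325.  255.7] [567. -53.  17.]
collar_grip 0.6 [308.6 206.6] [680.1 -10.7  75. ]
base 0.82 [327.6 256.7] [566.4 -59.6   0. ]
clamp_foot 0.7 [324.4 258.8] [560.9 -51.6   0. ]
clamp_foot 
[... 300 characters left out ...]
8 -43.6  26. ]
mid_a 0.46 [283.4 177.4] [764.4  56.8  26. ]
mid_a 0.16 [325.7 260.4] [554.3 -54.9  26. ]
mid_c 0.92 [446.9 299.2] [ 464.9 -360.6    3. ]
mid_c 0.88 [247.9 302.3] [447.1 138.3   3. ]
mid_c 0.75 [396.9 310.8] [ 433.6 -235.3    3. ]
mid_c 0.67 [194.7 308.8] [428.  271.5   3. ]
mid_c 0.61 [323.8 261.2] [554.5 -50.2   3. ]
mid_c 0.58 [321.2 257.3] [564.3 -43.4   3. ]
mid_c 0.46 [283.4 177.4] [770.2  58.6   3. ]
mid_c 0.16 [325.7 260.4] [556.6 -55.    3. ]
vial_left 0.59 [254.4 202.9] [702.1 131.7   0. ]Traceback (most recent call last):
  File "<stdin>", line 5, in <module>
ValueError: it knows: base, clamp_foot, collar_grip, injector_stand, mid, nest, plate, vial_left, vial_right
```

```bash
cat > plan.py <<'E'
from h import *
def Rd(a):
    y=np.array([np.cos(a),np.sin(a),0]); x=np.array([0,0,-1.]); return np.c_[x,y,np.cross(x,y)]
def plan(x,y,z,adeg,quiet=False):
    """target tcp mm, jaw dir deg -> tool shift mm, rotvec deg"""
    s=ctrl.sense(); Rc=R.from_euler('xyz',s['ee_rot']).as_matrix()
    p=np.array([x,y,z])-s['tcp_pos']*1000
    sh=Rc.T@p; rv=R.from_matrix(Rc.T@Rd(np.radians(adeg))).as_rotvec(degrees=True)
    print('shift',np.round(sh,1),'turn',np.round(rv,1),'dist',round(np.linalg.norm(p)))
def where():
    s=ctrl.sense(); Rc=R.from_euler('xyz',s['ee_rot']).as_matrix()
    print('t',round(s['time_s'],2),'tcp',np.round(s['tcp_pos']*1000,1),'jaw',round(np.degrees(np.arctan2(Rc[1,1],Rc[0,1])),1),'tilt',np.round(Rc[:2,0],3),'F',np.round(s['wrist_force'],1),'w',round(s['width'],3),'q',np.round(s['qpos'],2))
E
python3 - <<'E'
from plan import *
where()
plan(590,-50,230,-100)
plan(590,-50,230,80)
E
```

```text
t 0.5 tcp [ 238.6 -577.6  248.3] jaw -67.5 tilt [-0.  0.] F [-0.  -0.7 -0.3] w 0.998 q [-1.31  0.22  1.53 -0.    1.39 -0.13]
shift [  18.3 -353.4 -526.2] turn [32.5  0.   0. ] dist 634
shift [  18.3 -353.4 -526.2] turn [-147.5   -0.     0. ] dist 634
```

```bash
python3 - <<'E'
from plan import *
plan(430,-60,250,26)
E
```

```text
shift [  -1.7 -405.3 -374.5] turn [-93.5  -0.    0. ] dist 552
```

```bash
R='' ; python3 -m pendant '[{"x":-2,"y":-405,"z":-374,"wx":-93.5},{"x":-2,"y":-405,"z":-374,"wx":-93.5},{"x":-2,"y":-405,"z":-374,"wx":-93.5},{"x":-2,"y":-405,"z":-374,"wx":-93.5},{"x":-2,"y":-405,"z":-374,"wx":-93.5},{"x":-2,"y":-405,"z":-374,"wx":-93.5},{"x":-2,"y":-405,"z":-374,"wx":-93.5},{"x":-2,"y":-405,"z":-374,"wx":-93.5},{"x":-2,"y":-405,"z":-374,"wx":-93.5},{"x":-2,"y":-405,"z":-374,"wx":-93.5}]'; python3 - <<'E'
from plan import *
where(); plan(590,-50,230,26)
E
```

```text
t 0.5 tcp [ 238.6 -577.6  248.3] jaw -67.5 tilt [-0.  0.] F [-0.  -0.7 -0.3] w 0.998 q [-1.31  0.22  1.53 -0.    1.39 -0.13]
shift [  18.3 -353.4 -526.2] turn [-93.5  -0.    0. ] dist 634invalid input
```

```bash
python3 -m pendant '[{"x":-2,"y":-405,"z":-374,"wx":-93.5,"wy":0,"wz":0,"fingers":0},{"x":-2,"y":-405,"z":-374,"wx":-93.5,"wy":0,"wz":0,"fingers":0},{"x":-2,"y":-405,"z":-374,"wx":-93.5,"wy":0,"wz":0,"fingers":0},{"x":-2,"y":-405,"z":-374,"wx":-93.5,"wy":0,"wz":0,"fingers":0},{"x":-2,"y":-405,"z":-374,"wx":-93.5,"wy":0,"wz":0,"fingers":0},{"x":-2,"y":-405,"z":-374,"wx":-93.5,"wy":0,"wz":0,"fingers":0},{"x":-2,"y":-405,"z":-374,"wx":-93.5,"wy":0,"wz":0,"fingers":0},{"x":-2,"y":-405,"z":-374,"wx":-93.5,"wy":0,"wz":0,"fingers":0},{"x":-2,"y":-405,"z":-374,"wx":-93.5,"wy":0,"wz":0,"fingers":0},{"x":-2,"y":-405,"z":-374,"wx":-93.5,"wy":0,"wz":0,"fingers":0}]'; python3 - <<'E'
from plan import *
where(); plan(590,-50,230,26)
E
```

```text
time_s: 1.5
tcp_pos: [0.4123, -0.1067, 0.2506]
ee_rot: [0.838, 1.569, -0.406]
wrist_force: [1.7, -1.3, 0.5]
width: 1.002
t 1.5 tcp [ 412.3 -106.7  250.6] jaw 18.7 tilt [ 0.001 -0.001] F [ 1.7 -1.3  0.5] w 1.002 q [-0.44 -0.28  2.01  0.    1.41 -0.77]
shift [ 20.9 186.5   3.3] turn [-7.3  0.1 -0.1] dist 188
```

```bash
python3 -m pendant '[{"x":21,"y":186,"z":3,"wx":-7.3,"wy":0,"wz":0,"fingers":0},{"x":21,"y":186,"z":3,"wx":-7.3,"wy":0,"wz":0,"fingers":0},{"x":21,"y":186,"z":3,"wx":-7.3,"wy":0,"wz":0,"fingers":0},{"x":21,"y":186,"z":3,"wx":-7.3,"wy":0,"wz":0,"fingers":0},{"x":21,"y":186,"z":3,"wx":-7.3,"wy":0,"wz":0,"fingers":0},{"x":21,"y":186,"z":3,"wx":-7.3,"wy":0,"wz":0,"fingers":0}]'; python3 - <<'E'
from plan import *
where()
m,T=cam_pose('wrist'); p,d=snapshot('wrist'); save(p,'w1.png'); np.savez('w1.npz',p=p,d=d,T=T)
for q in ['nest','collar_grip','base','clamp_foot','mid_a','plate_a']:
    for o in place_of(q,'wrist'):
        print(q,round(o['conf'],2),np.round(o['position'],1))
E
```

```text
time_s: 2.1
tcp_pos: [0.5893, -0.0523, 0.2281]
ee_rot: [-2.146, 1.569, 3.016]
wrist_force: [0.1, 0.7, -0.0]
width: 0.997
t 2.1 tcp [589.3 -52.3 228.1] jaw 25.8 tilt [-0.002  0.   ] F [ 0.1  0.7 -0. ] w 0.997 q [-0.22  0.16  1.64 -0.    1.35 -0.67]
nest 0.64 [292.5 200.5]
collar_grip 0.78 [426.6 224.9]
base 0.61 [299.3 198.1]
clamp_foot 0.81 [312.2 211.4]
mid_a 0.84 [295.  187.6]
mid_a 0.7 [132.  379.1]
mid_a 0.67 [123.  283.5]
plate_a 0.89 [296.4 185.6]
plate_a 0.84 [130.6 376.6]
plate_a 0.58 [122.6 286.4]
```

View pics/w1.png

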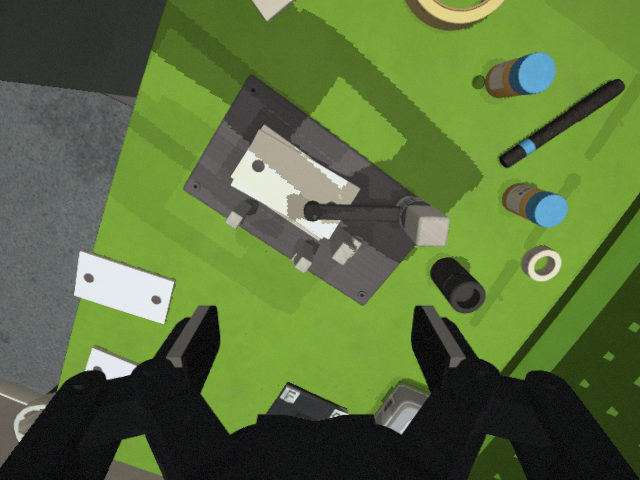

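```bash
python3 - <<'E'
from h import *
z=np.load('w1.npz'); p,d,T=z['p'],z['d'],z['T']; m=camera_model('wrist')
P=cloud(m,T,d)
# green bench mask vs base edges: subpixel-ish line fits
hsv=cv2.cvtColor(p,cv2.COLOR_RGB2HSV)
g=(hsv[...,1]<110)
g=g.astype(np.uint8)
n,l,s,c=cv2.connectedComponentsWithStats(g)
lab=l[150,250] if g[150,250] else l[190,215]
M=(l==lab)
cv2.imwrite('pics/mask1.png',M.astype(np.uint8)*255)
for a in [(215,190),(362,295),(428,222),(235,218),(303,262),(347,250),(270,200)]:
    print(a,np.round(P[a[1],a[0]]*1000,1), p[a[1],a[0]])
mask=M&(abs(P[...,2]-.012)<.006)
v,u=np.nonzero(mask); Q=on_plane(m,T,np.c_[u,v],0.012)[:,:2]*1000
r=cv2.minAreaRect(Q.astype(np.float32)); print(r)
E
```

```text
(215, 190) [489.7 -79.7  10.9] [91 87 87]
(362, 295) [ 680.6 -119.5   11.4] [45 43 40]
(428, 222) [667.2  -5.3  92.5] [193 184 175]
(235, 218) [524.  -81.4  58.4] [188 186 174]
(303, 262) [597.2 -93.9  57.2] [197 198 182]
(347, 250) [628.6 -64.9  58. ] [192 191 178]
(270, 200) [544.9 -60.5  27.8] [230 234 218]
((584.119140625, -46.99609375), (131.55538940429688, 232.21612548828125), 80.62353515625)
```

View pics/mask1.png

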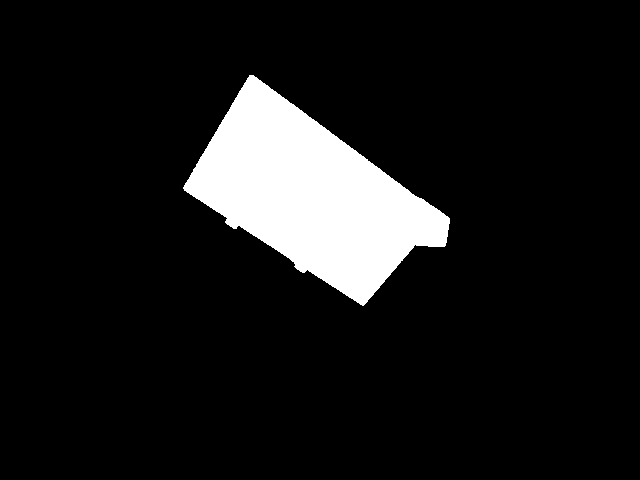

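```bash
cat > fix.py <<'E'
import numpy as np
N0=np.array([566.4,-52.7]); YAW=-9.38
def set_(n,y):
    global N0,YAW; N0=np.array(n,float); YAW=y
def rot():
    a=np.radians(YAW); return np.array([[np.cos(a),-np.sin(a)],[np.sin(a),np.cos(a)]])
def n2w(x,y): return N0+rot()@np.array([x,y],float)
def w2n(p): return (np.asarray(p)[...,:2]-N0)@rot()
E
python3 - <<'E'
from h import *; import fix
z=np.load('w1.npz'); p,d,T=z['p'],z['d'],z['T']; m=camera_model('wrist')
P=cloud(m,T,d)*1000
w=fix.w2n(P)
def blob(name,mask):
    n,l,s,c=cv2.connectedComponentsWithStats(mask.astype(np.uint8))
    for i in range(1,n):
        if s[i,4]<15: continue
        q=w[l==i]; print(name,s[i,4],'nest min',np.round(np.percentile(q,3,axis=0),1),'max',np.round(np.percentile(q,97,axis=0),1),'z',round(np.median(P[...,2][l==i]),1), 'world mean',np.round(P[l==i].mean(0),1))
near=(w[...,0]>-110)&(w[...,0]<140)&(w[...,1]>-65)&(w[...,1]<85)&(d>0)
blob('gripTop',near&(P[...,2]>88)&(P[...,2]<120))
blob('stops',near&(P[...,2]>54)&(P[...,2]<62)&(w[...,1]<20))
pl=near&(P[...,2]>20)&(P[...,2]<36)&(p.min(2)>140)
blob('plates',pl)
E
```

```text
gripTop 1001 nest min [85.4 46. ] max [112.6  73. ] z 92.3 world mean [673.5 -10.   92.2]
stops 215 nest min [-43.2 -43.6] max [-31.9 -30.5] z 58.4 world mean [523.4 -82.7  58.2]
stops 321 nest min [ 55.5 -15.4] max [68.8  3.4] z 58.1 world mean [626.5 -68.6  58. ]
stops 189 nest min [ 32.7 -43.4] max [ 43.8 -30.5] z 58.3 world mean [597.9 -95.   58. ]
plates 5457 nest min [-61.  -15.4] max [36.6 43.4] z 28.4 world mean [550.  -31.6  28.2]
plates 511 nest min [ 14.4 -15.4] max [48.1  7.8] z 28.3 world mean [600.1 -63.7  27.9]
```

```bash
python3 - <<'E'
from plan import *; import fix
z=np.load('w1.npz'); p,d,T=z['p'],z['d'],z['T']; m=camera_model('wrist')
P=cloud(m,T,d)*1000
for a in [(520,75),(540,70),(515,200),(548,208),(450,270),(465,292),(430,285),(545,262),(520,165)]: print(a,np.round(P[a[1],a[0]],0))
c=fix.n2w(100,60); print(c)
plan(674.5,-10,140,27.7)
E
```

```text
(520, 75) [685. 129.  59.]
(540, 70) [697. 140.  59.]
(515, 200) [763.  45.  25.]
(548, 208) [773.  50.  59.]
(450, 270) [742. -46.  32.]
(465, 292) [758. -56.  50.]
(430, 285) [750. -79.  -0.]
(545, 262) [855.   4.  -1.]
(520, 165) [763.  80.  -2.]
[674.84180572  -9.80041058]
shift [90.1 95.7 -2.1] turn [-2.1  0.  -0.1] dist 131
```

```bash
python3 -m pendant '[{"x":50,"y":95.7,"z":-2,"wx":-2,"wy":0,"wz":0,"fingers":0.4},{"x":90,"y":95.7,"z":-2,"wx":-2,"wy":0,"wz":0,"fingers":0.4},{"x":90,"y":95.7,"z":-2,"wx":-2,"wy":0,"wz":0,"fingers":0.4},{"x":90,"y":95.7,"z":-2,"wx":-2,"wy":0,"wz":0,"fingers":0.4},{"x":90,"y":95.7,"z":-2,"wx":-2,"wy":0,"wz":0,"fingers":0.4}]'; python3 - <<'E'
from plan import *
where()
m,T=cam_pose('wrist'); p,d=snapshot('wrist'); save(p,'w2.png'); np.savez('w2.npz',p=p,d=d,T=T)
P=cloud(m,T,d)*1000
import fix
w=fix.w2n(P); k=(P[...,2]>88)&(P[...,2]<110)&(abs(w[...,0]-100)<25)&(abs(w[...,1]-60)<25)
Q=P[k]; print(len(Q),np.median(Q[:,2]))
r=cv2.minAreaRect(Q[:,:2].astype(np.float32)); print(r)
plan(674.5,-10,72,27.7)
E
```

```text
time_s: 2.95
tcp_pos: [0.674, -0.0096, 0.1384]
ee_rot: [-2.078, 1.569, 3.118]
wrist_force: [0.1, 0.8, 0.5]
width: 0.603
t 2.95 tcp [674.   -9.6 138.4] jaw 27.7 tilt [-0.002  0.   ] F [0.1 0.8 0.5] w 0.603 q [-0.13  0.43  1.48 -0.    1.24 -0.61]
1973 92.57406340636001
((675.2664184570312, -10.060489654541016), (25.944469451904297, 26.134830474853516), 24.700275421142578)
shift [68.2 -0.3 -0.1] turn [-0.  0. -0.] dist 68
```

View pics/w2.png

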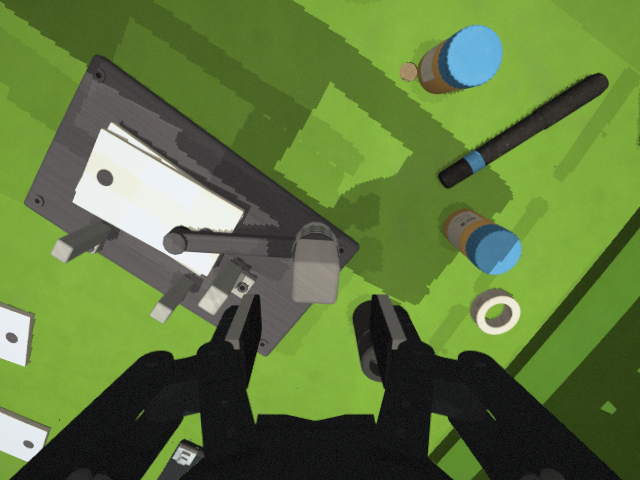

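```bash
python3 -m pendant '[{"x":40,"y":0.5,"z":0,"wx":0,"wy":0,"wz":0,"fingers":0.4},{"x":67,"y":0.5,"z":0,"wx":0,"wy":0,"wz":0,"fingers":0.4},{"x":67,"y":0.5,"z":0,"wx":0,"wy":0,"wz":0,"fingers":0.4},{"x":67,"y":0.5,"z":0,"wx":0,"wy":0,"wz":0,"fingers":0.4},{"x":67,"y":0.5,"z":0,"wx":0,"wy":0,"wz":0,"fingers":1},{"x":67,"y":0.5,"z":0,"wx":0,"wy":0,"wz":0,"fingers":1},{"x":67,"y":0.5,"z":0,"wx":0,"wy":0,"wz":0,"fingers":1},{"x":67,"y":0.5,"z":0,"wx":0,"wy":0,"wz":0,"fingers":1},{"x":67,"y":0.5,"z":0,"wx":0,"wy":0,"wz":0,"fingers":1}]' 60; python3 -c "
from plan import *
where()"
```

```text
time_s: 3.9
tcp_pos: [0.676, -0.0105, 0.0755]
ee_rot: [0.337, 1.568, -0.751]
wrist_force: [-4.4, -3.1, 7.3]
width: 0.299
t 3.9 tcp [676.  -10.5  75.5] jaw 27.6 tilt [ 0.002 -0.002] F [-4.4 -3.1  7.3] w 0.299 q [-0.13  0.5   1.51 -0.    1.13 -0.61]
```

```bash
python3 -m pendant '[{"x":-15,"y":0,"z":0,"wx":0,"wy":0,"wz":0,"fingers":1},{"x":-30,"y":0,"z":0,"wx":0,"wy":0,"wz":0,"fingers":1},{"x":-45,"y":0,"z":0,"wx":0,"wy":0,"wz":0,"fingers":1},{"x":-50,"y":0,"z":0,"wx":0,"wy":0,"wz":0,"fingers":1},{"x":-50,"y":0,"z":0,"wx":0,"wy":0,"wz":0,"fingers":1},{"x":-50,"y":0,"z":0,"wx":0,"wy":0,"wz":0,"fingers":1}]'; python3 - <<'E'
from plan import *
where()
m,T=cam_pose('wrist'); p,d=snapshot('wrist'); save(p,'w3.png')
E
```

```text
time_s: 4.5
tcp_pos: [0.6748, -0.0103, 0.1228]
ee_rot: [-0.795, 1.569, -1.883]
wrist_force: [-0.3, -5.5, -6.6]
width: 0.296
t 4.5 tcp [674.8 -10.3 122.8] jaw 27.7 tilt [-0.    -0.002] F [-0.3 -5.5 -6.6] w 0.296 q [-0.13  0.44  1.49 -0.    1.21 -0.61]
```

View pics/w3.png

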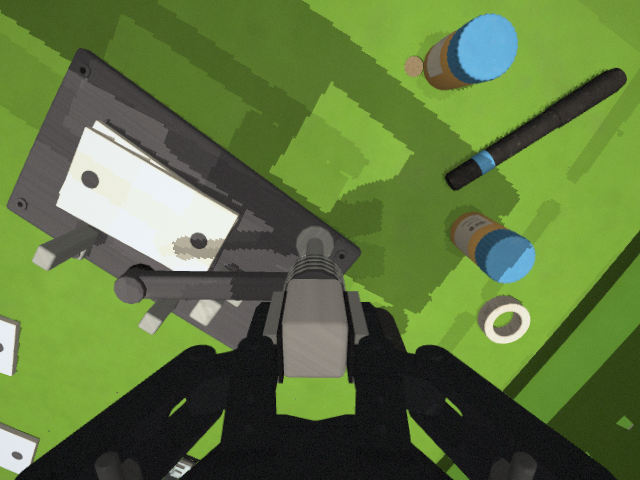

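```bash
python3 -m pendant '[{"x":0,"y":0,"z":0,"wx":5,"wy":0,"wz":0,"fingers":1},{"x":0,"y":0,"z":0,"wx":12,"wy":0,"wz":0,"fingers":1},{"x":0,"y":0,"z":0,"wx":20,"wy":0,"wz":0,"fingers":1},{"x":0,"y":0,"z":0,"wx":28,"wy":0,"wz":0,"fingers":1},{"x":0,"y":0,"z":0,"wx":36,"wy":0,"wz":0,"fingers":1},{"x":0,"y":0,"z":0,"wx":44,"wy":0,"wz":0,"fingers":1},{"x":0,"y":0,"z":0,"wx":52,"wy":0,"wz":0,"fingers":1},{"x":0,"y":0,"z":0,"wx":60,"wy":0,"wz":0,"fingers":1},{"x":0,"y":0,"z":0,"wx":66,"wy":0,"wz":0,"fingers":1},{"x":0,"y":0,"z":0,"wx":66,"wy":0,"wz":0,"fingers":1}]'; python3 -c "
from plan import *
where()"
```

```text
time_s: 5.55
tcp_pos: [0.6752, -0.0108, 0.1227]
ee_rot: [0.789, 1.568, -1.454]
wrist_force: [0.5, -5.5, -7.5]
width: 0.297
t 5.55 tcp [675.2 -10.8 122.7] jaw -38.5 tilt [ 0.    -0.002] F [ 0.5 -5.5 -7.5] w 0.297 q [-0.13  0.44  1.49 -0.    1.21  0.54]
```

```bash
python3 -m pendant '[{"x":0,"y":0,"z":0,"wx":7,"wy":0,"wz":0,"fingers":1},{"x":0,"y":0,"z":0,"wx":13,"wy":0,"wz":0,"fingers":1},{"x":0,"y":0,"z":0,"wx":15.5,"wy":0,"wz":0,"fingers":1},{"x":0,"y":0,"z":0,"wx":15.5,"wy":0,"wz":0,"fingers":1}]'; python3 - <<'E'
from plan import *
where()
m,T=cam_pose('wrist'); p,d=snapshot('wrist'); save(p,'w4.png')
E
```

```text
time_s: 5.95
tcp_pos: [0.6751, -0.011, 0.1227]
ee_rot: [1.034, 1.568, -1.477]
wrist_force: [0.9, -6.9, -7.4]
width: 0.295
t 5.95 tcp [675.1 -11.  122.7] jaw -53.9 tilt [ 0.    -0.003] F [ 0.9 -6.9 -7.4] w 0.295 q [-0.13  0.44  1.49 -0.    1.21  0.81]
```

View pics/w4.png

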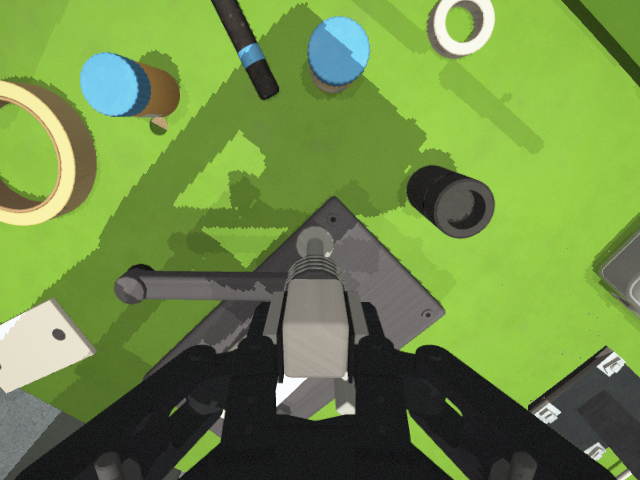

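```bash
python3 -m pendant '[{"x":15,"y":0,"z":0,"wx":0,"wy":0,"wz":0,"fingers":1},{"x":30,"y":0,"z":0,"wx":0,"wy":0,"wz":0,"fingers":1},{"x":44,"y":0,"z":0,"wx":0,"wy":0,"wz":0,"fingers":1},{"x":48,"y":0,"z":0,"wx":0,"wy":0,"wz":0,"fingers":1},{"x":48,"y":0,"z":0,"wx":0,"wy":0,"wz":0,"fingers":0.4},{"x":48,"y":0,"z":0,"wx":0,"wy":0,"wz":0,"fingers":0.4},{"x":48,"y":0,"z":0,"wx":0,"wy":0,"wz":0,"fingers":0.4},{"x":0,"y":0,"z":0,"wx":0,"wy":0,"wz":0,"fingers":0.4},{"x":-50,"y":0,"z":0,"wx":0,"wy":0,"wz":0,"fingers":0.4},{"x":-50,"y":0,"z":0,"wx":0,"wy":0,"wz":0,"fingers":0.4}]'; python3 - <<'E'
from plan import *
where()
from meas import *
m,T=cam_pose('top'); p,d=snapshot('top'); save(p,'top1.png')
for o in plates('top',p,d,m,T): print([np.round(x,1) for x in o])
E
```

```text
time_s: 7.0
tcp_pos: [0.6807, -0.0094, 0.1833]
ee_rot: [2.404, 1.554, -0.105]
wrist_force: [0.9, -0.6, 2.0]
width: 0.602
t 7.0 tcp [680.7  -9.4 183.3] jaw -53.8 tilt [ 0.017 -0.002] F [ 0.9 -0.6  2. ] w 0.602 q [-0.13  0.39  1.45  0.    1.29  0.81]
[np.float64(570.8), np.float64(-77.8), np.float64(146.8), np.float64(62.7), np.float64(-8.1), np.float64(28.0), np.int32(698), array([329.6, 255.4])]
[np.float64(485.4), np.float64(592.5), np.float64(113.0), np.float64(51.5), np.float64(-55.7), np.float64(57.3), np.int32(348), array([ 66.1, 278.2])]
[np.float64(470.4), np.float64(-366.6), np.float64(110.5), np.float64(57.8), np.float64(-0.5), np.float64(5.8), np.int32(1065), array([449.4, 297.1])]
[np.float64(431.0), np.float64(274.1), np.float64(110.3), np.float64(61.2), np.float64(-21.7), np.float64(6.2), np.int32(1072), array([193.4, 307.6])]
[np.float64(431.4), np.float64(-235.9), np.float64(109.1), np.float64(59.6), np.float64(5.7), np.float64(5.8), np.int32(1056), array([397.3, 311.8])]
```

View pics/top1.png

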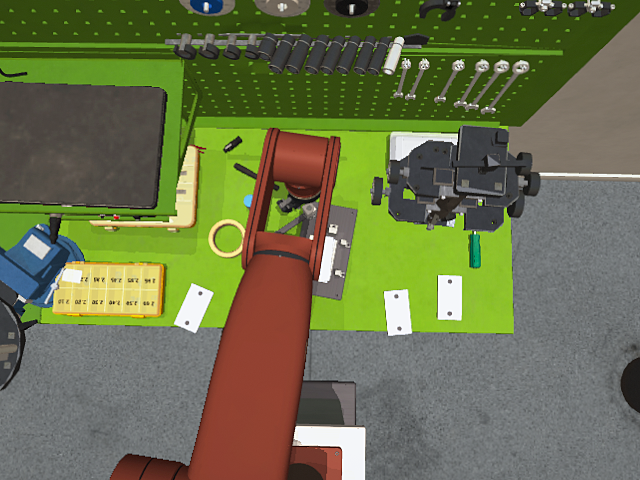

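```bash
python3 - <<'E'
from plan import *; import fix
c=fix.n2w(0,85); print(c); plan(*c,150,-9.4)
E
```

```text
[580.25343376  31.16347461]
shift [ 28.2 -91.2  56. ] turn [-44.4  -0.3  -0.6] dist 111
```

```bash
python3 -m pendant '[{"x":20,"y":-60,"z":35,"wx":-9,"wy":0,"wz":0,"fingers":1},{"x":28,"y":-91,"z":56,"wx":-18,"wy":0,"wz":0,"fingers":1},{"x":28,"y":-91,"z":56,"wx":-26,"wy":0,"wz":0,"fingers":1},{"x":28,"y":-91,"z":56,"wx":-34,"wy":0,"wz":0,"fingers":1},{"x":28,"y":-91,"z":56,"wx":-44.4,"wy":0,"wz":0,"fingers":1},{"x":28,"y":-91,"z":56,"wx":-44.4,"wy":0,"wz":0,"fingers":1},{"x":28,"y":-91,"z":56,"wx":-44.4,"wy":0,"wz":0,"fingers":1},{"x":28,"y":-91,"z":56,"wx":-44.4,"wy":0,"wz":0,"fingers":1}]' 40; cat > look.py <<'E'
from plan import *; import fix,sys
where()
st=ctrl.sense(); m,T=cam_pose('wrist',st); p,d=snapshot('wrist'); n=sys.argv[1]; save(p,n+'.png'); np.savez(n+'.npz',p=p,d=d,T=T)
P=cloud(m,T,d)*1000; w=fix.w2n(P)
near=(w[...,0]>-110)&(w[...,0]<90)&(w[...,1]>-65)&(w[...,1]<75)&(d>0)&(p.min(2)>140)
# exclude stop tops
Z=P[...,2]
st=((w[...,1]<-28)&(abs(abs(w[...,0])-38)<9))|((w[...,0]>53)&(abs(w[...,1]+6)<13))
near&=~st&(Z>17)&(Z<60)
n_,l,s,c=cv2.connectedComponentsWithStats(near.astype(np.uint8))
for i in range(1,n_):
    if s[i,4]<200: continue
    k=l==i; zz=np.median(Z[k]); kk=k&(abs(Z-zz)<2.2)
    q=w[kk].astype(np.float32); r=cv2.minAreaRect(q); (cx,cy),(a,b),an=r
    if a<b: a,b=b,a; an+=90
    print('plate nest c',np.round((cx,cy),1),'size',np.round((a,b),1),'ang',round((an+90)%180-90,1),'z',round(zz,1),'ext',np.round(q.min(0),1),np.round(q.max(0),1),s[i,4])
E
python3 look.py w5
```

```text
time_s: 7.85
tcp_pos: [0.5759, 0.0314, 0.1438]
ee_rot: [-1.744, 1.57, 2.803]
wrist_force: [-0.4, -0.2, 0.8]
width: -0.003
t 7.85 tcp [575.9  31.4 143.8] jaw -9.5 tilt [-0.001  0.   ] F [-0.4 -0.2  0.8] w -0.003 q [-0.08  0.2   1.75  0.    1.19  0.08]
plate nest c [-7.2 14.2] size [110.4  59.9] ang 5.2 z 28.6 ext [-64.3 -16. ] [49.5 48. ] 4186
plate nest c [-37.5  42.9] size [53.   5.2] ang 4.3 z 22.6 ext [-63.8  38.7] [-11.   44.5] 262
```

View pics/w5.png

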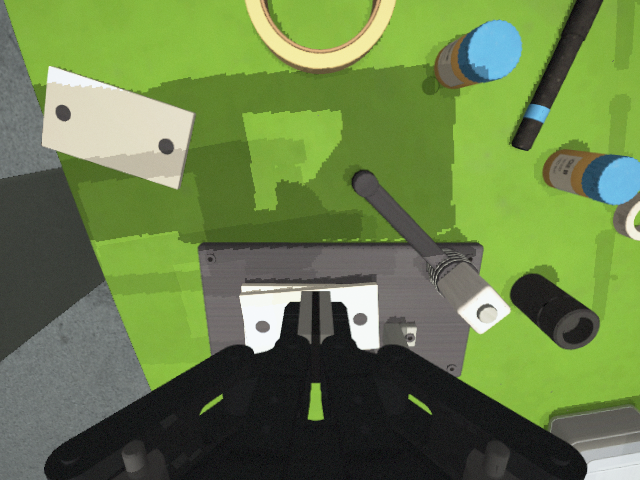

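```bash
python3 -m pendant '[{"x":45,"y":4,"z":0,"wx":0,"wy":0,"wz":0,"fingers":1},{"x":85,"y":4,"z":0,"wx":0,"wy":0,"wz":0,"fingers":1},{"x":104,"y":4,"z":0,"wx":0,"wy":0,"wz":0,"fingers":1},{"x":111,"y":4,"z":0,"wx":0,"wy":0,"wz":0,"fingers":1},{"x":111,"y":4,"z":0,"wx":0,"wy":0,"wz":0,"fingers":1}]'; python3 -c "
from plan import *; import fix
where(); print(fix.w2n(ctrl.sense()['tcp_pos']*1000))"
```

```text
time_s: 8.4
tcp_pos: [0.5794, 0.0305, 0.0322]
ee_rot: [-1.497, 1.569, 3.051]
wrist_force: [-0.2, 0.2, 0.6]
width: -0.002
t 8.4 tcp [579.4  30.5  32.2] jaw -9.4 tilt [-0.002  0.   ] F [-0.2  0.2  0.6] w -0.002 q [-0.08  0.37  1.79  0.    0.99  0.08]
[-0.69732744 84.22657121]
```

```bash
python3 -m pendant '[{"x":0,"y":0,"z":20,"wx":0,"wy":0,"wz":0,"fingers":1},{"x":0,"y":0,"z":25,"wx":0,"wy":0,"wz":0,"fingers":1},{"x":0,"y":0,"z":29,"wx":0,"wy":0,"wz":0,"fingers":1},{"x":0,"y":0,"z":33,"wx":0,"wy":0,"wz":0,"fingers":1},{"x":0,"y":0,"z":37,"wx":0,"wy":0,"wz":0,"fingers":1},{"x":0,"y":0,"z":40,"wx":0,"wy":0,"wz":0,"fingers":1},{"x":0,"y":0,"z":43,"wx":0,"wy":0,"wz":0,"fingers":1},{"x":0,"y":0,"z":43,"wx":0,"wy":0,"wz":0,"fingers":1}]'; python3 -c "
from plan import *; import fix
where(); print(fix.w2n(ctrl.sense()['tcp_pos']*1000))"
```

```text
time_s: 9.2
tcp_pos: [0.5735, -0.0119, 0.0334]
ee_rot: [2.021, 1.57, 0.286]
wrist_force: [1.1, 1.4, 2.1]
width: 0.004
t 9.2 tcp [573.5 -11.9  33.4] jaw -9.4 tilt [0.001 0.   ] F [1.1 1.4 2.1] w 0.004 q [-0.16  0.35  1.81  0.    0.98  0.01]
[ 0.32664441 41.35821808]
```

```bash
python3 -m pendant '[{"x":0,"y":0,"z":2,"wx":0,"wy":0,"wz":0,"fingers":1},{"x":0,"y":0,"z":3,"wx":0,"wy":0,"wz":0,"fingers":1},{"x":0,"y":0,"z":4,"wx":0,"wy":0,"wz":0,"fingers":1},{"x":0,"y":0,"z":4,"wx":0,"wy":0,"wz":0,"fingers":1}]'; python3 -c "
from plan import *; import fix
where(); print(fix.w2n(ctrl.sense()['tcp_pos']*1000))"
```

```text
time_s: 9.6
tcp_pos: [0.5733, -0.0127, 0.0334]
ee_rot: [2.951, 1.566, 1.216]
wrist_force: [4.1, 14.3, 1.3]
width: 0.0
t 9.6 tcp [573.3 -12.7  33.4] jaw -9.4 tilt [0.002 0.005] F [ 4.1 14.3  1.3] w 0.0 q [-0.16  0.35  1.81  0.01  0.98 -0.  ]
[ 0.26581777 40.61603647]
```

```bash
python3 -m pendant '[{"x":0,"y":0,"z":-10,"wx":0,"wy":0,"wz":0,"fingers":1},{"x":-45,"y":0,"z":-20,"wx":0,"wy":0,"wz":0,"fingers":1},{"x":-75,"y":-40,"z":-20,"wx":-8,"wy":0,"wz":0,"fingers":1},{"x":-75,"y":-80,"z":0,"wx":-16,"wy":0,"wz":0,"fingers":1},{"x":-75,"y":-100,"z":30,"wx":-24,"wy":0,"wz":0,"fingers":1},{"x":-75,"y":-100,"z":46,"wx":-32,"wy":0,"wz":0,"fingers":1},{"x":-75,"y":-100,"z":46,"wx":-40,"wy":0,"wz":0,"fingers":1},{"x":-75,"y":-100,"z":46,"wx":-48,"wy":0,"wz":0,"fingers":1},{"x":-75,"y":-100,"z":46,"wx":-56,"wy":0,"wz":0,"fingers":1},{"x":-75,"y":-100,"z":46,"wx":-64,"wy":0,"wz":0,"fingers":1}]'; python3 -c "
from plan import *; import fix
where(); plan(*fix.n2w(-92,-6),105,80.6)"
```

```text
time_s: 10.6
tcp_pos: [0.4656, -0.0453, 0.1077]
ee_rot: [-2.074, 1.569, -2.687]
wrist_force: [-0.3, -0.2, 0.6]
width: 0.001
t 10.6 tcp [465.6 -45.3 107.7] jaw 54.9 tilt [-0.002 -0.001] F [-0.3 -0.2  0.6] w 0.001 q [-0.27 -0.    2.05 -0.    1.09 -1.22]
shift [2.7 6.6 6.4] turn [-25.7  -0.1   0.1] dist 10
```

```bash
python3 -m pendant '[{"x":3,"y":6.6,"z":6.4,"wx":-8,"wy":0,"wz":0,"fingers":1},{"x":3,"y":6.6,"z":6.4,"wx":-16,"wy":0,"wz":0,"fingers":1},{"x":3,"y":6.6,"z":6.4,"wx":-25.7,"wy":0,"wz":0,"fingers":1},{"x":3,"y":6.6,"z":6.4,"wx":-25.7,"wy":0,"wz":0,"fingers":1},{"x":3,"y":6.6,"z":6.4,"wx":-25.7,"wy":0,"wz":0,"fingers":1}]'; python3 look.py w6;  python3 -c "
from plan import *; import fix
where(); plan(*fix.n2w(-92,-6),33,80.6)"
```

```text
time_s: 11.1
tcp_pos: [0.475, -0.0434, 0.1048]
ee_rot: [-2.64, 1.57, -2.813]
wrist_force: [0.8, -0.0, 0.5]
width: -0.0
t 11.1 tcp [475.  -43.4 104.8] jaw 80.1 tilt [-0.001 -0.   ] F [ 0.8 -0.   0.5] w -0.0 q [-0.26  0.02  2.03 -0.    1.09 -1.65]
plate nest c [-46.5  25.4] size [48.2 21.8] ang 26.3 z 28.2 ext [-65.   5.] [-21.8  29.9] 1015
plate nest c [24.9 -6.1] size [37.2 11.7] ang 0.2 z 28.2 ext [  6.3 -11.9] [43.4 -0.2] 397
t 11.15 tcp [475.  -43.4 104.9] jaw 80.1 tilt [-0.001 -0.   ] F [ 0.5 -0.3  0.4] w 0.004 q [-0.26  0.02  2.03 -0.    1.09 -1.65]
shift [71.9 -0.3 -0.3] turn [-0.5 -0.   0. ] dist 72
```

View pics/w6.png

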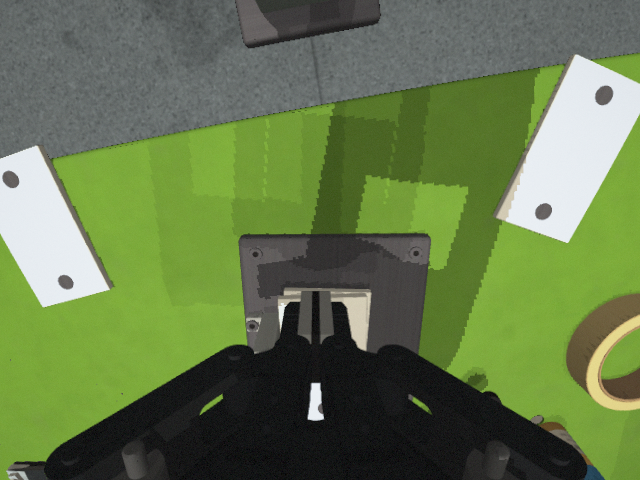

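```bash
python3 -m pendant '[{"x":45,"y":0,"z":0,"wx":-0.5,"wy":0,"wz":0,"fingers":1},{"x":68,"y":0,"z":0,"wx":-0.5,"wy":0,"wz":0,"fingers":1},{"x":72,"y":0,"z":0,"wx":-0.5,"wy":0,"wz":0,"fingers":1},{"x":72,"y":0,"z":10,"wx":-0.5,"wy":0,"wz":0,"fingers":1},{"x":72,"y":0,"z":15,"wx":-0.5,"wy":0,"wz":0,"fingers":1},{"x":72,"y":0,"z":19,"wx":-0.5,"wy":0,"wz":0,"fingers":1},{"x":72,"y":0,"z":22,"wx":-0.5,"wy":0,"wz":0,"fingers":1},{"x":72,"y":0,"z":25,"wx":-0.5,"wy":0,"wz":0,"fingers":1},{"x":72,"y":0,"z":25,"wx":-0.5,"wy":0,"wz":0,"fingers":1}]';   python3 -c "
from plan import *; import fix
where(); print(fix.w2n(ctrl.sense()['tcp_pos']*1000))"
```

```text
time_s: 12.05
tcp_pos: [0.4996, -0.0474, 0.0334]
ee_rot: [-3.099, 1.569, 3.023]
wrist_force: [-4.2, 0.7, 3.3]
width: -0.004
t 12.05 tcp [499.6 -47.4  33.4] jaw 80.8 tilt [-0.002  0.   ] F [-4.2  0.7  3.3] w -0.004 q [-0.25  0.2   1.99 -0.    0.95 -1.66]
[-66.78037715  -5.67344795]
```

```bash
python3 -m pendant '[{"x":0,"y":0,"z":2,"wx":0,"wy":0,"wz":0,"fingers":1},{"x":0,"y":0,"z":3.5,"wx":0,"wy":0,"wz":0,"fingers":1},{"x":0,"y":0,"z":5,"wx":0,"wy":0,"wz":0,"fingers":1},{"x":0,"y":0,"z":5,"wx":0,"wy":0,"wz":0,"fingers":1}]'; python3 -c "
from plan import *; import fix
where(); print(fix.w2n(ctrl.sense()['tcp_pos']*1000))"
```

```text
time_s: 12.45
tcp_pos: [0.5, -0.0472, 0.0322]
ee_rot: [3.118, 1.559, 2.958]
wrist_force: [-18.9, 1.9, 14.1]
width: -0.001
t 12.45 tcp [500.  -47.2  32.2] jaw 80.8 tilt [-0.012  0.002] F [-18.9   1.9  14.1] w -0.001 q [-0.25  0.21  1.98 -0.    0.95 -1.66]
[-66.41793127  -5.39917862]
```

```bash
cat > bench.py <<'E'
from plan import *; import sys
def bench(p,d,T,m):
    P=cloud(m,T,d)*1000; Z=P[...,2]
    k=(p.min(2)>130)&(p.max(2).astype(int)-p.min(2)<45)&(Z>2)&(Z<12)&(d>0)
    n,l,s,c=cv2.connectedComponentsWithStats(k.astype(np.uint8))
    for i in range(1,n):
        if s[i,4]<400: continue
        v,u=np.nonzero(l==i); q=on_plane(m,T,np.c_[u,v],0.006)*1000
        (cx,cy),(a,b),an=cv2.minAreaRect(q[:,:2].astype(np.float32))
        if a<b: a,b=b,a; an+=90
        edge=u.min()<2 or u.max()>637 or v.min()<2
        print('bench',np.round((cx,cy),1),'size',np.round((a,b),1),'ang',round((an+90)%180-90,1),'edge' if edge else '')
if __name__=='__main__':
    z=np.load(sys.argv[1]+'.npz'); bench(z['p'],z['d'],z['T'],camera_model('wrist'))
E
python3 bench.py w6; python3 bench.py w5; python3 -c "
from plan import *
plan(440.9,135.1,100,61.9)"
```

```text
bench [440.6 134.5] size [109.1  59.9] ang -28.1 edge
bench [ 430.9 -234.8] size [109.2  60. ] ang 5.7 edge
bench [441.6 135.4] size [109.4  59.8] ang -28.1 
shift [-66.7 170.6 -88.2] turn [18.9 -0.7  0.1] dist 203
```

```bash
python3 -m pendant '[{"x":-5,"y":0,"z":-20,"wx":0,"wy":0,"wz":0,"fingers":0},{"x":-40,"y":10,"z":-40,"wx":3,"wy":0,"wz":0,"fingers":0},{"x":-67,"y":50,"z":-60,"wx":8,"wy":0,"wz":0,"fingers":0},{"x":-67,"y":95,"z":-75,"wx":14,"wy":0,"wz":0,"fingers":0},{"x":-67,"y":140,"z":-90,"wx":18.9,"wy":0,"wz":0,"fingers":0},{"x":-67,"y":170.6,"z":-92,"wx":18.9,"wy":0,"wz":0,"fingers":0},{"x":-67,"y":170.6,"z":-92,"wx":18.9,"wy":0,"wz":0,"fingers":0},{"x":-67,"y":170.6,"z":-92,"wx":18.9,"wy":0,"wz":0,"fingers":0}]';  python3 look.py w7; python3 bench.py w7; python3 -c "
from plan import *
plan(441,135.2,40,61.9)"
```

```text
time_s: 13.25
tcp_pos: [0.4418, 0.1354, 0.1005]
ee_rot: [0.394, 1.57, -0.095]
wrist_force: [-0.0, -0.1, -0.4]
width: 1.002
t 13.25 tcp [441.8 135.4 100.5] jaw 62.0 tilt [ 0.001 -0.   ] F [-0.  -0.1 -0.4] w 1.002 q [ 0.13 -0.01  2.07 -0.    1.08 -0.96]
plate nest c [-30.  -18.9] size [49.7 20.5] ang 2.1 z 28.3 ext [-55.1 -29.9] [-5.1 -9.4] 705
bench [430.3 274.4] size [109.2  59.6] ang -21.8 
bench [419.8 147.5] size [60.2 58.5] ang -27.9 
bench [464.3 123.2] size [59.4 54.4] ang 62.1 
shift [60.3  0.1 -0.9] turn [ 0.  0. -0.] dist 60
```

```bash
python3 -m pendant '[{"x":45,"y":0,"z":-0.9,"wx":0,"wy":0,"wz":0,"fingers":0},{"x":76,"y":0,"z":-0.9,"wx":0,"wy":0,"wz":0,"fingers":0},{"x":83,"y":0,"z":-0.9,"wx":0,"wy":0,"wz":0,"fingers":0},{"x":83,"y":0,"z":-0.9,"wx":0,"wy":0,"wz":0,"fingers":0},{"x":83,"y":0,"z":-0.9,"wx":0,"wy":0,"wz":0,"fingers":1},{"x":83,"y":0,"z":-0.9,"wx":0,"wy":0,"wz":0,"fingers":1},{"x":83,"y":0,"z":-0.9,"wx":0,"wy":0,"wz":0,"fingers":1},{"x":83,"y":0,"z":-0.9,"wx":0,"wy":0,"wz":0,"fingers":1}]' 40;  python3 look.py w8
```

```text
time_s: 14.1
tcp_pos: [0.446, 0.1356, 0.0226]
ee_rot: [0.539, 1.561, 0.049]
wrist_force: [2.5, 7.8, 32.7]
width: 0.329
t 14.1 tcp [446.  135.6  22.6] jaw 61.9 tilt [0.01 0.  ] F [ 2.5  7.8 32.7] w 0.329 q [ 0.13  0.14  2.09 -0.    0.9  -0.95]
```

View pics/w8.png

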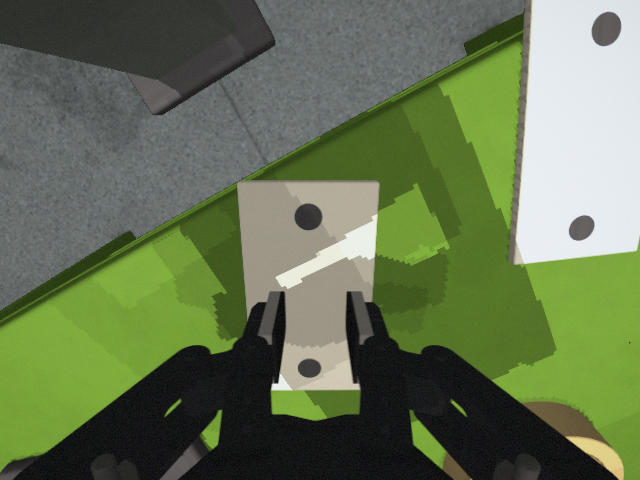

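```bash
python3 -m pendant '[{"x":-20,"y":0,"z":0,"wx":0,"wy":0,"wz":0,"fingers":0.1},{"x":-20,"y":0,"z":0,"wx":0,"wy":0,"wz":0,"fingers":0.1},{"x":-20,"y":0,"z":0,"wx":0,"wy":0,"wz":0,"fingers":0.19},{"x":-10,"y":0,"z":0,"wx":0,"wy":0,"wz":0,"fingers":0.19},{"x":0,"y":0,"z":0,"wx":0,"wy":0,"wz":0,"fingers":0.19},{"x":2,"y":0,"z":0,"wx":0,"wy":0,"wz":0,"fingers":0.19},{"x":4,"y":0,"z":0,"wx":0,"wy":0,"wz":0,"fingers":0.19},{"x":4,"y":0,"z":0,"wx":0,"wy":0,"wz":0,"fingers":0.19}]' 40;  python3 look.py w9
```

```text
time_s: 14.95
tcp_pos: [0.4401, 0.1352, 0.0123]
ee_rot: [-2.52, 1.569, -3.011]
wrist_force: [0.4, -0.2, 1.1]
width: 0.809
t 14.95 tcp [440.1 135.2  12.3] jaw 61.9 tilt [-0.002 -0.   ] F [ 0.4 -0.2  1.1] w 0.809 q [ 0.13  0.16  2.1  -0.    0.88 -0.95]
```

View pics/w9.png

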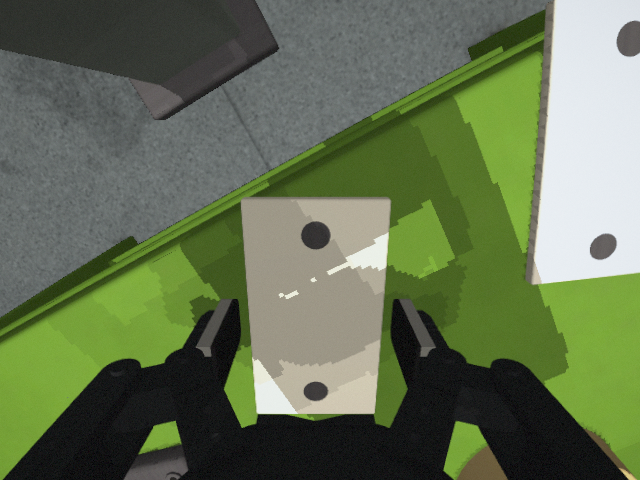

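```bash
python3 -m pendant '[{"x":1.5,"y":0,"z":0,"wx":0,"wy":0,"wz":0,"fingers":0.22},{"x":3,"y":0,"z":0,"wx":0,"wy":0,"wz":0,"fingers":0.22},{"x":3,"y":0,"z":0,"wx":0,"wy":0,"wz":0,"fingers":0.22}]' 40;  python3 -c "
from plan import *
where()"
```

```text
time_s: 15.3
tcp_pos: [0.4409, 0.1353, 0.0103]
ee_rot: [0.645, 1.57, 0.154]
wrist_force: [-0.2, 0.0, 0.2]
width: 0.78
t 15.3 tcp [440.9 135.3  10.3] jaw 61.9 tilt [0. 0.] F [-0.2  0.   0.2] w 0.78 q [ 0.13  0.16  2.1   0.    0.88 -0.95]
```

```bash
python3 -m pendant '[{"x":0,"y":0,"z":0,"wx":0,"wy":0,"wz":0,"fingers":1},{"x":0,"y":0,"z":0,"wx":0,"wy":0,"wz":0,"fingers":1},{"x":0,"y":0,"z":0,"wx":0,"wy":0,"wz":0,"fingers":1},{"x":0,"y":0,"z":0,"wx":0,"wy":0,"wz":0,"fingers":1}]' 50;  python3 -c "
from plan import *
where()"
```

```text
time_s: 15.7
tcp_pos: [0.4424, 0.1356, 0.0124]
ee_rot: [0.606, 1.568, 0.115]
wrist_force: [-4.4, -0.2, 18.4]
width: 0.682
t 15.7 tcp [442.4 135.6  12.4] jaw 61.9 tilt [0.003 0.   ] F [-4.4 -0.2 18.4] w 0.682 q [ 0.13  0.16  2.1  -0.    0.88 -0.95]
```

```bash
python3 -m pendant '[{"x":-30,"y":0,"z":0,"wx":0,"wy":0,"wz":0,"fingers":1},{"x":-70,"y":0,"z":0,"wx":0,"wy":0,"wz":0,"fingers":1},{"x":-95,"y":0,"z":0,"wx":0,"wy":0,"wz":0,"fingers":1},{"x":-95,"y":0,"z":0,"wx":0,"wy":0,"wz":0,"fingers":1}]' 50;  python3 -c "
from plan import *; import fix
where(); plan(*fix.n2w(-6,5),105,80.6)"
```

```text
time_s: 16.1
tcp_pos: [0.4438, 0.1357, 0.1093]
ee_rot: [0.616, 1.563, 0.126]
wrist_force: [0.7, 0.1, -0.3]
width: 0.68
t 16.1 tcp [443.8 135.7 109.3] jaw 61.9 tilt [0.008 0.001] F [ 0.7  0.1 -0.3] w 0.68 q [ 0.13 -0.02  2.07 -0.    1.09 -0.95]
shift [   5.1 -105.7  189.6] turn [-18.7   0.4  -0.2] dist 217
```

```bash
python3 -m pendant '[{"x":0,"y":-15,"z":28,"wx":-3,"wy":0,"wz":0,"fingers":1},{"x":0,"y":-35,"z":63,"wx":-6,"wy":0,"wz":0,"fingers":1},{"x":0,"y":-55,"z":98,"wx":-10,"wy":0,"wz":0,"fingers":1},{"x":3,"y":-75,"z":133,"wx":-14,"wy":0,"wz":0,"fingers":1},{"x":5,"y":-95,"z":170,"wx":-17,"wy":0,"wz":0,"fingers":1},{"x":5,"y":-105,"z":189,"wx":-18.7,"wy":0,"wz":0,"fingers":1},{"x":5,"y":-105,"z":189,"wx":-18.7,"wy":0,"wz":0,"fingers":1},{"x":5,"y":-105,"z":189,"wx":-18.7,"wy":0,"wz":0,"fingers":1}]' 50;  python3 look.py w10; python3 -c "
from plan import *; import fix
where(); plan(*fix.n2w(-6,5),44,80.6)"
```

```text
time_s: 16.9
tcp_pos: [0.5568, -0.0464, 0.0986]
ee_rot: [2.968, 1.568, 2.802]
wrist_force: [0.1, 0.2, -1.3]
width: 0.68
t 16.9 tcp [556.8 -46.4  98.6] jaw 80.5 tilt [-0.003  0.001] F [ 0.1  0.2 -1.3] w 0.68 q [-0.22  0.22  1.82  0.    1.1  -1.63]
t 16.95 tcp [556.6 -45.7  98.8] jaw 80.6 tilt [-0.003  0.001] F [-1.3  0.2 -0.8] w 0.684 q [-0.22  0.22  1.82  0.    1.1  -1.63]
shift [54.8 -0.3  4.9] turn [-0.  -0.2 -0. ] dist 55
```

View pics/w10.png

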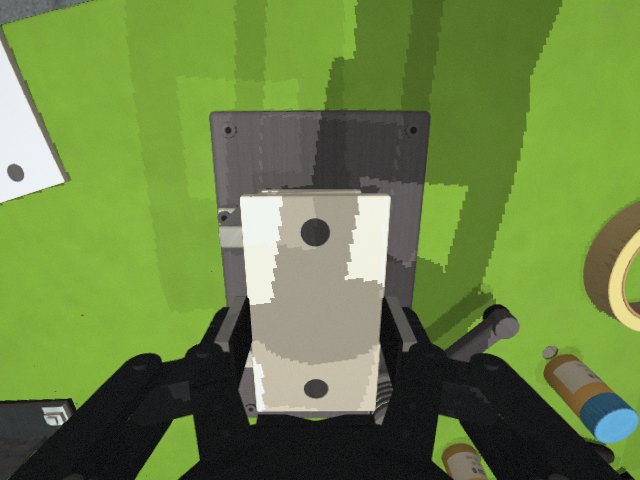

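```bash
python3 -m pendant '[{"x":20,"y":0,"z":4,"wx":0,"wy":0,"wz":0,"fingers":1},{"x":40,"y":0,"z":5,"wx":0,"wy":0,"wz":0,"fingers":1},{"x":50,"y":0,"z":5,"wx":0,"wy":0,"wz":0,"fingers":1},{"x":54,"y":0,"z":5,"wx":0,"wy":0,"wz":0,"fingers":1},{"x":54,"y":0,"z":5,"wx":0,"wy":0,"wz":0,"fingers":1}]' 50;  python3 -c "
from plan import *; import fix
where(); print(fix.w2n(ctrl.sense()['tcp_pos']*1000))"
```

```text
time_s: 17.45
tcp_pos: [0.5621, -0.0465, 0.0457]
ee_rot: [3.046, 1.569, 2.883]
wrist_force: [0.1, 0.4, -0.3]
width: 0.684
t 17.45 tcp [562.1 -46.5  45.7] jaw 80.6 tilt [-0.001  0.   ] F [ 0.1  0.4 -0.3] w 0.684 q [-0.22  0.31  1.83  0.    1.   -1.63]
[-5.23563474  5.44215254]
```

```bash
python3 -m pendant '[{"x":2.5,"y":0,"z":0,"wx":0,"wy":0,"wz":0,"fingers":1},{"x":2.5,"y":0,"z":0,"wx":0,"wy":0,"wz":0,"fingers":0.15},{"x":2.5,"y":0,"z":0,"wx":0,"wy":0,"wz":0,"fingers":0.15},{"x":2.5,"y":0,"z":0,"wx":0,"wy":0,"wz":0,"fingers":0.15},{"x":-30,"y":0,"z":0,"wx":0,"wy":0,"wz":0,"fingers":0.15},{"x":-75,"y":0,"z":0,"wx":0,"wy":0,"wz":0,"fingers":0},{"x":-75,"y":0,"z":0,"wx":0,"wy":0,"wz":0,"fingers":0}]' 50;  python3 look.py w11; python3 - <<'E'
from plan import *
from meas import plates
m,T=cam_pose('top'); p,d=snapshot('top'); 
for o in plates('top',p,d,m,T): print([np.round(x,1) for x in o])
plan(431,-235.5,100,95.7)
E
```

```text
time_s: 18.15
tcp_pos: [0.5675, -0.0482, 0.1282]
ee_rot: [-0.056, 1.559, -0.22]
wrist_force: [2.0, -0.2, 0.5]
width: 1.0
t 18.15 tcp [567.5 -48.2 128.2] jaw 80.6 tilt [ 0.012 -0.003] F [ 2.  -0.2  0.5] w 1.0 q [-0.22  0.2   1.79  0.    1.14 -1.63]
plate nest c [-4.3  5.3] size [110.7  59.8] ang 0.6 z 34.3 ext [-59.5 -25. ] [51.2 35.7] 8119
plate nest c [-30.   27.1] size [57.9 16.3] ang 0.0 z 34.3 ext [-58.9  19. ] [-1.1 35.3] 1508
[np.float64(485.3), np.float64(592.3), np.float64(112.9), np.float64(51.4), np.float64(-55.7), np.float64(57.7), np.int32(346), array([ 66.1, 278.1])]
[np.float64(470.3), np.float64(-366.6), np.float64(110.4), np.float64(57.8), np.float64(-0.5), np.float64(5.6), np.int32(1063), array([449.4, 297.2])]
[np.float64(431.1), np.float64(274.3), np.float64(110.3), np.float64(60.9), np.float64(-21.7), np.float64(6.2), np.int32(1070), array([193.4, 307.6])]
[np.float64(431.4), np.float64(-235.8), np.float64(109.1), np.float64(59.4), np.float64(5.7), np.float64(5.8), np.int32(1053), array([397.2, 311.8])]
shift [  22.8 -207.2 -100.7] turn [-15.1   0.2   0. ] dist 231
```

View pics/w11.png

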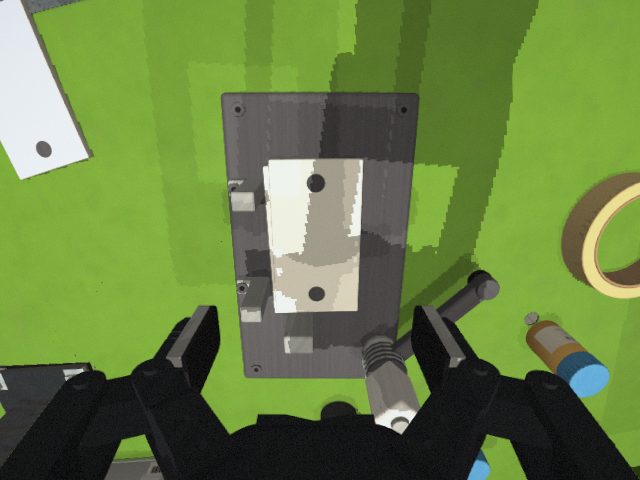

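```bash
python3 -m pendant '[{"x":0,"y":-40,"z":-20,"wx":-4,"wy":0,"wz":0,"fingers":0},{"x":0,"y":-83,"z":-40,"wx":-8,"wy":0,"wz":0,"fingers":0},{"x":0,"y":-125,"z":-60,"wx":-12,"wy":0,"wz":0,"fingers":0},{"x":10,"y":-167,"z":-80,"wx":-15,"wy":0,"wz":0,"fingers":0},{"x":22,"y":-204,"z":-97,"wx":-15,"wy":0,"wz":0,"fingers":0},{"x":22,"y":-204,"z":-97,"wx":-15,"wy":0,"wz":0,"fingers":0},{"x":22,"y":-204,"z":-97,"wx":-15,"wy":0,"wz":0,"fingers":0}]' 50;  python3 look.py w12; python3 bench.py w12; python3 - <<'E'
from plan import *
plan(431,-235.5,13,95.7)
E
```

```text
time_s: 18.95
tcp_pos: [0.4325, -0.2325, 0.0978]
ee_rot: [2.24, 1.568, 2.335]
wrist_force: [0.8, -0.2, 0.0]
width: 1.002
t 18.95 tcp [ 432.5 -232.5   97.8] jaw 95.4 tilt [-0.002  0.002] F [ 0.8 -0.2  0. ] w 1.002 q [-0.65  0.07  2.    0.    1.08 -2.32]
plate nest c [-55.5  23.5] size [37.8 17.5] ang 56.4 z 34.1 ext [-60.2   3.3] [-38.8  35.3] 493
plate nest c [ 27.1 -14.3] size [55.3 32.9] ang 43.3 z 34.1 ext [ -2.5 -25. ] [43.4 15.9] 1069
bench [ 430.2 -235.8] size [109.2  59.4] ang 5.8 
bench [ 469.8 -364.8] size [109.7  59.7] ang -0.9 
shift [85.3 -3.3 -2.6] turn [-0.2 -0.1 -0.1] dist 85
```

View pics/w12.png

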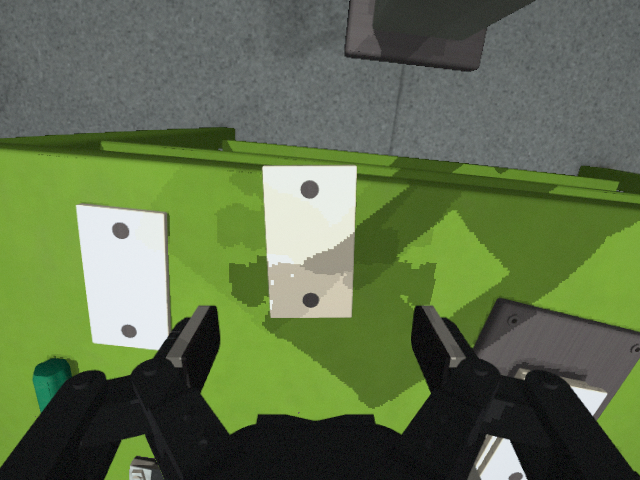

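```bash
python3 -m pendant '[{"x":40,"y":-3.2,"z":-2.5,"wx":-0.3,"wy":0,"wz":0,"fingers":0.12},{"x":75,"y":-3.2,"z":-2.5,"wx":-0.3,"wy":0,"wz":0,"fingers":0.12},{"x":85,"y":-3.2,"z":-2.5,"wx":-0.3,"wy":0,"wz":0,"fingers":0.12},{"x":85,"y":-3.2,"z":-2.5,"wx":-0.3,"wy":0,"wz":0,"fingers":0.12},{"x":85,"y":-3.2,"z":-2.5,"wx":-0.3,"wy":0,"wz":0,"fingers":1},{"x":85,"y":-3.2,"z":-2.5,"wx":-0.3,"wy":0,"wz":0,"fingers":1},{"x":85,"y":-3.2,"z":-2.5,"wx":-0.3,"wy":0,"wz":0,"fingers":1},{"x":85,"y":-3.2,"z":-2.5,"wx":-0.3,"wy":0,"wz":0,"fingers":1}]' 50;  python3 -c "
from plan import *
where()"
```

```text
time_s: 19.8
tcp_pos: [0.4333, -0.2368, 0.0162]
ee_rot: [-0.59, 1.567, -0.487]
wrist_force: [1.2, 2.5, 6.4]
width: 0.665
t 19.8 tcp [ 433.3 -236.8   16.2] jaw 95.9 tilt [ 0.003 -0.002] F [1.2 2.5 6.4] w 0.665 q [-0.66  0.22  2.02  0.    0.9  -2.33]
```

```bash
python3 look.py w13
```

```text
t 19.8 tcp [ 433.3 -236.8   16.2] jaw 95.9 tilt [ 0.003 -0.002] F [1.2 2.5 6.4] w 0.665 q [-0.66  0.22  2.02  0.    0.9  -2.33]
```

View pics/w13.png

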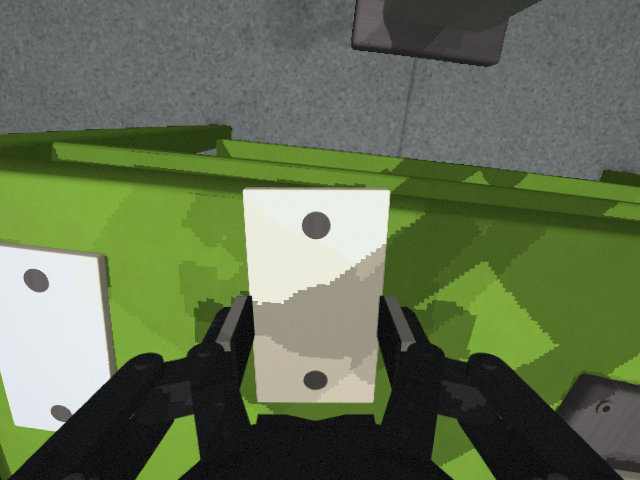

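```bash
python3 -m pendant '[{"x":-6,"y":0,"z":0,"wx":0,"wy":0,"wz":0,"fingers":0.15},{"x":-6,"y":0,"z":0,"wx":0,"wy":0,"wz":0,"fingers":0.2},{"x":-6,"y":0,"z":0,"wx":0,"wy":0,"wz":0,"fingers":0.2},{"x":2,"y":0,"z":0,"wx":0,"wy":0,"wz":0,"fingers":0.2},{"x":2,"y":0,"z":0,"wx":0,"wy":0,"wz":0,"fingers":0.2},{"x":2,"y":0,"z":0,"wx":0,"wy":0,"wz":0,"fingers":0.2}]' 50;  python3 look.py w14
```

```text
time_s: 20.45
tcp_pos: [0.431, -0.2356, 0.0113]
ee_rot: [2.391, 1.569, 2.494]
wrist_force: [-0.4, 0.3, -0.6]
width: 0.802
t 20.45 tcp [ 431.  -235.6   11.3] jaw 95.9 tilt [-0.001  0.001] F [-0.4  0.3 -0.6] w 0.802 q [-0.66  0.22  2.02 -0.    0.89 -2.33]
```

View pics/w14.png

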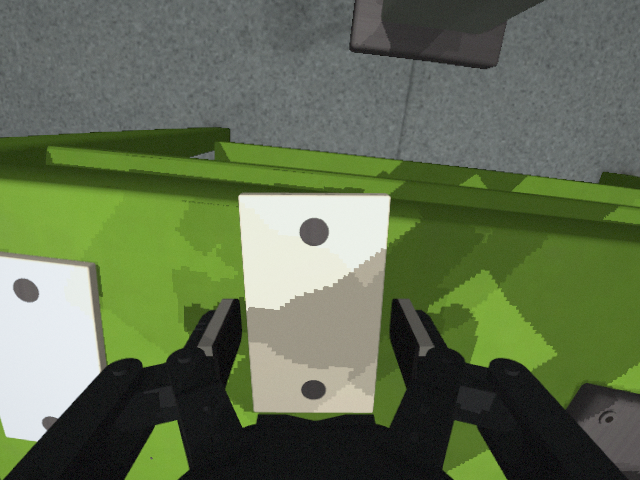

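```bash
python3 -m pendant '[{"x":1.5,"y":0,"z":0,"wx":0,"wy":0,"wz":0,"fingers":0.22},{"x":1.5,"y":0,"z":0,"wx":0,"wy":0,"wz":0,"fingers":1},{"x":1.5,"y":0,"z":0,"wx":0,"wy":0,"wz":0,"fingers":1},{"x":1.5,"y":0,"z":0,"wx":0,"wy":0,"wz":0,"fingers":1},{"x":1.5,"y":0,"z":0,"wx":0,"wy":0,"wz":0,"fingers":1}]' 50;  python3 -c "
from plan import *
where()"
```

```text
time_s: 21.0
tcp_pos: [0.4328, -0.2371, 0.0124]
ee_rot: [-0.792, 1.568, -0.689]
wrist_force: [-2.8, -0.0, 12.8]
width: 0.682
t 21.0 tcp [ 432.8 -237.1   12.4] jaw 95.9 tilt [ 0.002 -0.002] F [-2.8 -0.  12.8] w 0.682 q [-0.66  0.22  2.02 -0.    0.89 -2.33]
```

```bash
python3 -m pendant '[{"x":-30,"y":0,"z":0,"wx":0,"wy":0,"wz":0,"fingers":1},{"x":-70,"y":0,"z":0,"wx":0,"wy":0,"wz":0,"fingers":1},{"x":-98,"y":0,"z":0,"wx":0,"wy":0,"wz":0,"fingers":1},{"x":-98,"y":0,"z":0,"wx":0,"wy":0,"wz":0,"fingers":1},{"x":-98,"y":0,"z":0,"wx":0,"wy":0,"wz":0,"fingers":1}]' 50;  python3 -c "
from plan import *; import fix
where(); plan(*fix.n2w(-5,5),110,80.6)"
```

```text
time_s: 21.5
tcp_pos: [0.4319, -0.2363, 0.109]
ee_rot: [-0.772, 1.569, -0.669]
wrist_force: [-1.5, 0.0, -0.8]
width: 0.683
t 21.5 tcp [ 431.9 -236.3  109. ] jaw 95.9 tilt [ 0.001 -0.001] F [-1.5  0.  -0.8] w 0.683 q [-0.66  0.05  1.99 -0.    1.1  -2.33]
shift [ -1.  174.9 149.2] turn [15.3  0.1  0.1] dist 230
```

```bash
python3 -m pendant '[{"x":0,"y":23,"z":20,"wx":2,"wy":0,"wz":0,"fingers":1},{"x":0,"y":55,"z":47,"wx":5,"wy":0,"wz":0,"fingers":1},{"x":0,"y":88,"z":75,"wx":8,"wy":0,"wz":0,"fingers":1},{"x":0,"y":121,"z":103,"wx":11,"wy":0,"wz":0,"fingers":1},{"x":0,"y":152,"z":130,"wx":14,"wy":0,"wz":0,"fingers":1},{"x":-1,"y":175,"z":149,"wx":15.3,"wy":0,"wz":0,"fingers":1},{"x":-1,"y":175,"z":149,"wx":15.3,"wy":0,"wz":0,"fingers":1},{"x":-1,"y":175,"z":149,"wx":15.3,"wy":0,"wz":0,"fingers":1},{"x":-1,"y":175,"z":149,"wx":15.3,"wy":0,"wz":0,"fingers":1}]' 50;  python3 look.py w15; python3 -c "
from plan import *; import fix
plan(*fix.n2w(-5,5),49,80.6)"
```

```text
time_s: 22.4
tcp_pos: [0.5604, -0.0472, 0.1081]
ee_rot: [-3.069, 1.568, 3.05]
wrist_force: [0.2, 0.8, -0.3]
width: 0.681
t 22.4 tcp [560.4 -47.2 108.1] jaw 80.6 tilt [-0.003  0.   ] F [ 0.2  0.8 -0.3] w 0.681 q [-0.22  0.22  1.81 -0.    1.12 -1.63]
plate nest c [-56.  -11.9] size [25.4  6.1] ang -89.5 z 34.3 ext [-59.  -24.6] [-52.9   0.8] 401
shift [59.5  0.8  1.7] turn [-0.1 -0.1  0. ] dist 60
```

View pics/w15.png

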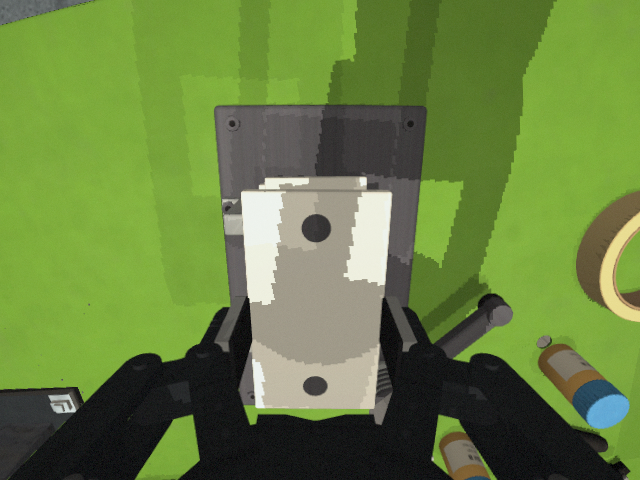

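```bash
python3 -m pendant '[{"x":25,"y":0.5,"z":1.5,"wx":0,"wy":0,"wz":0,"fingers":1},{"x":47,"y":0.5,"z":1.5,"wx":0,"wy":0,"wz":0,"fingers":1},{"x":56,"y":0.5,"z":1.5,"wx":0,"wy":0,"wz":0,"fingers":1},{"x":59.5,"y":0.5,"z":1.5,"wx":0,"wy":0,"wz":0,"fingers":1},{"x":59.5,"y":0.5,"z":1.5,"wx":0,"wy":0,"wz":0,"fingers":1},{"x":59.5,"y":0.5,"z":1.5,"wx":0,"wy":0,"wz":0,"fingers":0.15},{"x":59.5,"y":0.5,"z":1.5,"wx":0,"wy":0,"wz":0,"fingers":0.15},{"x":59.5,"y":0.5,"z":1.5,"wx":0,"wy":0,"wz":0,"fingers":0.15},{"x":20,"y":0.5,"z":1.5,"wx":0,"wy":0,"wz":0,"fingers":0.1},{"x":-20,"y":0.5,"z":1.5,"wx":0,"wy":0,"wz":0,"fingers":0}]' 50;  python3 look.py w16; python3 - <<'E'
from plan import *
plan(431,274.3,100,68.3)
E
```

```text
time_s: 23.45
tcp_pos: [0.5621, -0.0461, 0.1294]
ee_rot: [3.079, 1.567, 2.914]
wrist_force: [-0.1, -0.4, 0.9]
width: 0.999
t 23.45 tcp [562.1 -46.1 129.4] jaw 80.6 tilt [-0.003  0.001] F [-0.1 -0.4  0.9] w 0.999 q [-0.22  0.19  1.79  0.    1.16 -1.63]
plate nest c [-5.3  6.2] size [110.7  60.3] ang -0.4 z 40.3 ext [-60.8 -24.3] [49.8 36.8] 10206
shift [  36.3  294.8 -187.2] turn [12.3  0.5 -0. ] dist 351
```

View pics/w16.png

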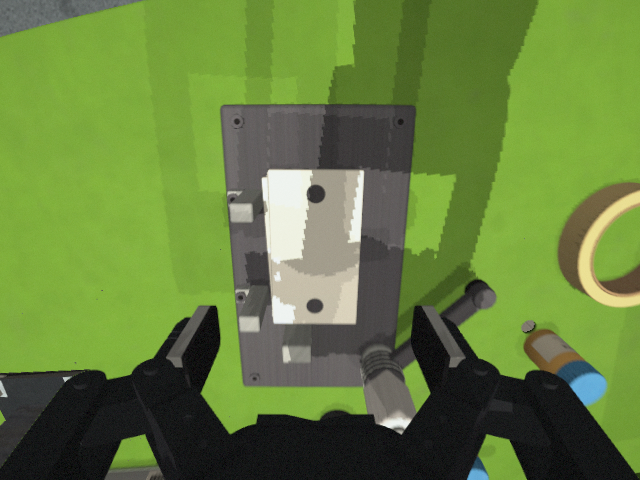

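```bash
python3 -m pendant '[{"x":0,"y":40,"z":-26,"wx":2,"wy":0,"wz":0,"fingers":0},{"x":0,"y":80,"z":-51,"wx":4,"wy":0,"wz":0,"fingers":0},{"x":0,"y":120,"z":-76,"wx":6,"wy":0,"wz":0,"fingers":0},{"x":0,"y":160,"z":-102,"wx":8,"wy":0,"wz":0,"fingers":0},{"x":0,"y":200,"z":-127,"wx":10,"wy":0,"wz":0,"fingers":0},{"x":10,"y":240,"z":-152,"wx":12,"wy":0,"wz":0,"fingers":0},{"x":25,"y":280,"z":-178,"wx":12.3,"wy":0,"wz":0,"fingers":0},{"x":35,"y":295,"z":-187,"wx":12.3,"wy":0,"wz":0,"fingers":0.1},{"x":35,"y":295,"z":-187,"wx":12.3,"wy":0,"wz":0,"fingers":0.1},{"x":35,"y":295,"z":-187,"wx":12.3,"wy":0,"wz":0,"fingers":0.1}]' 50;  python3 look.py w17; python3 bench.py w17; python3 - <<'E'
from plan import *
plan(431,274.3,10.5,68.3)
E
```

```text
time_s: 24.5
tcp_pos: [0.4272, 0.2753, 0.0949]
ee_rot: [-0.154, 1.57, -0.531]
wrist_force: [-0.8, -0.8, 0.2]
width: 0.902
t 24.5 tcp [427.2 275.3  94.9] jaw 68.4 tilt [ 0. -0.] F [-0.8 -0.8  0.2] w 0.902 q [ 0.42  0.11  1.96 -0.    1.07 -0.78]
bench [430.2 275.4] size [108.6  59.3] ang -21.7 
shift [84.8  0.6  3.1] turn [ 0.   0.1 -0. ] dist 85
```

View pics/w17.png

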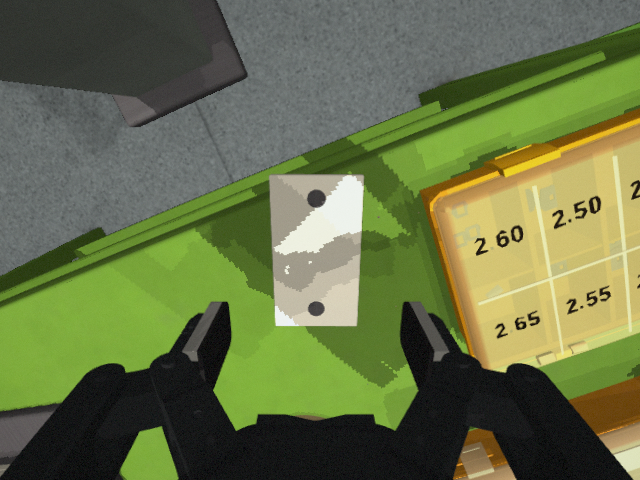

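```bash
python3 - <<'E'
from plan import *
z=np.load('w17.npz'); P=cloud(camera_model('wrist'),z['T'],z['d'])*1000
c=np.array([430.6,275.]); a=np.radians(68.3); u=np.array([np.cos(a),np.sin(a)]); v=np.array([np.sin(a),-np.cos(a)])
for px in [(425,195),(440,215),(450,250),(460,290),(470,320),(480,350),(490,365),(520,360),(455,280)]:
    q=P[px[1],px[0]]; print(px,np.round(q,0),'jaw',round((q[:2]-c)@u),'z',round((q[:2]-c)@v))
E
```

```text
(425, 195) [414. 353.  16.] jaw 66 z -44
(440, 215) [417. 350.  48.] jaw 65 z -40
(450, 250) [438. 350.  49.] jaw 72 z -21
(460, 290) [464. 350.  48.] jaw 82 z 4
(470, 320) [485. 350.  49.] jaw 90 z 22
(480, 350) [507. 351.  51.] jaw 99 z 42
(490, 365) [517. 354.  54.] jaw 105 z 51
(520, 360) [521. 372.  53.] jaw 123 z 48
(455, 280) [458. 349.  45.] jaw 79 z -2
```

```bash
python3 -m pendant '[{"x":30,"y":1,"z":11,"wx":0,"wy":0,"wz":0,"fingers":0.2},{"x":60,"y":1,"z":11,"wx":0,"wy":0,"wz":0,"fingers":0.2},{"x":72,"y":1,"z":11,"wx":0,"wy":0,"wz":0,"fingers":0.2},{"x":80,"y":1,"z":11,"wx":0,"wy":0,"wz":0,"fingers":0.2},{"x":85,"y":1,"z":11,"wx":0,"wy":0,"wz":0,"fingers":0.2},{"x":85,"y":1,"z":11,"wx":0,"wy":0,"wz":0,"fingers":0.2}]' 50;  python3 look.py w18
```

```text
time_s: 25.15
tcp_pos: [0.4387, 0.2721, 0.0105]
ee_rot: [0.766, 1.569, 0.386]
wrist_force: [0.1, -0.2, -0.9]
width: 0.799
t 25.15 tcp [438.7 272.1  10.5] jaw 68.3 tilt [0.001 0.001] F [ 0.1 -0.2 -0.9] w 0.799 q [ 0.4   0.27  1.96 -0.    0.9  -0.79]
```

View pics/w18.png

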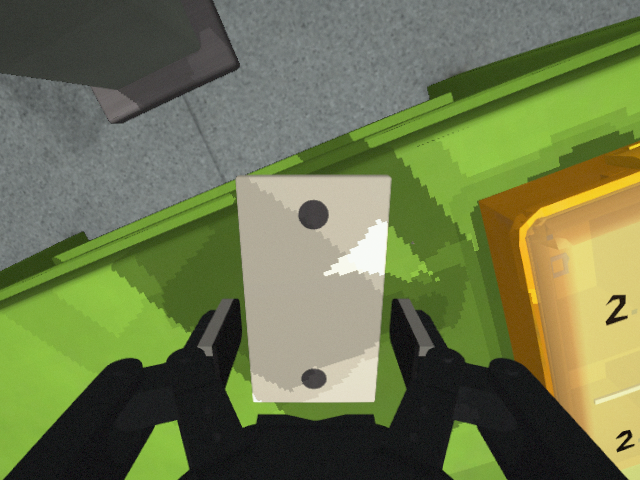

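Good straddle, no contact, with clearance to the box. Close and lift.

```bash
python3 -m pendant '[{"x":0.5,"y":0,"z":0,"wx":0,"wy":0,"wz":0,"fingers":0.25},{"x":0.5,"y":0,"z":0,"wx":0,"wy":0,"wz":0,"fingers":1},{"x":0.5,"y":0,"z":0,"wx":0,"wy":0,"wz":0,"fingers":1},{"x":0.5,"y":0,"z":0,"wx":0,"wy":0,"wz":0,"fingers":1},{"x":0.5,"y":0,"z":0,"wx":0,"wy":0,"wz":0,"fingers":1}]' 50;  python3 -c "
from plan import *
where()"
```

```text
time_s: 25.7
tcp_pos: [0.4398, 0.2729, 0.0124]
ee_rot: [0.677, 1.567, 0.299]
wrist_force: [-3.7, -2.8, 16.6]
width: 0.683
t 25.7 tcp [439.8 272.9  12.4] jaw 68.3 tilt [0.004 0.001] F [-3.7 -2.8 16.6] w 0.683 q [ 0.4   0.27  1.96 -0.    0.9  -0.79]
```

```bash
python3 -m pendant '[{"x":-30,"y":0,"z":0,"wx":0,"wy":0,"wz":0,"fingers":1},{"x":-70,"y":0,"z":0,"wx":0,"wy":0,"wz":0,"fingers":1},{"x":-103,"y":0,"z":0,"wx":0,"wy":0,"wz":0,"fingers":1},{"x":-103,"y":0,"z":0,"wx":0,"wy":0,"wz":0,"fingers":1},{"x":-103,"y":0,"z":0,"wx":0,"wy":0,"wz":0,"fingers":1}]' 50;  python3 -c "
from plan import *; import fix
where(); plan(*fix.n2w(3,5),112,80.6)"
```

```text
time_s: 26.2
tcp_pos: [0.4386, 0.2725, 0.1136]
ee_rot: [0.785, 1.567, 0.406]
wrist_force: [-1.0, -0.4, -2.3]
width: 0.682
t 26.2 tcp [438.6 272.5 113.6] jaw 68.3 tilt [0.003 0.001] F [-1.  -0.4 -2.3] w 0.682 q [ 0.4   0.1   1.93  0.    1.11 -0.79]
shift [   1.6 -249.4  240.9] turn [-12.3   0.2  -0.1] dist 347
```

```bash
python3 -m pendant '[{"x":0,"y":-20,"z":20,"wx":-1,"wy":0,"wz":0,"fingers":1},{"x":0,"y":-50,"z":48,"wx":-2.5,"wy":0,"wz":0,"fingers":1},{"x":0,"y":-83,"z":80,"wx":-4,"wy":0,"wz":0,"fingers":1},{"x":0,"y":-116,"z":112,"wx":-6,"wy":0,"wz":0,"fingers":1},{"x":0,"y":-149,"z":144,"wx":-8,"wy":0,"wz":0,"fingers":1},{"x":0,"y":-182,"z":176,"wx":-10,"wy":0,"wz":0,"fingers":1},{"x":0,"y":-215,"z":208,"wx":-11,"wy":0,"wz":0,"fingers":1},{"x":1,"y":-240,"z":232,"wx":-12.3,"wy":0,"wz":0,"fingers":1},{"x":1,"y":-249,"z":241,"wx":-12.3,"wy":0,"wz":0,"fingers":1},{"x":1,"y":-249,"z":241,"wx":-12.3,"wy":0,"wz":0,"fingers":1}]' 50;  python3 look.py w19; python3 -c "
from plan import *; import fix
plan(*fix.n2w(3,5),55,80.6)"
```

```text
time_s: 27.2
tcp_pos: [0.5689, -0.0497, 0.1095]
ee_rot: [3.077, 1.568, 2.91]
wrist_force: [0.2, 1.3, -0.4]
width: 0.681
t 27.2 tcp [568.9 -49.7 109.5] jaw 80.4 tilt [-0.002  0.001] F [ 0.2  1.3 -0.4] w 0.681 q [-0.23  0.23  1.78  0.    1.12 -1.63]
plate nest c [-57.2 -11.4] size [23.9  6.4] ang 89.6 z 40.3 ext [-60.5 -23.4] [-53.9   0.6] 535
shift [54.6  0.3  1.9] turn [-0.1 -0.2 -0. ] dist 55
```

View pics/w19.png

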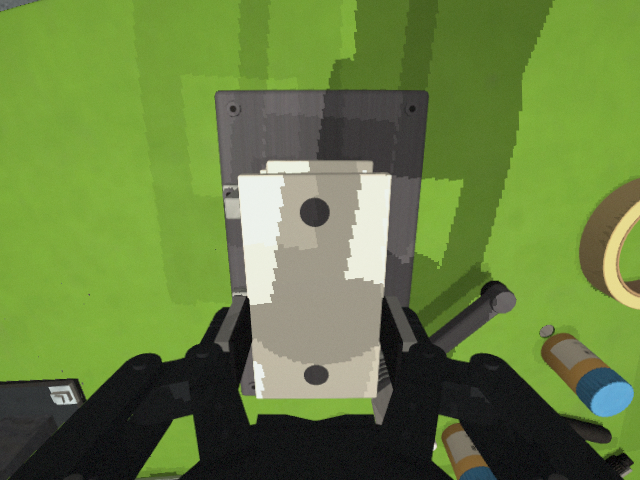

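```bash
python3 -m pendant '[{"x":25,"y":0.5,"z":1.5,"wx":0,"wy":0,"wz":0,"fingers":1},{"x":43,"y":0.5,"z":1.5,"wx":0,"wy":0,"wz":0,"fingers":1},{"x":52,"y":0.5,"z":1.5,"wx":0,"wy":0,"wz":0,"fingers":1},{"x":54.5,"y":0.5,"z":1.5,"wx":0,"wy":0,"wz":0,"fingers":1},{"x":54.5,"y":0.5,"z":1.5,"wx":0,"wy":0,"wz":0,"fingers":1},{"x":54.5,"y":0.5,"z":1.5,"wx":0,"wy":0,"wz":0,"fingers":0.15},{"x":54.5,"y":0.5,"z":1.5,"wx":0,"wy":0,"wz":0,"fingers":0.15},{"x":54.5,"y":0.5,"z":1.5,"wx":0,"wy":0,"wz":0,"fingers":0.15},{"x":20,"y":0.5,"z":1.5,"wx":0,"wy":0,"wz":0,"fingers":0.1},{"x":-20,"y":0.5,"z":1.5,"wx":0,"wy":0,"wz":0,"fingers":0}]' 50;  python3 look.py w20; python3 - <<'E'
from plan import *
from meas import plates
m,T=cam_pose('top'); p,d=snapshot('top'); 
for o in plates('top',p,d,m,T): print([np.round(x,1) for x in o])
plan(470.2,-365.5,100,89.3)
E
```

```text
time_s: 28.25
tcp_pos: [0.5694, -0.048, 0.1303]
ee_rot: [3.081, 1.566, 2.917]
wrist_force: [0.3, 0.3, -0.5]
width: 1.003
t 28.25 tcp [569.4 -48.  130.3] jaw 80.6 tilt [-0.004  0.001] F [ 0.3  0.3 -0.5] w 1.003 q [-0.22  0.21  1.77  0.    1.17 -1.63]
plate nest c [-4.4  6.1] size [110.7  60. ] ang 0.8 z 46.3 ext [-59.7 -24.4] [50.7 36.7] 8205
plate nest c [-29.7  21.8] size [59.2 28.5] ang 0.6 z 46.4 ext [-59.4   7.5] [-0.2 36.3] 1841
[np.float64(535.5), np.float64(-65.2), np.float64(65.8), np.float64(38.5), np.float64(-11.4), np.float64(46.1), np.int32(306), array([328.6, 268.6])]
[np.float64(485.4), np.float64(592.4), np.float64(113.0), np.float64(51.5), np.float64(-55.7), np.float64(57.4), np.int32(348), array([ 66.1, 278.2])]
[np.float64(449.2), np.float64(-336.1), np.float64(110.9), np.float64(57.7), np.float64(-0.6), np.float64(5.7), np.int32(1070), array([437.5, 305.4])]
shift [  37.6 -329.2  -52.5] turn [-8.7  0.7  0.1] dist 336
```

View pics/w20.png

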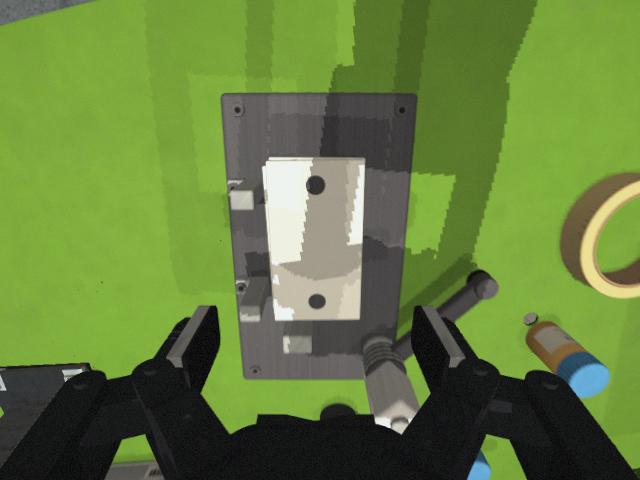

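```bash
python3 - <<'E'
from plan import *
plan(448.7,-335.3,100,89.3)
E
python3 -m pendant '[{"x":0,"y":-20,"z":-40,"wx":-1,"wy":0,"wz":0,"fingers":0},{"x":0,"y":-60,"z":-70,"wx":-2,"wy":0,"wz":0,"fingers":0},{"x":0,"y":-105,"z":-78,"wx":-3,"wy":0,"wz":0,"fingers":0},{"x":0,"y":-150,"z":-78,"wx":-5,"wy":0,"wz":0,"fingers":0},{"x":0,"y":-195,"z":-78,"wx":-7,"wy":0,"wz":0,"fingers":0},{"x":10,"y":-240,"z":-78,"wx":-8.7,"wy":0,"wz":0,"fingers":0},{"x":25,"y":-280,"z":-78,"wx":-8.7,"wy":0,"wz":0,"fingers":0},{"x":35,"y":-303,"z":-78,"wx":-8.7,"wy":0,"wz":0,"fingers":0.1},{"x":35,"y":-303,"z":-78,"wx":-8.7,"wy":0,"wz":0,"fingers":0.1},{"x":35,"y":-303,"z":-78,"wx":-8.7,"wy":0,"wz":0,"fingers":0.1}]' 50;  python3 look.py w21; python3 bench.py w21; python3 - <<'E'
from plan import *
plan(449,-335.5,10.3,89.3)
E
```

```text
shift [  37.3 -303.   -78.7] turn [-8.7  0.7  0.1] dist 315
time_s: 29.35
tcp_pos: [0.4442, -0.3344, 0.0957]
ee_rot: [2.087, 1.57, 2.073]
wrist_force: [0.7, -0.8, -0.4]
width: 0.901
t 29.35 tcp [ 444.2 -334.4   95.7] jaw 89.2 tilt [-0.001  0.001] F [ 0.7 -0.8 -0.4] w 0.901 q [-0.79  0.22  1.83  0.    1.09 -2.34]
bench [ 449.1 -336.1] size [108.8  59.4] ang -0.9 
shift [85.8 -1.6  4.4] turn [-0. -0. -0.] dist 86
```

View pics/w21.png

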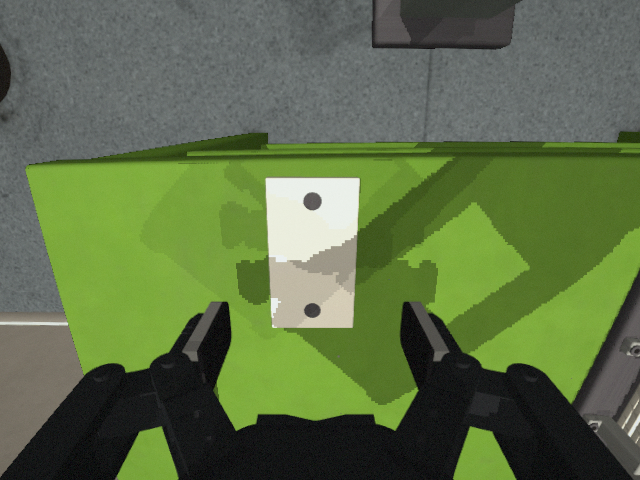

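Plate now at (449, −336), centre at pixels (312, 255), aligned with the jaws. Descend and straddle it.

```bash
python3 -m pendant '[{"x":35,"y":-1.8,"z":4.6,"wx":0,"wy":0,"wz":0,"fingers":0.2},{"x":70,"y":-1.8,"z":4.6,"wx":0,"wy":0,"wz":0,"fingers":0.2},{"x":83,"y":-1.8,"z":4.6,"wx":0,"wy":0,"wz":0,"fingers":0.2},{"x":86,"y":-1.8,"z":4.6,"wx":0,"wy":0,"wz":0,"fingers":0.2},{"x":86.5,"y":-1.8,"z":4.6,"wx":0,"wy":0,"wz":0,"fingers":0.24},{"x":86.5,"y":-1.8,"z":4.6,"wx":0,"wy":0,"wz":0,"fingers":1},{"x":86.5,"y":-1.8,"z":4.6,"wx":0,"wy":0,"wz":0,"fingers":1},{"x":86.5,"y":-1.8,"z":4.6,"wx":0,"wy":0,"wz":0,"fingers":1},{"x":86.5,"y":-1.8,"z":4.6,"wx":0,"wy":0,"wz":0,"fingers":1}]' 50;  python3 -c "
from plan import *
where()"
```

```text
time_s: 30.3
tcp_pos: [0.4512, -0.3369, 0.0126]
ee_rot: [-0.629, 1.567, -0.64]
wrist_force: [0.0, 2.1, 8.0]
width: 0.681
t 30.3 tcp [ 451.2 -336.9   12.6] jaw 89.3 tilt [ 0.003 -0.002] F [0.  2.1 8. ] w 0.681 q [-0.78  0.36  1.84  0.    0.93 -2.34]
```

```bash
python3 -m pendant '[{"x":-30,"y":0,"z":0,"wx":0,"wy":0,"wz":0,"fingers":1},{"x":-70,"y":0,"z":0,"wx":0,"wy":0,"wz":0,"fingers":1},{"x":-107,"y":0,"z":0,"wx":0,"wy":0,"wz":0,"fingers":1},{"x":-107,"y":0,"z":0,"wx":0,"wy":0,"wz":0,"fingers":1},{"x":-107,"y":0,"z":0,"wx":0,"wy":0,"wz":0,"fingers":1}]' 50;  python3 -c "
from plan import *; import fix
where(); plan(*fix.n2w(-5,5),118,80.6)"
```

```text
time_s: 30.8
tcp_pos: [0.4502, -0.3365, 0.1187]
ee_rot: [-0.742, 1.567, -0.753]
wrist_force: [-0.3, 0.3, -1.5]
width: 0.677
t 30.8 tcp [ 450.2 -336.5  118.7] jaw 89.3 tilt [ 0.003 -0.003] F [-0.3  0.3 -1.5] w 0.677 q [-0.78  0.2   1.81  0.    1.13 -2.34]
shift [2.000e-01 2.908e+02 1.087e+02] turn [8.7 0.2 0.1] dist 310
```

```bash
python3 -m pendant '[{"x":0,"y":25,"z":3,"wx":1,"wy":0,"wz":0,"fingers":1},{"x":0,"y":60,"z":8,"wx":2,"wy":0,"wz":0,"fingers":1},{"x":0,"y":100,"z":15,"wx":3,"wy":0,"wz":0,"fingers":1},{"x":0,"y":142,"z":24,"wx":4,"wy":0,"wz":0,"fingers":1},{"x":0,"y":184,"z":40,"wx":5,"wy":0,"wz":0,"fingers":1},{"x":0,"y":222,"z":60,"wx":6,"wy":0,"wz":0,"fingers":1},{"x":0,"y":256,"z":84,"wx":8,"wy":0,"wz":0,"fingers":1},{"x":0,"y":280,"z":102,"wx":8.7,"wy":0,"wz":0,"fingers":1},{"x":0,"y":291,"z":109,"wx":8.7,"wy":0,"wz":0,"fingers":1},{"x":0,"y":291,"z":109,"wx":8.7,"wy":0,"wz":0,"fingers":1}]' 50;  python3 look.py w22; python3 -c "
from plan import *; import fix
plan(*fix.n2w(-5,5),61,80.6)"
```

```text
time_s: 31.8
tcp_pos: [0.5612, -0.045, 0.1152]
ee_rot: [3.082, 1.568, 2.92]
wrist_force: [-0.2, 0.4, -0.1]
width: 0.676
t 31.8 tcp [561.2 -45.  115.2] jaw 80.8 tilt [-0.003  0.001] F [-0.2  0.4 -0.1] w 0.676 q [-0.22  0.21  1.8   0.    1.13 -1.63]
plate nest c [-55.9 -11.2] size [26.3  7.4] ang -89.3 z 46.0 ext [-59.6 -24.4] [-52.    1.9] 647
shift [54.3 -0.5  1.8] turn [ 0.1 -0.2  0. ] dist 54
```

View pics/w22.png

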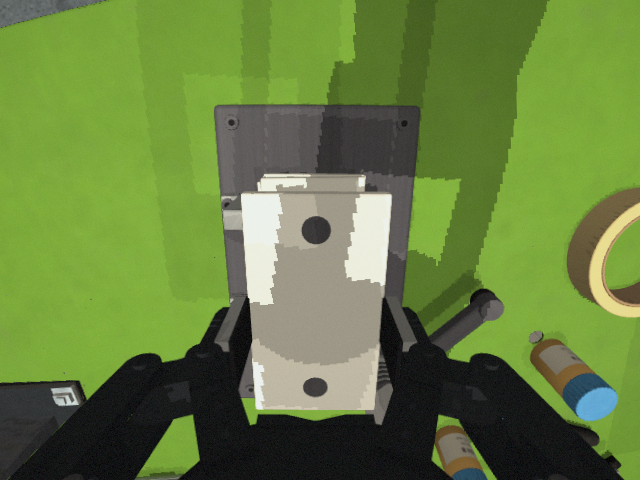

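```bash
python3 -m pendant '[{"x":25,"y":-0.5,"z":1.8,"wx":0,"wy":0,"wz":0,"fingers":1},{"x":43,"y":-0.5,"z":1.8,"wx":0,"wy":0,"wz":0,"fingers":1},{"x":51,"y":-0.5,"z":1.8,"wx":0,"wy":0,"wz":0,"fingers":1},{"x":54,"y":-0.5,"z":1.8,"wx":0,"wy":0,"wz":0,"fingers":1},{"x":54,"y":-0.5,"z":1.8,"wx":0,"wy":0,"wz":0,"fingers":1},{"x":54,"y":-0.5,"z":1.8,"wx":0,"wy":0,"wz":0,"fingers":0.15},{"x":54,"y":-0.5,"z":1.8,"wx":0,"wy":0,"wz":0,"fingers":0.15},{"x":54,"y":-0.5,"z":1.8,"wx":0,"wy":0,"wz":0,"fingers":0.15},{"x":20,"y":-0.5,"z":1.8,"wx":0,"wy":0,"wz":0,"fingers":0.1},{"x":-20,"y":-0.5,"z":1.8,"wx":0,"wy":0,"wz":0,"fingers":0}]' 50;  python3 look.py w23; python3 - <<'E'
from plan import *; import fix
from meas import plates
m,T=cam_pose('top'); p,d=snapshot('top'); 
for o in plates('top',p,d,m,T): print([np.round(x,1) for x in o])
plan(*fix.n2w(-92,-6),130,80.6)
E
```

```text
time_s: 32.85
tcp_pos: [0.5618, -0.0469, 0.1357]
ee_rot: [3.081, 1.566, 2.917]
wrist_force: [1.2, -0.3, -0.0]
width: 0.999
t 32.85 tcp [561.8 -46.9 135.7] jaw 80.6 tilt [-0.004  0.001] F [ 1.2 -0.3 -0. ] w 0.999 q [-0.22  0.19  1.79  0.    1.17 -1.63]
plate nest c [-4.7  5.1] size [110.7  60.3] ang -0.5 z 52.3 ext [-60.3 -25.3] [50.8 35. ] 8193
plate nest c [-35.5  29.2] size [48.6 12.5] ang -0.5 z 52.3 ext [-59.7  22.9] [-11.2  35.6] 1239
[np.float64(485.3), np.float64(592.3), np.float64(113.0), np.float64(51.4), np.float64(-55.7), np.float64(57.7), np.int32(347), array([ 66.1, 278.2])]
shift [ 12.4 -10.7 -92.8] turn [0.  0.7 0. ] dist 94
```

View pics/w23.png

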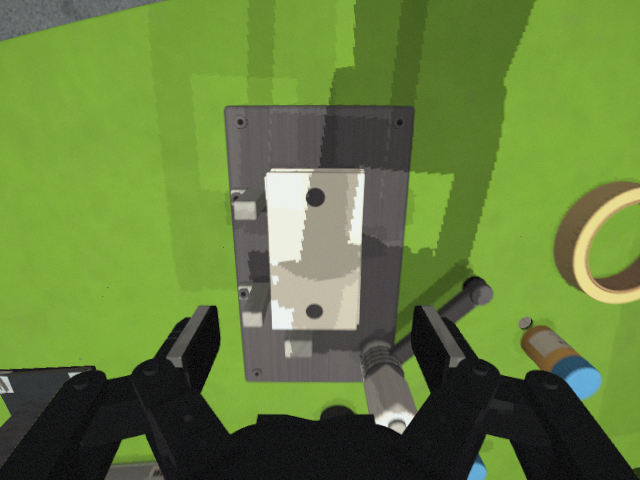

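```bash
python3 -m pendant '[{"x":5,"y":-6,"z":-40,"wx":0,"wy":0,"wz":0,"fingers":1},{"x":10,"y":-10,"z":-80,"wx":0,"wy":0,"wz":0,"fingers":1},{"x":20,"y":-10.5,"z":-94,"wx":0,"wy":0,"wz":0,"fingers":1},{"x":50,"y":-10.5,"z":-94,"wx":0,"wy":0,"wz":0,"fingers":1},{"x":85,"y":-10.5,"z":-94,"wx":0,"wy":0,"wz":0,"fingers":1},{"x":100,"y":-10.5,"z":-94,"wx":0,"wy":0,"wz":0,"fingers":1},{"x":102,"y":-10.5,"z":-94,"wx":0,"wy":0,"wz":0,"fingers":1},{"x":102,"y":-10.5,"z":-94,"wx":0,"wy":0,"wz":0,"fingers":1}]' 40; python3 -c "
from plan import *; import fix
where(); plan(*fix.n2w(-78,-6),33,80.6)"
```

```text
time_s: 33.75
tcp_pos: [0.469, -0.0423, 0.0346]
ee_rot: [3.047, 1.57, 2.883]
wrist_force: [0.6, 0.4, 0.2]
width: -0.001
t 33.75 tcp [469.  -42.3  34.6] jaw 80.6 tilt [-0.  0.] F [0.6 0.4 0.2] w -0.001 q [-0.26  0.13  2.07  0.    0.94 -1.66]
shift [ 1.6 -0.4 19.8] turn [ 0. -0. -0.] dist 20
```

```bash
python3 -m pendant '[{"x":1,"y":0,"z":14,"wx":0,"wy":0,"wz":0,"fingers":1},{"x":1,"y":0,"z":20,"wx":0,"wy":0,"wz":0,"fingers":1},{"x":1,"y":0,"z":23,"wx":0,"wy":0,"wz":0,"fingers":1},{"x":1,"y":0,"z":26,"wx":0,"wy":0,"wz":0,"fingers":1},{"x":1,"y":0,"z":28,"wx":0,"wy":0,"wz":0,"fingers":1},{"x":1,"y":0,"z":30,"wx":0,"wy":0,"wz":0,"fingers":1},{"x":1,"y":0,"z":31.5,"wx":0,"wy":0,"wz":0,"fingers":1},{"x":1,"y":0,"z":31.5,"wx":0,"wy":0,"wz":0,"fingers":1}]'; python3 -c "
from plan import *; import fix
where(); print(fix.w2n(ctrl.sense()['tcp_pos']*1000))"
```

```text
time_s: 34.55
tcp_pos: [0.4996, -0.0474, 0.0334]
ee_rot: [3.06, 1.569, 2.895]
wrist_force: [-4.6, 0.4, 4.3]
width: 0.001
t 34.55 tcp [499.6 -47.4  33.4] jaw 80.6 tilt [-0.001  0.   ] F [-4.6  0.4  4.3] w 0.001 q [-0.25  0.2   1.99 -0.    0.94 -1.66]
[-66.81631791  -5.63877392]
```

```bash
python3 -m pendant '[{"x":0,"y":0,"z":2,"wx":0,"wy":0,"wz":0,"fingers":1},{"x":0,"y":0,"z":3.5,"wx":0,"wy":0,"wz":0,"fingers":1},{"x":0,"y":0,"z":4.5,"wx":0,"wy":0,"wz":0,"fingers":1},{"x":0,"y":0,"z":4.5,"wx":0,"wy":0,"wz":0,"fingers":1}]'; python3 -c "
from plan import *; import fix
where(); print(fix.w2n(ctrl.sense()['tcp_pos']*1000))"
```

```text
time_s: 34.95
tcp_pos: [0.4999, -0.0472, 0.0325]
ee_rot: [3.114, 1.56, 2.951]
wrist_force: [-17.8, 2.0, 14.4]
width: -0.001
t 34.95 tcp [499.9 -47.2  32.5] jaw 80.6 tilt [-0.011  0.002] F [-17.8   2.   14.4] w -0.001 q [-0.25  0.21  1.99 -0.    0.95 -1.66]
[-66.49868681  -5.42257061]
```

```bash
python3 -m pendant '[{"x":0,"y":0,"z":-15,"wx":0,"wy":0,"wz":0,"fingers":1},{"x":-40,"y":0,"z":-20,"wx":5,"wy":0,"wz":0,"fingers":1},{"x":-80,"y":20,"z":-20,"wx":13,"wy":0,"wz":0,"fingers":1},{"x":-80,"y":55,"z":-10,"wx":21,"wy":0,"wz":0,"fingers":1},{"x":-80,"y":85,"z":20,"wx":29,"wy":0,"wz":0,"fingers":1},{"x":-80,"y":91,"z":50,"wx":37,"wy":0,"wz":0,"fingers":1},{"x":-80,"y":91,"z":66,"wx":45,"wy":0,"wz":0,"fingers":1},{"x":-80,"y":91,"z":66,"wx":53,"wy":0,"wz":0,"fingers":1},{"x":-80,"y":91,"z":66,"wx":61,"wy":0,"wz":0,"fingers":1},{"x":-80,"y":91,"z":66,"wx":69,"wy":0,"wz":0,"fingers":1}]'; python3 -c "
from plan import *; import fix
where(); plan(*fix.n2w(0,75),33.5,-9.4)"
```

```text
time_s: 35.95
tcp_pos: [0.5854, 0.0308, 0.1135]
ee_rot: [1.412, 1.569, 0.038]
wrist_force: [-0.5, -0.6, 0.0]
width: 0.002
t 35.95 tcp [585.4  30.8 113.5] jaw 11.3 tilt [0.002 0.   ] F [-0.5 -0.6  0. ] w 0.002 q [-0.08  0.26  1.75  0.    1.13 -0.28]
shift [80.  -8.6  8. ] turn [20.7 -0.  -0.1] dist 81
```

```bash
python3 -m pendant '[{"x":0,"y":-8.6,"z":8,"wx":8,"wy":0,"wz":0,"fingers":1},{"x":10,"y":-8.6,"z":8,"wx":16,"wy":0,"wz":0,"fingers":1},{"x":40,"y":-8.6,"z":8,"wx":20.7,"wy":0,"wz":0,"fingers":1},{"x":70,"y":-8.6,"z":8,"wx":20.7,"wy":0,"wz":0,"fingers":1},{"x":79,"y":-8.6,"z":8,"wx":20.7,"wy":0,"wz":0,"fingers":1},{"x":79,"y":-8.6,"z":8,"wx":20.7,"wy":0,"wz":0,"fingers":1}]'; python3 -c "
from plan import *; import fix
where(); print(fix.w2n(ctrl.sense()['tcp_pos']*1000))"
```

```text
time_s: 36.55
tcp_pos: [0.5766, 0.0213, 0.033]
ee_rot: [-1.544, 1.568, 3.009]
wrist_force: [-0.2, 0.2, 0.9]
width: 0.001
t 36.55 tcp [576.6  21.3  33. ] jaw -9.1 tilt [-0.003  0.   ] F [-0.2  0.2  0.9] w 0.001 q [-0.1   0.36  1.8   0.    0.99  0.06]
[-2.00140515 74.69200874]
```

```bash
python3 -m pendant '[{"x":0,"y":2,"z":17,"wx":0.3,"wy":0,"wz":0,"fingers":1},{"x":0,"y":2,"z":23,"wx":0.3,"wy":0,"wz":0,"fingers":1},{"x":0,"y":2,"z":26,"wx":0.3,"wy":0,"wz":0,"fingers":1},{"x":0,"y":2,"z":29,"wx":0.3,"wy":0,"wz":0,"fingers":1},{"x":0,"y":2,"z":31,"wx":0.3,"wy":0,"wz":0,"fingers":1},{"x":0,"y":2,"z":33,"wx":0.3,"wy":0,"wz":0,"fingers":1},{"x":0,"y":2,"z":34.5,"wx":0.3,"wy":0,"wz":0,"fingers":1},{"x":0,"y":2,"z":34.5,"wx":0.3,"wy":0,"wz":0,"fingers":1}]'; python3 -c "
from plan import *; import fix
where(); print(fix.w2n(ctrl.sense()['tcp_pos']*1000))"
```

```text
time_s: 37.35
tcp_pos: [0.5751, -0.0124, 0.0354]
ee_rot: [2.231, 1.569, 0.496]
wrist_force: [1.1, 5.3, 5.1]
width: 0.002
t 37.35 tcp [575.1 -12.4  35.4] jaw -9.4 tilt [0.002 0.001] F [1.1 5.3 5.1] w 0.002 q [-0.16  0.35  1.8   0.    0.99  0.  ]
[ 1.98623793 41.12661045]
```

```bash
python3 -m pendant '[{"x":0,"y":0,"z":2,"wx":0,"wy":0,"wz":0,"fingers":1},{"x":0,"y":0,"z":3.5,"wx":0,"wy":0,"wz":0,"fingers":1},{"x":0,"y":0,"z":5,"wx":0,"wy":0,"wz":0,"fingers":1},{"x":0,"y":0,"z":5,"wx":0,"wy":0,"wz":0,"fingers":1}]'; python3 -c "
from plan import *; import fix
where(); print(fix.w2n(ctrl.sense()['tcp_pos']*1000))"
```

```text
time_s: 37.75
tcp_pos: [0.5754, -0.0136, 0.0355]
ee_rot: [2.7, 1.563, 0.965]
wrist_force: [6.1, 21.1, 1.6]
width: 0.004
t 37.75 tcp [575.4 -13.6  35.5] jaw -9.4 tilt [0.005 0.007] F [ 6.1 21.1  1.6] w 0.004 q [-0.16  0.35  1.81  0.01  0.98 -0.01]
[ 2.48433179 40.00505369]
```

```bash
python3 -m pendant '[{"x":0,"y":0,"z":-15,"wx":0,"wy":0,"wz":0,"fingers":1},{"x":-40,"y":-20,"z":-20,"wx":0,"wy":0,"wz":0,"fingers":1},{"x":-80,"y":-50,"z":-5,"wx":-8,"wy":0,"wz":0,"fingers":1},{"x":-85,"y":-80,"z":30,"wx":-16,"wy":0,"wz":0,"fingers":1},{"x":-85,"y":-93,"z":48,"wx":-24,"wy":0,"wz":0,"fingers":1},{"x":-85,"y":-93,"z":48,"wx":-32,"wy":0,"wz":0,"fingers":1},{"x":-85,"y":-93,"z":48,"wx":-40,"wy":0,"wz":0,"fingers":1},{"x":-85,"y":-93,"z":48,"wx":-48,"wy":0,"wz":0,"fingers":1},{"x":-85,"y":-93,"z":48,"wx":-56,"wy":0,"wz":0,"fingers":1},{"x":-85,"y":-93,"z":48,"wx":-64,"wy":0,"wz":0,"fingers":1}]'; python3 look.py w24; python3 -c "
from plan import *; import fix
where(); plan(*fix.n2w(-96,-6),120,80.6)"
```

```text
time_s: 38.75
tcp_pos: [0.4731, -0.0505, 0.1191]
ee_rot: [-2.113, 1.569, -2.725]
wrist_force: [-0.4, -0.7, 0.9]
width: -0.002
t 38.75 tcp [473.1 -50.5 119.1] jaw 54.9 tilt [-0.002 -0.001] F [-0.4 -0.7  0.9] w -0.002 q [-0.27  0.    2.02 -0.    1.12 -1.23]
plate nest c [-23.6   8.6] size [64.6 42.2] ang 0.4 z 52.3 ext [-56.  -12.6] [ 8.5 29.8] 3232
t 38.8 tcp [473.1 -50.4 119.1] jaw 55.3 tilt [-0.002 -0.001] F [ 0.7 -0.1 -0.3] w 0.001 q [-0.27  0.    2.02 -0.    1.12 -1.24]
shift [-0.9  4.8 -6.2] turn [-25.3  -0.1   0.1] dist 8
```

View pics/w24.png

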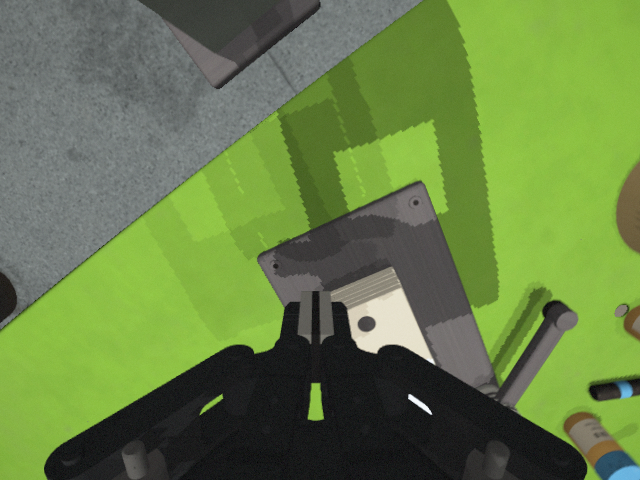

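```bash
python3 -m pendant '[{"x":0,"y":4.8,"z":-6.2,"wx":-8,"wy":0,"wz":0,"fingers":1},{"x":0,"y":4.8,"z":-6.2,"wx":-16,"wy":0,"wz":0,"fingers":1},{"x":10,"y":4.8,"z":-6.2,"wx":-25.4,"wy":0,"wz":0,"fingers":1},{"x":50,"y":4.8,"z":-6.2,"wx":-25.4,"wy":0,"wz":0,"fingers":1},{"x":79,"y":4.8,"z":-6.2,"wx":-25.4,"wy":0,"wz":0,"fingers":1},{"x":86,"y":4.8,"z":-6.2,"wx":-25.4,"wy":0,"wz":0,"fingers":1},{"x":86,"y":4.8,"z":-6.2,"wx":-25.4,"wy":0,"wz":0,"fingers":1}]'; python3 -c "
from plan import *; import fix
where(); print(fix.w2n(ctrl.sense()['tcp_pos']*1000))"
```

```text
time_s: 39.5
tcp_pos: [0.4701, -0.0425, 0.0325]
ee_rot: [-3.118, 1.567, 2.989]
wrist_force: [0.9, 0.6, -0.0]
width: -0.0
t 39.5 tcp [470.1 -42.5  32.5] jaw 79.9 tilt [-0.004  0.001] F [ 0.9  0.6 -0. ] w -0.0 q [-0.26  0.14  2.07 -0.    0.93 -1.65]
[-96.64574802  -5.6564801 ]
```

```bash
python3 -m pendant '[{"x":0,"y":0,"z":15,"wx":-0.5,"wy":0,"wz":0,"fingers":1},{"x":0,"y":0,"z":23,"wx":-0.5,"wy":0,"wz":0,"fingers":1},{"x":0,"y":0,"z":27,"wx":-0.5,"wy":0,"wz":0,"fingers":1},{"x":0,"y":0,"z":29,"wx":-0.5,"wy":0,"wz":0,"fingers":1},{"x":0,"y":0,"z":31,"wx":-0.5,"wy":0,"wz":0,"fingers":1},{"x":0,"y":0,"z":33,"wx":-0.5,"wy":0,"wz":0,"fingers":1},{"x":0,"y":0,"z":34.5,"wx":-0.5,"wy":0,"wz":0,"fingers":1},{"x":0,"y":0,"z":34.5,"wx":-0.5,"wy":0,"wz":0,"fingers":1}]'; python3 -c "
from plan import *; import fix
where(); print(fix.w2n(ctrl.sense()['tcp_pos']*1000))"
```

```text
time_s: 40.3
tcp_pos: [0.5, -0.0477, 0.0328]
ee_rot: [3.141, 1.558, 2.975]
wrist_force: [-20.2, 2.1, 16.8]
width: 0.002
t 40.3 tcp [500.  -47.7  32.8] jaw 80.5 tilt [-0.012  0.002] F [-20.2   2.1  16.8] w 0.002 q [-0.25  0.21  1.98 -0.    0.96 -1.66]
[-66.33402557  -5.90478153]
```

```bash
python3 -m pendant '[{"x":0,"y":0,"z":-15,"wx":0,"wy":0,"wz":0,"fingers":1},{"x":-40,"y":0,"z":-20,"wx":0,"wy":0,"wz":0,"fingers":0.5},{"x":-80,"y":0,"z":0,"wx":0,"wy":0,"wz":0,"fingers":0},{"x":-105,"y":0,"z":15,"wx":0,"wy":0,"wz":0,"fingers":0},{"x":-105,"y":0,"z":15,"wx":0,"wy":0,"wz":0,"fingers":0},{"x":-105,"y":0,"z":15,"wx":0,"wy":0,"wz":0,"fingers":0}]'; python3 look.py w25; python3 - <<'E'
import cv2
i=cv2.imread('pics/w25.png'); j=cv2.resize(i[100:340,180:440],None,fx=3,fy=2.5,interpolation=cv2.INTER_CUBIC); cv2.imwrite('pics/w25c.png',j)
E
```

```text
time_s: 40.9
tcp_pos: [0.5207, -0.0513, 0.1394]
ee_rot: [-0.069, 1.569, -0.235]
wrist_force: [-0.1, -0.1, -0.1]
width: 0.845
t 40.9 tcp [520.7 -51.3 139.4] jaw 80.5 tilt [ 0.002 -0.   ] F [-0.1 -0.1 -0.1] w 0.845 q [-0.25  0.08  1.89  0.    1.16 -1.65]
plate nest c [ 0.6 -0.4] size [110.7  59.8] ang 0.0 z 52.3 ext [-54.7 -30.3] [56.  29.5] 8896
```

View pics/w25c.png

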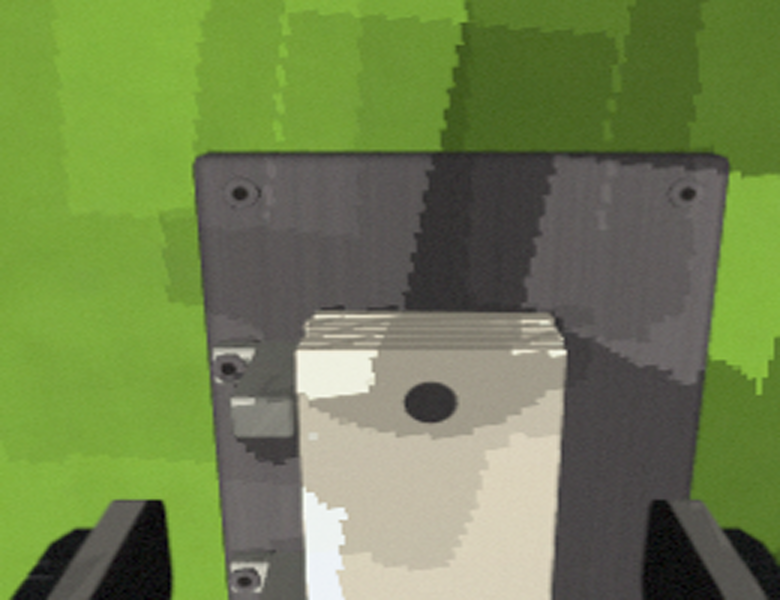

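```bash
cat > face.py <<'E'
from plan import *; import fix,sys
z=np.load(sys.argv[1]+'.npz'); P=cloud(camera_model('wrist'),z['T'],z['d'])*1000; w=fix.w2n(P); Z=P[...,2]; p=z['p']
bright=p.min(2)>105
if sys.argv[2]=='x':
    k=(abs(w[...,0]+55)<9)&(abs(w[...,1])<29)&bright; c=0; o=w[...,1]
else:
    k=(abs(w[...,1]-30)<9)&(abs(w[...,0])<50)&bright; c=1; o=w[...,0]
for lo in range(17,53,3):
    kk=k&(Z>=lo)&(Z<lo+3)
    if kk.sum()<8: print(lo,'few',kk.sum()); continue
    v=w[...,c][kk]; s=o[kk]; f=np.polyfit(s,v,1)
    print(lo,kk.sum(),'med',round(np.median(v),2),'std',round(v.std(),2),'slope deg',round(np.degrees(np.arctan(f[0])),2))
E
python3 face.py w25 x
```

```text
17 19 med -54.69 std 0.27 slope deg 0.89
20 101 med -54.7 std 0.34 slope deg 0.43
23 76 med -54.76 std 0.31 slope deg -0.66
26 152 med -54.57 std 0.35 slope deg -0.33
29 67 med -54.59 std 0.17 slope deg 0.11
32 113 med -54.57 std 0.3 slope deg 0.36
35 108 med -54.48 std 0.29 slope deg 0.69
38 122 med -54.52 std 0.27 slope deg 0.35
41 90 med -54.56 std 0.23 slope deg -0.11
44 162 med -54.43 std 0.28 slope deg -0.04
47 91 med -54.58 std 0.21 slope deg -0.01
50 1003 med -50.82 std 2.63 slope deg 0.12
```

```bash
python3 - <<'E'
from plan import *; import fix
plan(*fix.n2w(0,35),142,-9.4)
E
```

```text
shift [-4.1 41.1 46.5] turn [89.9 -0.1  0. ] dist 62
```

```bash
python3 -m pendant '[{"x":-4,"y":20,"z":20,"wx":8,"wy":0,"wz":0,"fingers":0},{"x":-4,"y":41,"z":46,"wx":16,"wy":0,"wz":0,"fingers":0},{"x":-4,"y":41,"z":46,"wx":24,"wy":0,"wz":0,"fingers":0},{"x":-4,"y":41,"z":46,"wx":32,"wy":0,"wz":0,"fingers":0},{"x":-4,"y":41,"z":46,"wx":40,"wy":0,"wz":0,"fingers":0},{"x":-4,"y":41,"z":46,"wx":48,"wy":0,"wz":0,"fingers":0},{"x":-4,"y":41,"z":46,"wx":56,"wy":0,"wz":0,"fingers":0},{"x":-4,"y":41,"z":46,"wx":64,"wy":0,"wz":0,"fingers":0},{"x":-4,"y":41,"z":46,"wx":72,"wy":0,"wz":0,"fingers":0},{"x":-4,"y":41,"z":46,"wx":80,"wy":0,"wz":0,"fingers":0}]' >/dev/null;  python3 -m pendant '[{"x":0,"y":0,"z":0,"wx":8,"wy":0,"wz":0,"fingers":0},{"x":0,"y":0,"z":0,"wx":10,"wy":0,"wz":0,"fingers":0},{"x":0,"y":0,"z":0,"wx":10,"wy":0,"wz":0,"fingers":0},{"x":0,"y":0,"z":0,"wx":10,"wy":0,"wz":0,"fingers":0}]'; python3 look.py w26; python3 face.py w26 y
```

```text
time_s: 42.35
tcp_pos: [0.5712, -0.0182, 0.1412]
ee_rot: [-1.58, 1.568, 2.967]
wrist_force: [-0.0, -0.6, 0.5]
width: 1.002
t 42.35 tcp [571.2 -18.2 141.2] jaw -9.4 tilt [-0.003  0.   ] F [-0.  -0.6  0.5] w 1.002 q [-0.17  0.2   1.76  0.    1.18 -0.01]
plate nest c [ 0.5 -0.4] size [110.1  59.9] ang -0.3 z 52.6 ext [-54.6 -30.4] [55.5 29.7] 10579
17 75 med 29.96 std 0.51 slope deg -1.0
20 210 med 29.99 std 0.5 slope deg -0.38
23 156 med 29.88 std 0.4 slope deg 0.55
26 216 med 29.93 std 0.39 slope deg 0.52
29 169 med 29.88 std 0.27 slope deg -0.19
32 222 med 29.88 std 0.34 slope deg -0.38
35 178 med 29.97 std 0.4 slope deg -0.63
38 241 med 29.89 std 0.38 slope deg -0.42
41 219 med 29.76 std 0.26 slope deg -0.02
44 339 med 29.65 std 0.39 slope deg 0.06
47 176 med 29.59 std 0.25 slope deg -0.01
50 1541 med 25.91 std 2.73 slope deg -0.06
```

View pics/w26.png

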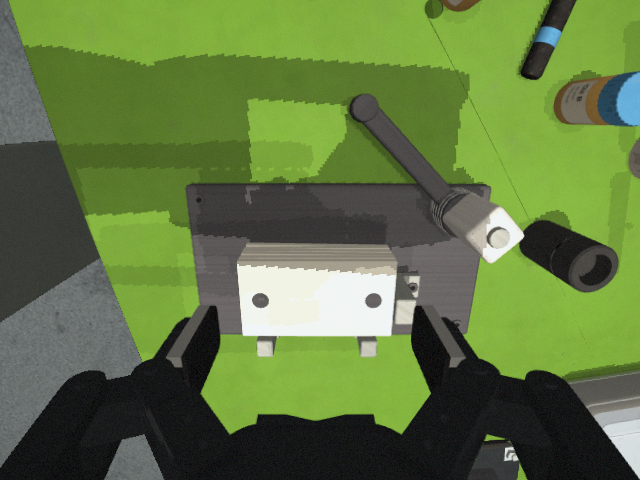

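```bash
python3 - <<'E'
from h import *
m=camera_model('wrist'); tc=np.array(m['tool_from_camera'])
for n in ['w24','w13']:
    z=np.load(n+'.npz'); d=z['d']
    Q=cloud(m,tc,d)*1000
    k=(d>0.03)&(Q[...,0]<25)&(abs(Q[...,1])<110)&(abs(Q[...,2])<80)
    if n=='w13': k&=Q[...,0]<8
    print(n,d[460,135],Q[460,135],Q[360,240])
    for lo in range(-60,25,6):
        kk=k&(Q[...,0]>=lo)&(Q[...,0]<lo+6)
        if kk.sum()>5: print(lo,kk.sum(),'y',np.round(np.percentile(Q[kk][:,1],[0.5,99.5])),'zmin',np.round(np.percentile(Q[kk][:,2],[1,50,99])))
E
```

```text
w24 0.07582433 [-69.95554692 -40.44189428 -11.27153732] [-36.30929506 -22.7915744  -13.035132  ]
-60 7641 y [-51.  54.] zmin [-18. -12.   9.]
-54 5151 y [-47.  49.] zmin [-18. -12.   9.]
-48 3485 y [-42.  45.] zmin [-17. -12.   9.]
-42 5618 y [-37.  39.] zmin [-13.  -8.   8.]
-36 2797 y [-34.  36.] zmin [-15. -12.   8.]
-30 1504 y [-29.  31.] zmin [-15. -12.   9.]
-24 790 y [-15.  17.] zmin [-13.  -9.  10.]
-18 465 y [-12.  15.] zmin [-12. -11.  -7.]
-12 569 y [-12.  15.] zmin [-12.  -8.  -7.]
-6 497 y [-13.  15.] zmin [-12.  -8.  -7.]
0 462 y [-12.  15.] zmin [-12.  -8.  -7.]
6 326 y [-12.  14.] zmin [-12. -11.  -7.]
12 55 y [-5.  8.] zmin [-12. -11. -11.]
w13 0.09364061 [-57.00336782 -50.19622633   5.84900251] [-17.92053042 -27.73487253   1.69331564]
-60 6324 y [-62.  64.] zmin [-18. -12.  11.]
-54 3619 y [-61.  63.] zmin [-18. -12.  11.]
-48 5067 y [-60.  62.] zmin [-13.  -3.  11.]
-42 5022 y [-59.  61.] zmin [-14.  -8.  10.]
-36 1850 y [-58.  60.] zmin [-15. -12.  -7.]
-30 940 y [-47.  49.] zmin [-14.  -8.   6.]
-24 927 y [-41.  43.] zmin [-12.  -8.  10.]
-18 922 y [-41.  43.] zmin [-12.  -8.  10.]
-12 820 y [-41.  43.] zmin [-12.  -8.  10.]
-6 729 y [-41.  43.] zmin [-12.  -8.  10.]
0 625 y [-41.  43.] zmin [-12.  -8.  10.]
6 147 y [-39.  40.] zmin [-12.  -9.  10.]
```

```bash
python3 -c "
from plan import *; import fix
plan(*fix.n2w(28,62),34,-9.4)"; python3 -m pendant '[{"x":0,"y":15,"z":-15,"wx":0,"wy":0,"wz":0,"fingers":1},{"x":10,"y":28,"z":-27,"wx":0,"wy":0,"wz":0,"fingers":1},{"x":20,"y":28,"z":-27,"wx":0,"wy":0,"wz":0,"fingers":1},{"x":60,"y":28,"z":-27,"wx":0,"wy":0,"wz":0,"fingers":1},{"x":95,"y":28,"z":-27,"wx":0,"wy":0,"wz":0,"fingers":1},{"x":106,"y":28,"z":-27,"wx":0,"wy":0,"wz":0,"fingers":1},{"x":106,"y":28,"z":-27,"wx":0,"wy":0,"wz":0,"fingers":1}]' 40; python3 -c "
from plan import *; import fix
where(); print(fix.w2n(ctrl.sense()['tcp_pos']*1000))"
```

```text
shift [107.5  28.7 -27.2] turn [-0.  -0.   0.1] dist 115
time_s: 43.1
tcp_pos: [0.6019, 0.0036, 0.034]
ee_rot: [-1.51, 1.565, 3.037]
wrist_force: [-1.0, -0.2, -0.2]
width: 0.004
t 43.1 tcp [601.9   3.6  34. ] jaw -9.5 tilt [-0.006  0.001] F [-1.  -0.2 -0.2] w 0.004 q [-0.12  0.41  1.73 -0.    1.01  0.04]
[25.809054  61.2966622]
```

```bash
python3 -m pendant '[{"x":0,"y":2,"z":12,"wx":0,"wy":0,"wz":0,"fingers":1},{"x":0,"y":2,"z":18,"wx":0,"wy":0,"wz":0,"fingers":1},{"x":0,"y":2,"z":21,"wx":0,"wy":0,"wz":0,"fingers":1},{"x":0,"y":2,"z":23,"wx":0,"wy":0,"wz":0,"fingers":1},{"x":0,"y":2,"z":25,"wx":0,"wy":0,"wz":0,"fingers":1},{"x":0,"y":2,"z":26.5,"wx":0,"wy":0,"wz":0,"fingers":1},{"x":0,"y":2,"z":26.5,"wx":0,"wy":0,"wz":0,"fingers":1}]'; python3 -c "
from plan import *; import fix
where(); print(fix.w2n(ctrl.sense()['tcp_pos']*1000))"
```

```text
time_s: 43.8
tcp_pos: [0.6049, -0.0189, 0.039]
ee_rot: [2.487, 1.562, 0.749]
wrist_force: [4.9, 18.3, 2.6]
width: 0.0
t 43.8 tcp [604.9 -18.9  39. ] jaw -9.5 tilt [0.006 0.006] F [ 4.9 18.3  2.6] w 0.0 q [-0.17  0.4   1.73  0.01  1.01 -0.  ]
[32.43091548 39.61826547]
```

```bash
python3 -m pendant '[{"x":3,"y":-3,"z":-9,"wx":0,"wy":0,"wz":0,"fingers":1},{"x":6,"y":-3,"z":-9,"wx":0,"wy":0,"wz":0,"fingers":1},{"x":6,"y":-3,"z":-9,"wx":0,"wy":0,"wz":0,"fingers":1}]'; python3 -c "
from plan import *; import fix
where(); print(fix.w2n(ctrl.sense()['tcp_pos']*1000))"
```

```text
time_s: 44.1
tcp_pos: [0.6001, -0.0138, 0.0303]
ee_rot: [-1.011, 1.57, -2.747]
wrist_force: [-1.0, 0.4, -0.0]
width: -0.002
t 44.1 tcp [600.1 -13.8  30.3] jaw -9.5 tilt [-0.001 -0.   ] F [-1.   0.4 -0. ] w -0.002 q [-0.15  0.41  1.74 -0.    1.    0.01]
[26.85886045 43.89015039]
```

```bash
python3 -m pendant '[{"x":0,"y":0,"z":4,"wx":0,"wy":0,"wz":0,"fingers":1},{"x":1,"y":0,"z":6,"wx":0,"wy":0,"wz":0,"fingers":1},{"x":2,"y":0,"z":8,"wx":0,"wy":0,"wz":0,"fingers":1},{"x":2,"y":0,"z":9,"wx":0,"wy":0,"wz":0,"fingers":1},{"x":2,"y":0,"z":9,"wx":0,"wy":0,"wz":0,"fingers":1}]'; python3 -c "
from plan import *; import fix
where(); print(fix.w2n(ctrl.sense()['tcp_pos']*1000))"
```

```text
time_s: 44.6
tcp_pos: [0.6008, -0.0173, 0.0294]
ee_rot: [2.859, 1.562, 1.122]
wrist_force: [6.8, 24.9, 1.1]
width: 0.001
t 44.6 tcp [600.8 -17.3  29.4] jaw -9.6 tilt [0.004 0.008] F [ 6.8 24.9  1.1] w 0.001 q [-0.16  0.41  1.74  0.01  0.99 -0.  ]
[28.20178316 40.49755786]
```

```bash
python3 -m pendant '[{"x":-3,"y":0,"z":-15,"wx":0,"wy":0,"wz":0,"fingers":1},{"x":-3,"y":-30,"z":-17,"wx":0,"wy":0,"wz":0,"fingers":1},{"x":-3,"y":-58,"z":-17,"wx":0,"wy":0,"wz":0,"fingers":1},{"x":-2,"y":-58,"z":-17,"wx":0,"wy":0,"wz":0,"fingers":1},{"x":-2,"y":-58,"z":-17,"wx":0,"wy":0,"wz":0,"fingers":1}]'; python3 -c "
from plan import *; import fix
where(); print(fix.w2n(ctrl.sense()['tcp_pos']*1000))"
```

```text
time_s: 45.1
tcp_pos: [0.5447, 0.0034, 0.0308]
ee_rot: [0.774, 1.57, -0.964]
wrist_force: [0.2, 0.5, -0.3]
width: 0.002
t 45.1 tcp [544.7   3.4  30.8] jaw -9.5 tilt [ 0. -0.] F [ 0.2  0.5 -0.3] w 0.002 q [-0.14  0.3   1.88 -0.    0.96  0.03]
[-30.50837107  51.81304483]
```

```bash
python3 -m pendant '[{"x":0,"y":0,"z":6,"wx":0,"wy":0,"wz":0,"fingers":1},{"x":0,"y":0,"z":10,"wx":0,"wy":0,"wz":0,"fingers":1},{"x":1,"y":0,"z":13,"wx":0,"wy":0,"wz":0,"fingers":1},{"x":2,"y":0,"z":15,"wx":0,"wy":0,"wz":0,"fingers":1},{"x":2,"y":0,"z":16.5,"wx":0,"wy":0,"wz":0,"fingers":1},{"x":2,"y":0,"z":16.5,"wx":0,"wy":0,"wz":0,"fingers":1}]'; python3 -c "
from plan import *; import fix
where(); print(fix.w2n(ctrl.sense()['tcp_pos']*1000))"
```

```text
time_s: 45.7
tcp_pos: [0.5445, -0.008, 0.0302]
ee_rot: [2.785, 1.562, 1.046]
wrist_force: [2.8, 24.4, 6.4]
width: 0.0
t 45.7 tcp [544.5  -8.   30.2] jaw -9.6 tilt [0.004 0.008] F [ 2.8 24.4  6.4] w 0.0 q [-0.16  0.29  1.89  0.01  0.95 -0.  ]
[-28.91824434  40.57460685]
```

```bash
python3 -m pendant '[{"x":0,"y":0,"z":-12,"wx":0,"wy":0,"wz":0,"fingers":1},{"x":-45,"y":0,"z":-18,"wx":0,"wy":0,"wz":0,"fingers":0.5},{"x":-90,"y":15,"z":-10,"wx":0,"wy":0,"wz":0,"fingers":0},{"x":-110,"y":30,"z":0,"wx":0,"wy":0,"wz":0,"fingers":0},{"x":-110,"y":30,"z":0,"wx":0,"wy":0,"wz":0,"fingers":0},{"x":-110,"y":30,"z":0,"wx":0,"wy":0,"wz":0,"fingers":0}]'; python3 look.py w27; python3 face.py w27 y
```

```text
time_s: 46.3
tcp_pos: [0.5716, -0.0178, 0.1384]
ee_rot: [-0.436, 1.571, -2.173]
wrist_force: [0.5, 0.5, -0.9]
width: 0.844
t 46.3 tcp [571.6 -17.8 138.4] jaw -9.6 tilt [-0. -0.] F [ 0.5  0.5 -0.9] w 0.844 q [-0.17  0.2   1.77 -0.    1.18 -0.  ]
plate nest c [ 0.3 -0.5] size [110.   60.3] ang -0.1 z 52.6 ext [-54.7 -30.7] [55.2 29.6] 11072
17 116 med 29.84 std 0.52 slope deg -0.88
20 292 med 29.69 std 0.55 slope deg -0.65
23 161 med 29.47 std 0.33 slope deg -0.08
26 190 med 29.39 std 0.34 slope deg -0.23
29 180 med 29.58 std 0.28 slope deg -0.34
32 211 med 29.58 std 0.38 slope deg -0.48
35 186 med 29.67 std 0.36 slope deg -0.59
38 317 med 29.47 std 0.46 slope deg -0.44
41 186 med 29.44 std 0.28 slope deg -0.15
44 271 med 29.35 std 0.27 slope deg -0.12
47 224 med 29.33 std 0.25 slope deg -0.01
50 1509 med 25.92 std 2.7 slope deg 0.02
```

```bash
python3 -m pendant '[{"x":5,"y":0,"z":5,"wx":0,"wy":-8,"wz":0,"fingers":0},{"x":15,"y":0,"z":12,"wx":0,"wy":-16,"wz":0,"fingers":0},{"x":25,"y":0,"z":18,"wx":0,"wy":-24,"wz":0,"fingers":0},{"x":33,"y":0,"z":20,"wx":0,"wy":-27,"wz":0,"fingers":0},{"x":33,"y":0,"z":20,"wx":0,"wy":-27,"wz":0,"fingers":0},{"x":33,"y":0,"z":20,"wx":0,"wy":-27,"wz":0,"fingers":0}]'; python3 look.py w28; python3 face.py w28 y
```

```text
time_s: 46.95
tcp_pos: [0.5669, -0.0365, 0.1038]
ee_rot: [-0.009, 1.1, -1.744]
wrist_force: [-0.2, -0.4, -0.0]
width: 1.002
t 46.95 tcp [566.9 -36.5 103.8] jaw -9.5 tilt [-0.078 -0.447] F [-0.2 -0.4 -0. ] w 1.002 q [ 0.04  0.35  1.72 -0.49  1.22  0.42]
plate nest c [-0.2 29.4] size [107.3   2.3] ang -0.2 z 40.2 ext [-53.8  28. ] [53.5 30.7] 300
plate nest c [ 0.4 -0.1] size [109.7  61.2] ang -0.5 z 52.5 ext [-54.3 -31. ] [55.3 30.4] 12721
17 436 med 29.94 std 0.59 slope deg -0.86
20 746 med 29.81 std 0.65 slope deg -0.52
23 542 med 29.46 std 0.42 slope deg -0.01
26 615 med 29.44 std 0.42 slope deg -0.1
29 564 med 29.63 std 0.42 slope deg -0.33
32 677 med 29.59 std 0.48 slope deg -0.4
35 615 med 29.72 std 0.47 slope deg -0.53
38 797 med 29.65 std 0.58 slope deg -0.42
41 687 med 29.47 std 0.43 slope deg -0.09
44 805 med 29.36 std 0.51 slope deg -0.06
47 724 med 29.37 std 0.44 slope deg -0.04
50 2577 med 26.67 std 2.77 slope deg -0.06
```

View pics/w28.png

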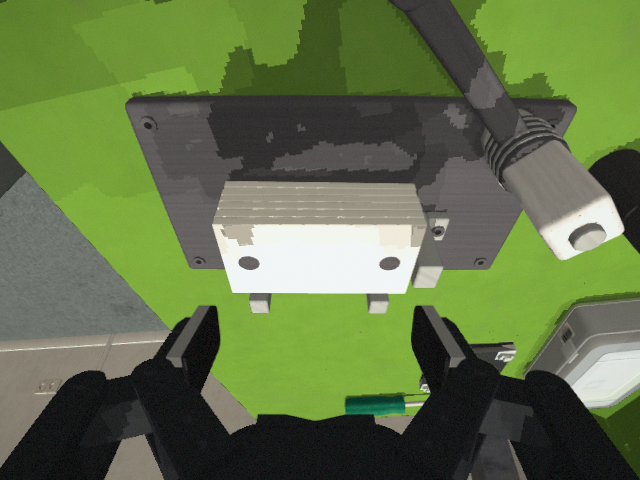

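```bash
cat >> plan.py <<'E'
def plan2(nx,ny,z,adeg,wy=0):
    import fix
    x,y=fix.n2w(nx,ny); s=ctrl.sense(); Rc=R.from_euler('xyz',s['ee_rot']).as_matrix()
    Rt=Rd(np.radians(adeg))@R.from_euler('y',wy,degrees=True).as_matrix()
    sh=Rc.T@(np.array([x,y,z])-s['tcp_pos']*1000)
    print('shift',np.round(sh,1),'turn',np.round(R.from_matrix(Rc.T@Rt).as_rotvec(degrees=True),1),'nest now',np.round(fix.w2n(s['tcp_pos']*1000),1))
E
python3 -c "
from plan import *
plan2(-40,62,130,-9.4,-1.5)"
```

```text
shift [-43.3 -38.8 -29.9] turn [-0.1 25.4  0.1] nest now [-1.3 15.7]
```

```bash
python3 -m pendant '[{"x":-15,"y":-15,"z":-8,"wx":0,"wy":8,"wz":0,"fingers":1},{"x":-30,"y":-28,"z":-18,"wx":0,"wy":16,"wz":0,"fingers":1},{"x":-43,"y":-39,"z":-30,"wx":0,"wy":25.4,"wz":0,"fingers":1},{"x":-43,"y":-39,"z":-30,"wx":0,"wy":25.4,"wz":0,"fingers":1},{"x":-43,"y":-39,"z":-30,"wx":0,"wy":25.4,"wz":0,"fingers":1}]' 40; python3 -c "
from plan import *
where(); plan2(-40,56,31,-9.4,-1.5)"
```

```text
time_s: 47.5
tcp_pos: [0.5379, 0.013, 0.1313]
ee_rot: [0.072, 1.54, -1.668]
wrist_force: [0.8, 0.8, -0.4]
width: 0.146
t 47.5 tcp [537.9  13.  131.3] jaw -9.7 tilt [-0.003 -0.03 ] F [ 0.8  0.8 -0.4] w 0.146 q [-0.1   0.13  1.86 -0.03  1.15  0.08]
shift [100.4  -1.4   1.1] turn [-0.3  0.3 -0.1] nest now [-38.8  60.1]
```

```bash
python3 -m pendant '[{"x":40,"y":-1.4,"z":-2,"wx":-0.3,"wy":0.3,"wz":0,"fingers":1},{"x":80,"y":-1.4,"z":-2,"wx":-0.3,"wy":0.3,"wz":0,"fingers":1},{"x":96,"y":-1.4,"z":-1,"wx":-0.3,"wy":0.3,"wz":0,"fingers":1},{"x":100,"y":-1.4,"z":1,"wx":-0.3,"wy":0.3,"wz":0,"fingers":1},{"x":100,"y":-1.4,"z":1,"wx":-0.3,"wy":0.3,"wz":0,"fingers":1}]' 40; python3 -c "
from plan import *
where(); plan2(-40,41,31,-9.4,-1.5)"
```

```text
time_s: 48.0
tcp_pos: [0.5349, 0.0119, 0.0294]
ee_rot: [-0.12, 1.546, -1.851]
wrist_force: [0.3, 0.0, 0.7]
width: 0.004
t 48.0 tcp [534.9  11.9  29.4] jaw -9.2 tilt [-0.007 -0.024] F [0.3 0.  0.7] w 0.004 q [-0.11  0.28  1.9  -0.03  0.96  0.07]
shift [-1.1  1.5 17.6] turn [ 0.3 -0.1  0.2] nest now [-41.6  58.6]
```

```bash
python3 -m pendant '[{"x":-1,"y":1.5,"z":10,"wx":0.2,"wy":0,"wz":0,"fingers":1},{"x":-1,"y":1.5,"z":15,"wx":0.2,"wy":0,"wz":0,"fingers":1},{"x":-1,"y":1.5,"z":18,"wx":0.2,"wy":0,"wz":0,"fingers":1},{"x":0,"y":1.5,"z":20,"wx":0.2,"wy":0,"wz":0,"fingers":1},{"x":0,"y":1.5,"z":22,"wx":0.2,"wy":0,"wz":0,"fingers":1},{"x":0,"y":1.5,"z":23.5,"wx":0.2,"wy":0,"wz":0,"fingers":1},{"x":0,"y":1.5,"z":23.5,"wx":0.2,"wy":0,"wz":0,"fingers":1},{"x":0,"y":1.5,"z":23.5,"wx":0.2,"wy":0,"wz":0,"fingers":1}]' 40; python3 -c "
from plan import *
where(); plan2(-40,41,31,-9.4,-1.5)"
```

```text
time_s: 48.8
tcp_pos: [0.534, -0.0071, 0.0315]
ee_rot: [0.047, 1.556, -1.69]
wrist_force: [2.9, 24.4, 4.2]
width: -0.004
t 48.8 tcp [534.   -7.1  31.5] jaw -9.5 tilt [-0.002 -0.015] F [ 2.9 24.4  4.2] w -0.004 q [-0.15  0.27  1.91 -0.02  0.96  0.02]
shift [ 0.5 -0.6 -1.3] turn [-0.1 -0.7 -0. ] nest now [-39.4  39.7]
```

```bash
python3 -m pendant '[{"x":0,"y":0,"z":-12,"wx":0,"wy":0,"wz":0,"fingers":1},{"x":-45,"y":0,"z":-18,"wx":0,"wy":0,"wz":0,"fingers":0.5},{"x":-90,"y":15,"z":-10,"wx":0,"wy":-5,"wz":0,"fingers":0},{"x":-105,"y":30,"z":0,"wx":0,"wy":-12,"wz":0,"fingers":0},{"x":-90,"y":39,"z":12,"wx":0,"wy":-20,"wz":0,"fingers":0},{"x":-73,"y":39,"z":20,"wx":0,"wy":-25.5,"wz":0,"fingers":0},{"x":-73,"y":39,"z":20,"wx":0,"wy":-25.5,"wz":0,"fingers":0},{"x":-73,"y":39,"z":20,"wx":0,"wy":-25.5,"wz":0,"fingers":0}]'; python3 look.py w29; python3 face.py w29 y
```

```text
time_s: 49.6
tcp_pos: [0.568, -0.0361, 0.1035]
ee_rot: [-0.006, 1.104, -1.739]
wrist_force: [0.0, 0.9, 0.3]
width: 1.001
t 49.6 tcp [568.  -36.1 103.5] jaw -9.4 tilt [-0.075 -0.443] F [0.  0.9 0.3] w 1.001 q [ 0.04  0.35  1.72 -0.49  1.21  0.41]
plate nest c [ 0.5 -0.1] size [109.8  61.8] ang -0.3 z 52.5 ext [-54.3 -30.9] [55.4 30.9] 12801
17 421 med 29.32 std 0.38 slope deg 0.02
20 612 med 29.31 std 0.45 slope deg 0.06
23 524 med 29.42 std 0.39 slope deg 0.07
26 666 med 29.34 std 0.49 slope deg -0.01
29 567 med 29.38 std 0.4 slope deg -0.13
32 690 med 29.31 std 0.47 slope deg -0.16
35 602 med 29.43 std 0.41 slope deg -0.13
38 764 med 29.29 std 0.48 slope deg -0.11
41 643 med 29.4 std 0.41 slope deg -0.09
44 797 med 29.3 std 0.5 slope deg -0.13
47 693 med 29.41 std 0.43 slope deg -0.14
50 2587 med 26.68 std 2.79 slope deg -0.12
```

```bash
python3 -c "
from plan import *
plan2(-92,0,125,35,-1.5)"
```

```text
shift [-10.8 -91.7  23.8] turn [-43.4  23.9  10.9] nest now [-0.3 16.4]
```

```bash
python3 -m pendant '[{"x":-25,"y":-15,"z":0,"wx":-7,"wy":3.9,"wz":1.8,"fingers":1},{"x":-25,"y":-40,"z":5,"wx":-14,"wy":7.7,"wz":3.5,"fingers":1},{"x":-20,"y":-70,"z":12,"wx":-21,"wy":11.6,"wz":5.3,"fingers":1},{"x":-14,"y":-91,"z":20,"wx":-28,"wy":15.4,"wz":7,"fingers":1},{"x":-11,"y":-92,"z":24,"wx":-35,"wy":19.3,"wz":8.8,"fingers":1},{"x":-11,"y":-92,"z":24,"wx":-43.4,"wy":23.9,"wz":10.9,"fingers":1},{"x":-11,"y":-92,"z":24,"wx":-43.4,"wy":23.9,"wz":10.9,"fingers":1}]'; python3 -c "
from plan import *
where(); plan2(-92,-6,120,80.6,-1.5)"
```

```text
time_s: 50.35
tcp_pos: [0.4764, -0.0396, 0.1276]
ee_rot: [0.15, 1.541, -0.809]
wrist_force: [-0.3, -0.7, 0.9]
width: 0.001
t 50.35 tcp [476.4 -39.6 127.6] jaw 35.1 tilt [ 0.02  -0.021] F [-0.3 -0.7  0.9] w 0.001 q [-0.24 -0.02  2.03 -0.02  1.11 -0.84]
shift [ 7.6 -3.8  2. ] turn [-45.5   0.3   1. ] nest now [-90.9  -1.8]
```

```bash
python3 -m pendant '[{"x":7,"y":-3.8,"z":2,"wx":-8,"wy":0.1,"wz":0.2,"fingers":1},{"x":7,"y":-3.8,"z":2,"wx":-16,"wy":0.1,"wz":0.4,"fingers":1},{"x":7,"y":-3.8,"z":2,"wx":-24,"wy":0.2,"wz":0.5,"fingers":1},{"x":7,"y":-3.8,"z":2,"wx":-32,"wy":0.2,"wz":0.7,"fingers":1},{"x":7,"y":-3.8,"z":2,"wx":-40,"wy":0.3,"wz":0.9,"fingers":1},{"x":7,"y":-3.8,"z":2,"wx":-45.5,"wy":0.3,"wz":1,"fingers":1},{"x":7,"y":-3.8,"z":2,"wx":-45.5,"wy":0.3,"wz":1,"fingers":1}]'; python3 -c "
from plan import *
where(); plan2(-85,-6,31.5,80.6,-1.5)"
```

```text
time_s: 51.05
tcp_pos: [0.4743, -0.0425, 0.1198]
ee_rot: [-0.1, 1.547, -0.267]
wrist_force: [-0.3, -0.7, 0.4]
width: -0.001
t 51.05 tcp [474.3 -42.5 119.8] jaw 80.5 tilt [ 0.023 -0.006] F [-0.3 -0.7  0.4] w -0.001 q [-0.25 -0.02  2.04 -0.    1.1  -1.66]
shift [88.5 -0.9  5.4] turn [-0.1 -0.1  0.1] nest now [-92.6  -4.9]
```

```bash
python3 -m pendant '[{"x":40,"y":-0.9,"z":-2,"wx":0,"wy":0,"wz":0,"fingers":1},{"x":75,"y":-0.9,"z":-2,"wx":0,"wy":0,"wz":0,"fingers":1},{"x":87,"y":-0.9,"z":0,"wx":0,"wy":0,"wz":0,"fingers":1},{"x":88,"y":-0.9,"z":5,"wx":0,"wy":0,"wz":0,"fingers":1},{"x":88,"y":-0.9,"z":5,"wx":0,"wy":0,"wz":0,"fingers":1}]'; python3 -c "
from plan import *
where(); plan2(-66.4,-6,31.5,80.6,-1.5)"
```

```text
time_s: 51.55
tcp_pos: [0.4814, -0.0444, 0.0314]
ee_rot: [-0.128, 1.548, -0.295]
wrist_force: [-0.3, -1.1, -0.9]
width: 0.001
t 51.55 tcp [481.4 -44.4  31.4] jaw 80.4 tilt [ 0.022 -0.007] F [-0.3 -1.1 -0.9] w 0.001 q [-0.25  0.15  2.06 -0.    0.91 -1.66]
shift [ 0.4 -0.2 18.8] turn [-0.2 -0.2  0.2] nest now [-85.2  -5.7]
```

```bash
python3 -m pendant '[{"x":0,"y":0,"z":10,"wx":0,"wy":0,"wz":0,"fingers":1},{"x":0,"y":0,"z":15,"wx":0,"wy":0,"wz":0,"fingers":1},{"x":0,"y":0,"z":18,"wx":0,"wy":0,"wz":0,"fingers":1},{"x":0,"y":0,"z":20,"wx":0,"wy":0,"wz":0,"fingers":1},{"x":0,"y":0,"z":22,"wx":0,"wy":0,"wz":0,"fingers":1},{"x":0,"y":0,"z":23,"wx":0,"wy":0,"wz":0,"fingers":1},{"x":0,"y":0,"z":23,"wx":0,"wy":0,"wz":0,"fingers":1}]'; python3 -c "
from plan import *
where(); plan2(-66.4,-6,31.5,80.6,-1.5)"
```

```text
time_s: 52.25
tcp_pos: [0.4996, -0.0469, 0.0291]
ee_rot: [-0.196, 1.557, -0.362]
wrist_force: [-6.3, -0.6, 1.5]
width: -0.001
t 52.25 tcp [499.6 -46.9  29.1] jaw 80.5 tilt [ 0.013 -0.005] F [-6.3 -0.6  1.5] w -0.001 q [-0.25  0.2   2.01 -0.    0.92 -1.65]
shift [-2.3 -0.9  0.5] turn [-0.1 -0.7  0.2] nest now [-66.9  -5.1]
```

```bash
python3 -m pendant '[{"x":-1,"y":0,"z":2,"wx":0,"wy":0,"wz":0,"fingers":1},{"x":-2,"y":0,"z":3,"wx":0,"wy":0,"wz":0,"fingers":1},{"x":-2,"y":0,"z":3,"wx":0,"wy":0,"wz":0,"fingers":1},{"x":-2,"y":0,"z":3,"wx":0,"wy":0,"wz":0,"fingers":1}]'; python3 -c "
from plan import *
where(); plan2(-66.4,-6,31.5,80.6,-1.5)"
```

```text
time_s: 52.65
tcp_pos: [0.4995, -0.0467, 0.0297]
ee_rot: [-0.321, 1.563, -0.487]
wrist_force: [-13.0, 1.3, -0.3]
width: -0.003
t 52.65 tcp [499.5 -46.7  29.7] jaw 80.5 tilt [ 0.007 -0.004] F [-13.    1.3  -0.3] w -0.003 q [-0.25  0.2   2.   -0.    0.93 -1.65]
shift [-1.8 -1.   0.6] turn [-0.1 -1.1  0.1] nest now [-66.9  -5. ]
```

```bash
python3 -m pendant '[{"x":0,"y":0,"z":-12,"wx":0,"wy":0,"wz":0,"fingers":1},{"x":-45,"y":0,"z":-18,"wx":0,"wy":0,"wz":0,"fingers":0.5},{"x":-85,"y":4,"z":-10,"wx":0,"wy":-5,"wz":0,"fingers":0},{"x":-95,"y":5,"z":5,"wx":0,"wy":-12,"wz":0,"fingers":0},{"x":-85,"y":5,"z":18,"wx":0,"wy":-20,"wz":0,"fingers":0},{"x":-74,"y":5,"z":24,"wx":0,"wy":-25.5,"wz":0,"fingers":0},{"x":-74,"y":5,"z":24,"wx":0,"wy":-25.5,"wz":0,"fingers":0},{"x":-74,"y":5,"z":24,"wx":0,"wy":-25.5,"wz":0,"fingers":0}]'; python3 look.py w30; python3 face.py w30 x; python3 -c "
from plan import *
plan2(-40,20,150,80.6,0); plan2(-40,20,150,35,0)"
```

```text
time_s: 53.45
tcp_pos: [0.5279, -0.0465, 0.107]
ee_rot: [-0.006, 1.108, -0.171]
wrist_force: [-0.1, 0.2, -0.1]
width: 1.002
t 53.45 tcp [527.9 -46.5 107. ] jaw 80.5 tilt [ 0.44  -0.076] F [-0.1  0.2 -0.1] w 1.002 q [-0.26 -0.15  2.26  0.07  0.57 -1.72]
plate nest c [-54.6  -0.8] size [58.8  2.8] ang -89.6 z 28.0 ext [-56.  -30.2] [-53.1  28.6] 236
plate nest c [-54.3  -0.4] size [59.2  2.2] ang 89.3 z 45.9 ext [-55.3 -30. ] [-53.   29.3] 232
plate nest c [ 0.1 -0.3] size [110.9  60. ] ang -0.3 z 52.3 ext [-55.4 -30.4] [55.4 29.8] 10661
17 252 med -54.41 std 0.37 slope deg -0.01
20 287 med -54.43 std 0.39 slope deg 0.02
23 312 med -54.69 std 0.34 slope deg 0.04
26 381 med -54.61 std 0.48 slope deg 0.03
29 335 med -54.5 std 0.38 slope deg 0.16
32 406 med -54.4 std 0.48 slope deg 0.06
35 348 med -54.35 std 0.4 slope deg 0.15
38 405 med -54.3 std 0.48 slope deg -0.09
41 367 med -54.43 std 0.38 slope deg 0.03
44 445 med -54.38 std 0.47 slope deg 0.15
47 397 med -54.44 std 0.4 slope deg 0.18
50 1597 med -51.49 std 2.76 slope deg 0.15
shift [-38.6  20.1  16.7] turn [-0.1 26.6  0.2] nest now [-37.7  -0.3]
shift [-38.6  20.1  16.7] turn [ 44.7  25.3 -10.4] nest now [-37.7  -0.3]
```

View pics/w30.png

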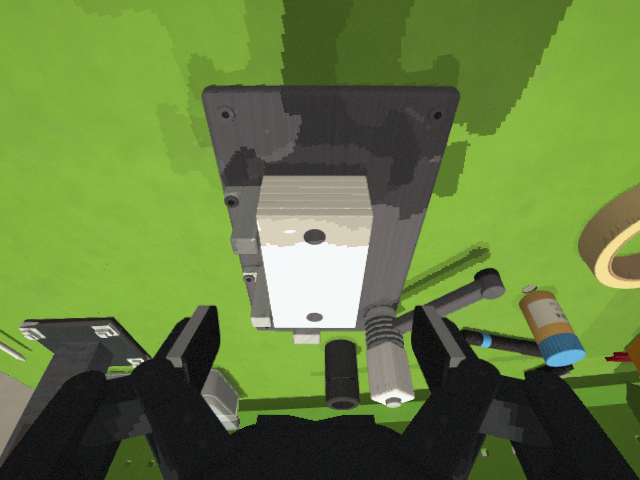

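```bash
python3 -m pendant '[{"x":-25,"y":5,"z":5,"wx":7.4,"wy":4.2,"wz":-1.7,"fingers":0},{"x":-38,"y":12,"z":10,"wx":14.9,"wy":8.4,"wz":-3.5,"fingers":0},{"x":-38.6,"y":20,"z":16,"wx":22.3,"wy":12.6,"wz":-5.2,"fingers":0.4},{"x":-38.6,"y":20,"z":16.7,"wx":29.8,"wy":16.9,"wz":-7,"fingers":0.4},{"x":-38.6,"y":20,"z":16.7,"wx":37.2,"wy":21,"wz":-8.7,"fingers":0.4},{"x":-38.6,"y":20,"z":16.7,"wx":44.7,"wy":25.3,"wz":-10.4,"fingers":0.4},{"x":-38.6,"y":20,"z":16.7,"wx":44.7,"wy":25.3,"wz":-10.4,"fingers":0.4}]'; python3 -c "
from plan import *
where(); plan2(100,60,145,-53.9,0)"
```

```text
time_s: 54.2
tcp_pos: [0.532, -0.0274, 0.1506]
ee_rot: [1.223, 1.57, 0.261]
wrist_force: [1.0, -0.4, 0.1]
width: 0.599
t 54.2 tcp [532.  -27.4 150.6] jaw 34.9 tilt [0. 0.] F [ 1.  -0.4  0.1] w 0.599 q [-0.2   0.09  1.86  0.    1.19 -0.81]
shift [  5.6 127.3  67.2] turn [88.8 -0.  -0. ] nest now [-38.1  19.4]
```

```bash
python3 -m pendant '[{"x":0,"y":30,"z":16,"wx":8,"wy":0,"wz":0,"fingers":0.4},{"x":0,"y":70,"z":36,"wx":16,"wy":0,"wz":0,"fingers":0.4},{"x":0,"y":105,"z":55,"wx":24,"wy":0,"wz":0,"fingers":0.4},{"x":0,"y":127,"z":67,"wx":32,"wy":0,"wz":0,"fingers":0.4},{"x":0,"y":127,"z":67,"wx":40,"wy":0,"wz":0,"fingers":0.4},{"x":0,"y":127,"z":67,"wx":48,"wy":0,"wz":0,"fingers":0.4},{"x":0,"y":127,"z":67,"wx":56,"wy":0,"wz":0,"fingers":0.4},{"x":0,"y":127,"z":67,"wx":64,"wy":0,"wz":0,"fingers":0.4},{"x":0,"y":127,"z":67,"wx":72,"wy":0,"wz":0,"fingers":0.4},{"x":0,"y":127,"z":67,"wx":80,"wy":0,"wz":0,"fingers":0.4}]'>/dev/null;  python3 -m pendant '[{"x":0,"y":0,"z":0,"wx":8.8,"wy":0,"wz":0,"fingers":0.4},{"x":0,"y":0,"z":0,"wx":8.8,"wy":0,"wz":0,"fingers":0.4},{"x":0,"y":0,"z":0,"wx":8.8,"wy":0,"wz":0,"fingers":0.4}]'; python3 - <<'E'
from plan import *; import fix
where(); 
m,T=cam_pose('wrist'); p,d=snapshot('wrist'); save(p,'w31.png')
P=cloud(m,T,d)*1000
w=fix.w2n(P); k=(P[...,2]>80)&(P[...,2]<105)&(abs(w[...,0]-100)<25)&(abs(w[...,1]-60)<25)
Q=P[k]; print(len(Q),np.median(Q[:,2])); Q=Q[abs(Q[:,2]-np.median(Q[:,2]))<2.5]
r=cv2.minAreaRect(Q[:,:2].astype(np.float32)); print(r)
plan2(100,60,72,-53.9,0)
E
```

```text
time_s: 55.5
tcp_pos: [0.6721, -0.0084, 0.1495]
ee_rot: [2.188, 1.57, -0.316]
wrist_force: [0.2, -0.2, 0.0]
width: 0.597
t 55.5 tcp [672.1  -8.4 149.5] jaw -53.5 tilt [ 0.001 -0.   ] F [ 0.2 -0.2  0. ] w 0.597 q [-0.13  0.41  1.48 -0.    1.25  0.8 ]
1837 88.32805970269986
((675.8995361328125, -10.681110382080078), (26.00293731689453, 25.78011703491211), 35.71906661987305)
shift [77.4  2.7 -1.3] turn [ 0.4 -0.  -0. ] nest now [97.1 60.9]
```

View pics/w31.png

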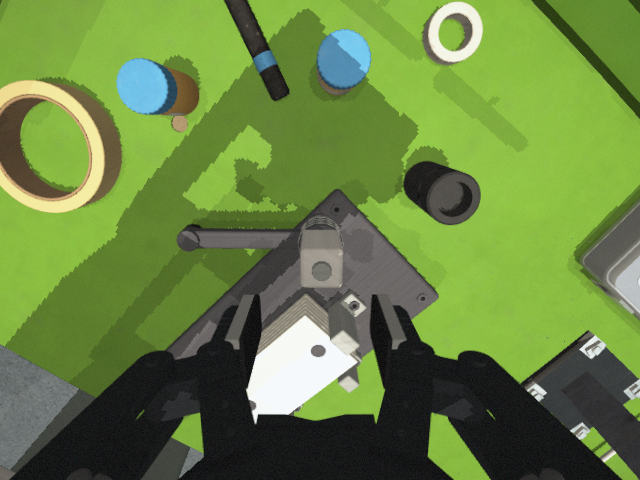

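```bash
python3 -c "
from plan import *
plan(675.4,-10.2,71,-54)"; python3 -m pendant '[{"x":40,"y":2.7,"z":-1.7,"wx":0.4,"wy":0,"wz":0,"fingers":0.4},{"x":70,"y":2.9,"z":-1.7,"wx":0.4,"wy":0,"wz":0,"fingers":0.4},{"x":78,"y":2.9,"z":-1.7,"wx":0.4,"wy":0,"wz":0,"fingers":0.4},{"x":78,"y":2.9,"z":-1.7,"wx":0.4,"wy":0,"wz":0,"fingers":0.4},{"x":78,"y":2.9,"z":-1.7,"wx":0.4,"wy":0,"wz":0,"fingers":1},{"x":78,"y":2.9,"z":-1.7,"wx":0.4,"wy":0,"wz":0,"fingers":1},{"x":78,"y":2.9,"z":-1.7,"wx":0.4,"wy":0,"wz":0,"fingers":1},{"x":78,"y":2.9,"z":-1.7,"wx":0.4,"wy":0,"wz":0,"fingers":1},{"x":78,"y":2.9,"z":-1.7,"wx":0.4,"wy":0,"wz":0,"fingers":1}]' 70; python3 -c "
from plan import *
where()"
```

```text
shift [78.4  3.4 -1.5] turn [ 0.5 -0.  -0. ] dist 78
time_s: 56.45
tcp_pos: [0.6766, -0.0097, 0.0737]
ee_rot: [2.49, 1.567, -0.026]
wrist_force: [-0.8, 1.5, 6.1]
width: 0.297
t 56.45 tcp [676.6  -9.7  73.7] jaw -54.2 tilt [ 0.004 -0.   ] F [-0.8  1.5  6.1] w 0.297 q [-0.13  0.5   1.51  0.    1.13  0.81]
```

```bash
python3 -m pendant '[{"x":-15,"y":0,"z":0,"wx":0,"wy":0,"wz":0,"fingers":1},{"x":-30,"y":0,"z":0,"wx":0,"wy":0,"wz":0,"fingers":1},{"x":-44,"y":0,"z":0,"wx":0,"wy":0,"wz":0,"fingers":1},{"x":-54,"y":0,"z":0,"wx":0,"wy":0,"wz":0,"fingers":1},{"x":-54,"y":0,"z":0,"wx":0,"wy":0,"wz":0,"fingers":1},{"x":-54,"y":0,"z":0,"wx":0,"wy":0,"wz":0,"fingers":1}]'; python3 - <<'E'
from plan import *
where()
m,T=cam_pose('wrist'); p,d=snapshot('wrist'); save(p,'w32.png')
E
```

```text
time_s: 57.05
tcp_pos: [0.6763, -0.0098, 0.1253]
ee_rot: [2.518, 1.567, 0.002]
wrist_force: [7.4, 0.5, -7.4]
width: 0.296
t 57.05 tcp [676.3  -9.8 125.3] jaw -54.2 tilt [0.004 0.   ] F [ 7.4  0.5 -7.4] w 0.296 q [-0.13  0.44  1.49  0.    1.21  0.81]
```

View pics/w32.png

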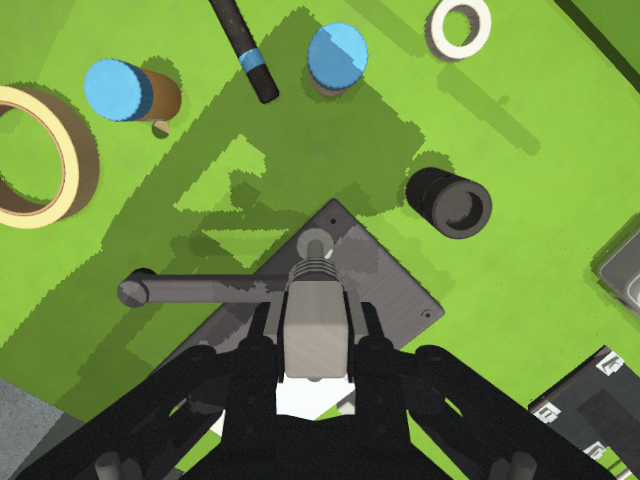

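```bash
python3 -m pendant '[{"x":0,"y":0,"z":0,"wx":-5,"wy":0,"wz":0,"fingers":1},{"x":0,"y":0,"z":0,"wx":-12,"wy":0,"wz":0,"fingers":1},{"x":0,"y":0,"z":0,"wx":-20,"wy":0,"wz":0,"fingers":1},{"x":0,"y":0,"z":0,"wx":-28,"wy":0,"wz":0,"fingers":1},{"x":0,"y":0,"z":0,"wx":-35,"wy":0,"wz":0,"fingers":1},{"x":0,"y":0,"z":0,"wx":-38,"wy":0,"wz":0,"fingers":1}]'; python3 - <<'E'
from plan import *
where()
m,T=cam_pose('wrist'); p,d=snapshot('wrist'); save(p,'w33.png')
E
```

```text
time_s: 57.7
tcp_pos: [0.6752, -0.0089, 0.1241]
ee_rot: [2.921, 1.569, 1.072]
wrist_force: [4.3, 2.5, -7.2]
width: 0.296
t 57.7 tcp [675.2  -8.9 124.1] jaw -15.9 tilt [0.001 0.002] F [ 4.3  2.5 -7.2] w 0.296 q [-0.13  0.44  1.49  0.    1.21  0.15]
```

View pics/w33.png

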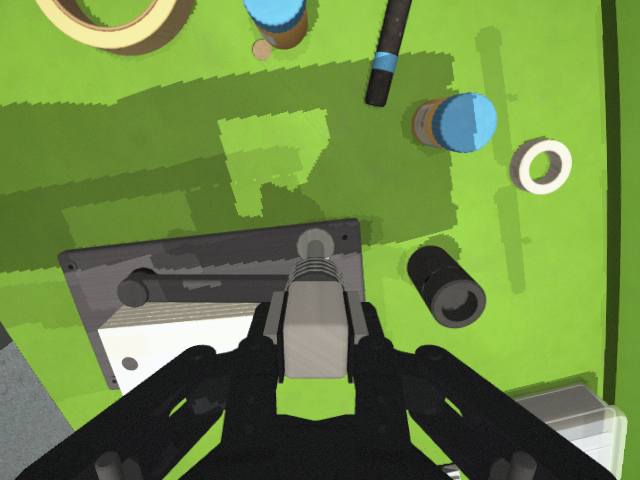

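```bash
python3 -m pendant '[{"x":0,"y":0,"z":0,"wx":-6,"wy":0,"wz":0,"fingers":1},{"x":0,"y":0,"z":0,"wx":-13,"wy":0,"wz":0,"fingers":1},{"x":0,"y":0,"z":0,"wx":-21,"wy":0,"wz":0,"fingers":1},{"x":0,"y":0,"z":0,"wx":-29,"wy":0,"wz":0,"fingers":1},{"x":0,"y":0,"z":0,"wx":-36,"wy":0,"wz":0,"fingers":1},{"x":0,"y":0,"z":0,"wx":-41,"wy":0,"wz":0,"fingers":1},{"x":0,"y":0,"z":0,"wx":-44,"wy":0,"wz":0,"fingers":1},{"x":0,"y":0,"z":0,"wx":-44,"wy":0,"wz":0,"fingers":1}]'; python3 - <<'E'
from plan import *
where(); print(ctrl.sense()['ft_torque'])
m,T=cam_pose('wrist'); p,d=snapshot('wrist'); save(p,'w34.png')
E
```

```text
time_s: 58.55
tcp_pos: [0.6736, -0.0089, 0.1232]
ee_rot: [-2.547, 1.567, 2.651]
wrist_force: [-0.3, 2.7, -8.2]
width: 0.3
t 58.55 tcp [673.6  -8.9 123.2] jaw 27.8 tilt [-0.003  0.002] F [-0.3  2.7 -8.2] w 0.3 q [-0.13  0.44  1.49  0.    1.21 -0.62]
[ 0.56845125 -0.18725097 -0.16241447]
```

View pics/w34.png

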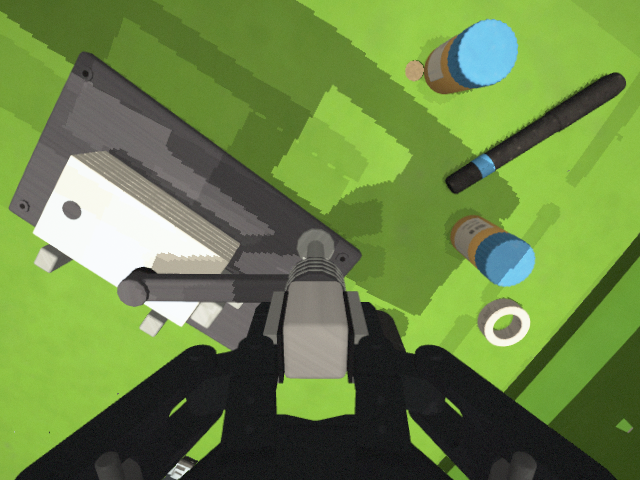

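```bash
python3 -m pendant '[{"x":0,"y":0,"z":0,"wx":-1.5,"wy":0,"wz":0,"fingers":1},{"x":0,"y":0,"z":0,"wx":-1.5,"wy":0,"wz":0,"fingers":1},{"x":8,"y":0,"z":0,"wx":-1,"wy":0,"wz":0,"fingers":1},{"x":14,"y":0,"z":0,"wx":-0.5,"wy":0,"wz":0,"fingers":1},{"x":18,"y":0,"z":0,"wx":0,"wy":0,"wz":0,"fingers":1},{"x":19,"y":0,"z":0,"wx":0,"wy":0,"wz":0,"fingers":1},{"x":19,"y":0,"z":0,"wx":0,"wy":0,"wz":0,"fingers":1}]'; python3 - <<'E'
from plan import *
where(); print(ctrl.sense()['ft_torque'])
E
```

```text
time_s: 59.3
tcp_pos: [0.6737, -0.009, 0.1052]
ee_rot: [-2.455, 1.567, 2.742]
wrist_force: [-4.7, 4.1, -6.6]
width: 0.294
t 59.3 tcp [673.7  -9.  105.2] jaw 27.8 tilt [-0.003  0.001] F [-4.7  4.1 -6.6] w 0.294 q [-0.13  0.46  1.5   0.    1.18 -0.62]
[ 0.97264225  0.6572559  -0.19521703]
```

```bash
python3 -m pendant '[{"x":1.5,"y":0,"z":0,"wx":0,"wy":0,"wz":0,"fingers":1},{"x":3,"y":0,"z":0,"wx":0,"wy":0,"wz":0,"fingers":1},{"x":4,"y":0,"z":0,"wx":0,"wy":0,"wz":0,"fingers":1},{"x":4,"y":0,"z":0,"wx":0,"wy":0,"wz":0,"fingers":1}]'; python3 - <<'E'
from plan import *
where()
E
```

```text
time_s: 59.7
tcp_pos: [0.6739, -0.0089, 0.103]
ee_rot: [-2.42, 1.568, 2.778]
wrist_force: [-7.2, 6.0, 0.5]
width: 0.295
t 59.7 tcp [673.9  -8.9 103. ] jaw 27.8 tilt [-0.003  0.001] F [-7.2  6.   0.5] w 0.295 q [-0.13  0.47  1.5   0.    1.18 -0.62]
```

```bash
python3 -m pendant '[{"x":0,"y":0,"z":0,"wx":0,"wy":0,"wz":0,"fingers":0.6},{"x":0,"y":0,"z":0,"wx":0,"wy":0,"wz":0,"fingers":0.45},{"x":0,"y":0,"z":0,"wx":0,"wy":0,"wz":0,"fingers":0.4},{"x":0,"y":0,"z":0,"wx":0,"wy":0,"wz":0,"fingers":0.4},{"x":-30,"y":0,"z":0,"wx":0,"wy":0,"wz":0,"fingers":0.4},{"x":-70,"y":0,"z":0,"wx":0,"wy":0,"wz":0,"fingers":0.4},{"x":-100,"y":0,"z":0,"wx":0,"wy":0,"wz":0,"fingers":0.4},{"x":-100,"y":0,"z":0,"wx":0,"wy":0,"wz":0,"fingers":0.4},{"x":-100,"y":0,"z":0,"wx":0,"wy":0,"wz":0,"fingers":0.4}]'; python3 look.py w35; python3 - <<'E'
from plan import *; import fix
z=np.load('w35.npz'); P=cloud(camera_model('wrist'),z['T'],z['d'])*1000; w=fix.w2n(P)
k=(P[...,2]>105)&(P[...,2]<135)&(abs(w[...,0]-100)<25)&(abs(w[...,1]-60)<25)
Q=P[k]; print(len(Q),np.median(Q[:,2])); Q=Q[abs(Q[:,2]-np.median(Q[:,2]))<2.5]
print(cv2.minAreaRect(Q[:,:2].astype(np.float32)))
plan2(-45,-5,150,80.6,-27)
E
```

```text
time_s: 60.6
tcp_pos: [0.6758, -0.01, 0.2036]
ee_rot: [0.967, 1.568, -0.119]
wrist_force: [-0.5, -0.1, -0.1]
width: 0.601
t 60.6 tcp [675.8 -10.  203.6] jaw 27.8 tilt [ 0.003 -0.   ] F [-0.5 -0.1 -0.1] w 0.601 q [-0.13  0.37  1.43  0.    1.34 -0.62]
plate nest c [ 0.3 -0.5] size [110.   60.4] ang -0.2 z 52.6 ext [-54.6 -30.6] [55.3 29.8] 7302
1504 116.00706580700896
((675.3560180664062, -10.1016845703125), (25.43044662475586, 26.050748825073242), 26.735057830810547)
shift [  51.7 -154.7  -35.9] turn [-51.8 -25.1  12.4] nest now [100.   59.9]
```

View pics/w35.png

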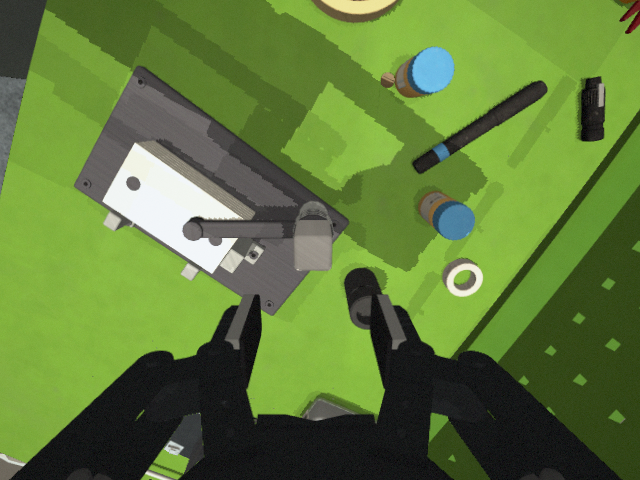

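```bash
python3 - <<'E'
from plan import *; import fix
for n in ['w1','w35']:
    z=np.load(n+'.npz'); P=cloud(camera_model('wrist'),z['T'],z['d'])*1000; w=fix.w2n(P); Z=P[...,2]; p=z['p']
    lo,hi=(56,80) if n=='w35' else (32,56)
    k=(Z>lo)&(Z<hi)&(p.max(2)<135)&(w[...,0]>0)&(w[...,0]<85)&(w[...,1]>-20)&(w[...,1]<60)
    n_,l,s,c=cv2.connectedComponentsWithStats(k.astype(np.uint8)); i=1+np.argmax(s[1:,4]); k=l==i
    q=w[k]; 
    arm=q[(q[:,0]>35)]; f=cv2.fitLine(arm.astype(np.float32),cv2.DIST_HUBER,0,.01,.01).ravel()
    ang=np.degrees(np.arctan2(f[1],f[0])); end=q[np.argsort(q[:,0])[:30]].mean(0)
    print(n,s[i,4],'dir',round(ang%180,2),'expect',round(np.degrees(np.arctan2(59,78)),2),'line at post offset',np.round(f[2:],1),'end',np.round(end,1), 'Z',np.median(Z[k]))
E
```

```text
w1 1520 dir 38.6 expect 37.1 line at post offset [60.8 35.1] end [11.1  6.5] Z 40.71702684520875
w35 1958 dir 41.16 expect 37.1 line at post offset [60.4 30.9] end [15.7  2.4] Z 64.39708620291432
```

```bash
python3 - <<'E'
from plan import *; import fix
z=np.load('w35.npz'); P=cloud(camera_model('wrist'),z['T'],z['d'])*1000; w=fix.w2n(P); Z=P[...,2]; p=z['p']
k=(Z>61)&(Z<75)&(p.max(2)<150)&(w[...,0]>0)&(w[...,0]<85)&(w[...,1]>-20)&(w[...,1]<60)
print(np.percentile(Z[k],[5,25,50,75,95]))
u=np.array([-78,-59])/97.8; v=np.array([-u[1],u[0]])
d=w-np.array([100,60.]); s=d@u; t=d@v
for a in range(15,110,8):
    for zl,zh in [(61,64.5),(64.5,67.5),(67.5,73)]:
        kk=k&(s>=a)&(s<a+8)&(Z>zl)&(Z<zh)
        if kk.sum()>10: print(a,(zl,zh),kk.sum(),'t',np.round(np.percentile(t[kk],[2,98]),1),'mid',round(np.mean(np.percentile(t[kk],[2,98])),1),'Z',round(np.median(Z[kk]),1))
E
```

```text
[62.52056007 63.79546541 64.47349993 65.16826745 67.66089906]
15 (61, 64.5) 59 t [-6.3  3.8] mid -1.2 Z 63.8
15 (64.5, 67.5) 27 t [-5.2  3.4] mid -0.9 Z 64.9
23 (61, 64.5) 97 t [-6.3  6.9] mid 0.3 Z 63.8
23 (64.5, 67.5) 70 t [-5.4  6.4] mid 0.5 Z 64.9
31 (61, 64.5) 95 t [-6.3  7. ] mid 0.3 Z 63.9
31 (64.5, 67.5) 66 t [-5.2  6.3] mid 0.6 Z 64.9
39 (61, 64.5) 115 t [-6.1  6.9] mid 0.4 Z 63.9
39 (64.5, 67.5) 53 t [-5.4  6.3] mid 0.4 Z 65.0
47 (61, 64.5) 95 t [-6.3  6.9] mid 0.3 Z 63.9
47 (64.5, 67.5) 70 t [-5.4  6.5] mid 0.6 Z 64.9
55 (61, 64.5) 89 t [-6.3  7.1] mid 0.4 Z 63.8
55 (64.5, 67.5) 72 t [-5.4  6.5] mid 0.6 Z 64.8
63 (61, 64.5) 107 t [-6.3  6.9] mid 0.3 Z 63.8
63 (64.5, 67.5) 60 t [-5.4  6.5] mid 0.6 Z 64.9
71 (61, 64.5) 101 t [-6.2  6.8] mid 0.3 Z 63.7
71 (64.5, 67.5) 64 t [-5.3  6.6] mid 0.6 Z 64.8
79 (61, 64.5) 100 t [-6.5  7. ] mid 0.2 Z 63.9
79 (64.5, 67.5) 66 t [-5.1  5.7] mid 0.3 Z 64.9
87 (61, 64.5) 65 t [-6.5  7. ] mid 0.2 Z 63.9
87 (64.5, 67.5) 95 t [-6.4  7. ] mid 0.3 Z 66.2
87 (67.5, 73) 31 t [-4.7  7.3] mid 1.3 Z 67.8
95 (61, 64.5) 11 t [-8.1 -6.9] mid -7.5 Z 62.6
95 (64.5, 67.5) 103 t [-7.4  7.6] mid 0.1 Z 67.0
95 (67.5, 73) 79 t [-6.7  7.6] mid 0.4 Z 68.0
103 (64.5, 67.5) 22 t [-4.2  5.3] mid 0.6 Z 66.8
```

```bash
python3 -c "
from plan import *
plan2(-10,20,160,-9.4,-27)"
```

```text
shift [  41.7 -111.7  -34.7] turn [ 36.5 -26.   -8.8] nest now [100.   59.9]
```

```bash
python3 -m pendant '[{"x":0,"y":-30,"z":-9,"wx":6,"wy":-4.3,"wz":-1.4,"fingers":0.2},{"x":0,"y":-70,"z":-20,"wx":12,"wy":-8.6,"wz":-2.9,"fingers":0},{"x":10,"y":-105,"z":-32,"wx":18,"wy":-12.9,"wz":-4.3,"fingers":0},{"x":30,"y":-112,"z":-35,"wx":24,"wy":-17.2,"wz":-5.8,"fingers":0},{"x":42,"y":-112,"z":-35,"wx":30,"wy":-21.5,"wz":-7.2,"fingers":0},{"x":42,"y":-112,"z":-35,"wx":36.5,"wy":-26,"wz":-8.8,"fingers":0},{"x":42,"y":-112,"z":-35,"wx":36.5,"wy":-26,"wz":-8.8,"fingers":0},{"x":42,"y":-112,"z":-35,"wx":36.5,"wy":-26,"wz":-8.8,"fingers":0}]' >/dev/null; python3 look.py w36; python3 face.py w36 y; python3 -c "
from plan import *
plan2(-70,0,160,80.6,-27)"
```

```text
t 61.45 tcp [559.1 -30.6 158.6] jaw -9.2 tilt [-0.076 -0.446] F [-0.5 -0.2  0.5] w 1.0 q [ 0.05  0.26  1.72 -0.48  1.3   0.38]
plate nest c [ 0.4 -0.3] size [109.4  61.1] ang 0.1 z 52.5 ext [-54.3 -30.9] [55.1 30.2] 8410
17 223 med 29.13 std 0.38 slope deg -0.1
20 339 med 29.22 std 0.41 slope deg -0.09
23 272 med 29.4 std 0.39 slope deg -0.18
26 385 med 29.34 std 0.46 slope deg -0.26
29 312 med 29.43 std 0.37 slope deg -0.29
32 389 med 29.35 std 0.42 slope deg -0.28
35 322 med 29.49 std 0.37 slope deg -0.27
38 425 med 29.45 std 0.45 slope deg -0.27
41 364 med 29.44 std 0.38 slope deg -0.23
44 430 med 29.41 std 0.44 slope deg -0.24
47 378 med 29.52 std 0.39 slope deg -0.21
50 1742 med 26.43 std 2.74 slope deg 0.02
shift [  8.6 -59.6  18.1] turn [-80.   -0.2  40.8] nest now [-10.4  20.2]
```

View pics/w36.png

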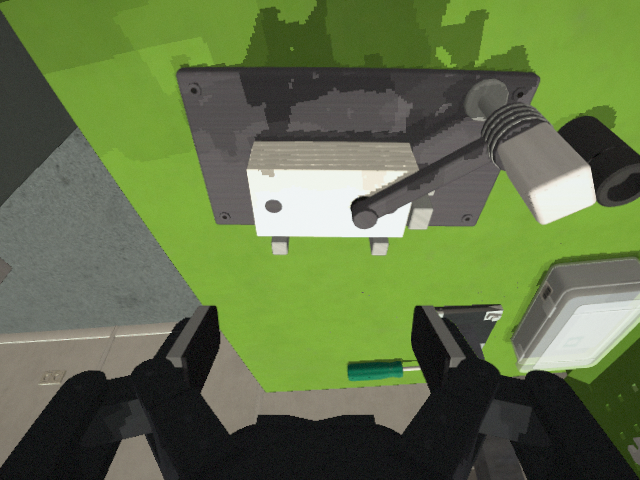

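```bash
python3 -m pendant '[{"x":-5,"y":-10,"z":2,"wx":-7.6,"wy":0,"wz":3.9,"fingers":0},{"x":-10,"y":-30,"z":6,"wx":-15.2,"wy":0,"wz":7.8,"fingers":0},{"x":-10,"y":-50,"z":12,"wx":-22.8,"wy":0,"wz":11.7,"fingers":0},{"x":0,"y":-60,"z":18,"wx":-30.4,"wy":0,"wz":15.5,"fingers":0},{"x":8,"y":-60,"z":18,"wx":-38,"wy":0,"wz":19.4,"fingers":0},{"x":8,"y":-60,"z":18,"wx":-45.6,"wy":0,"wz":23.3,"fingers":0},{"x":8,"y":-60,"z":18,"wx":-53.2,"wy":0,"wz":27.2,"fingers":0},{"x":8,"y":-60,"z":18,"wx":-60.8,"wy":0,"wz":31,"fingers":0},{"x":8,"y":-60,"z":18,"wx":-70,"wy":0,"wz":35.7,"fingers":0},{"x":8,"y":-60,"z":18,"wx":-77,"wy":0,"wz":39.5,"fingers":0}]' >/dev/null; python3 -m pendant '[{"x":0,"y":0,"z":0,"wx":0,"wy":0,"wz":0,"fingers":0},{"x":0,"y":0,"z":0,"wx":0,"wy":0,"wz":0,"fingers":0},{"x":0,"y":0,"z":0,"wx":0,"wy":0,"wz":0,"fingers":0}]'; python3 look.py w37; python3 face.py w37 x; python3 - <<'E'
from plan import *
p,d=snapshot('top'); save(p,'top2.png')
p,d=snapshot('side'); save(p,'side2.png')
E
```

```text
time_s: 62.8
tcp_pos: [0.497, -0.0407, 0.1611]
ee_rot: [0.007, 1.102, -0.327]
wrist_force: [0.4, 0.6, 0.3]
width: 0.997
t 62.8 tcp [497.  -40.7 161.1] jaw 70.9 tilt [ 0.428 -0.145] F [0.4 0.6 0.3] w 0.997 q [-0.2  -0.33  2.29 -0.08  0.72 -1.39]
plate nest c [ 0.2 -0.2] size [111.2  59.8] ang -0.1 z 52.1 ext [-55.4 -30.1] [55.8 29.8] 7160
17 154 med -54.45 std 0.38 slope deg 0.1
20 161 med -54.54 std 0.46 slope deg -0.06
23 179 med -54.77 std 0.39 slope deg -0.03
26 208 med -54.64 std 0.52 slope deg 0.19
29 181 med -54.63 std 0.41 slope deg 0.06
32 220 med -54.49 std 0.44 slope deg -0.03
35 193 med -54.46 std 0.39 slope deg 0.04
38 215 med -54.4 std 0.44 slope deg 0.17
41 194 med -54.49 std 0.35 slope deg 0.1
44 237 med -54.39 std 0.49 slope deg 0.04
47 214 med -54.45 std 0.45 slope deg 0.05
50 914 med -51.31 std 2.72 slope deg -0.05
```

View pics/w37.png

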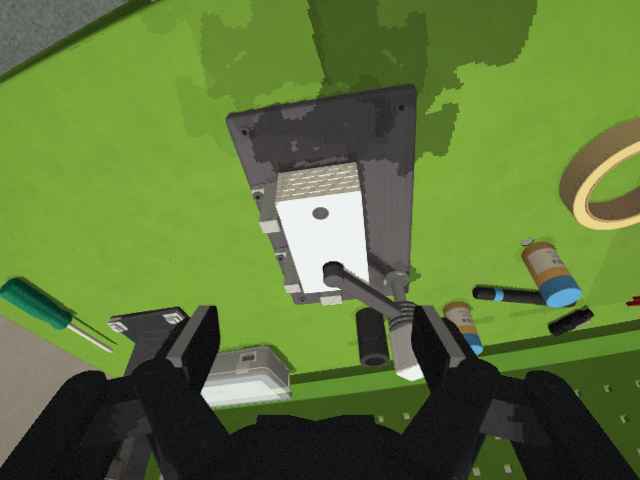

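View pics/side2.png

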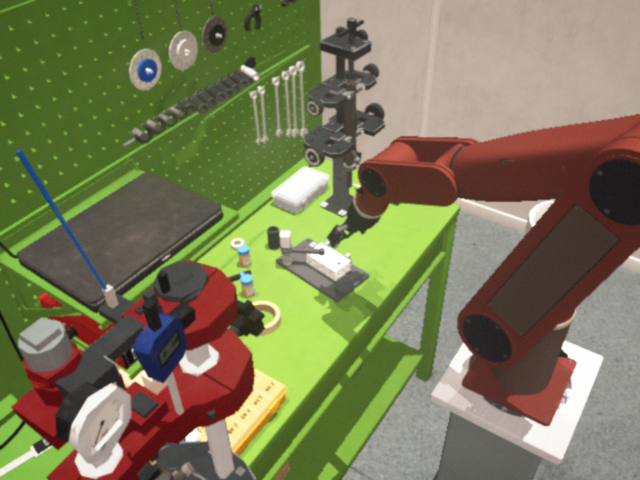

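```bash
python3 -c "
from workcell import ticket
print(ticket.hand_in())"
```

```text
the job is handed in; nothing more can be done
None
```

The job is done and handed in at about 63 s. All six plates are squared in the fixture and held under the clamp. The hand-in reports no verdict.

**What I did**
- I lifted the collar about 47 mm and swung the arm about 82° clear.
- I tapped the two-plate pile flush, then laid all four loose plates on it. One loose plate was knocked aside during the run; I found it again in the images before picking it up. One grasp closed on top of a plate and another caught a plate's upper edge, so I redid both.
- I tapped the whole pack against all three stops, lifted the collar about 50 mm, swung the arm back over the pack, let it down and released it.

**Checks that failed, then passed**
- After the first taps of the whole pack, some plates were still turned by about 0.5°. Further taps near the ends of the long side, tilted so the fingertips led, removed that.

**Last checks, with the clamp on**
- **Flush:** both open faces of the pack lie within about 0.4 mm over all six plates, with slopes within about 0.3°. The whole pack reads within about 0.5 mm of the nest position, which is about the measuring bias.
- **Clamp:** the arm lies along its fully-over direction within about 0.1°. The collar rests about 28 mm up, and 28–30 mm is expected for six plates.
- **Around it:** no plates were left on the bench, the bottles look untouched, and the gripper was clear of everything at hand-in.

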